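# Load the hook runners onto the bent utensil rail

## Robot

A 6-joint arm with a two-finger parallel gripper is mounted at the origin on the work surface. World frame = base frame: x ahead of the robot, y to its left, z up, the work surface at z = 0. Lengths are in m, angles in degrees, forces in N, time in s.
With the tool pointing down it reaches from about 0.4 to 0.825 m from the base axis. Payload 7 kg.
Tool frame: the origin (TCP) lies midway between the tips of the shut fingers; the grasp point (between the pads) lies 19 mm behind it; x points along the fingers, z is the direction in which the jaws open and shut, and the axes are right-handed (so a half turn about x gives the same grasp; the last joint's range is limited). The gripper opens to 88 mm and grips with 3 to 60 N. Pads are 19 mm wide; open, the fingers measure 130 mm over their backs; the gripper's body (78 mm by 193 mm) begins 47 mm behind the grasp point.
Start: joints at [-60.212, 20.546, 0.682, 0, -70.136, -16.507], TCP at [0.155, -0.657, 0.227] pointing down, gripper open.
Joint ranges: [-176.03, 176.03], [-82.01, 121.73], [-58.28, 71.71], [-173.87, 95.51], [-174.79, -0.11], [-173.66, 173.66]. Speed limits (degrees/s): [136.94, 136.94, 172.46, 180, 180, 180].

## Interface

Orientations are given as [roll, pitch, yaw] about the fixed x, y, z axes, in that order (R = Rz(yaw) Ry(pitch) Rx(roll)).
In Python, from plant import get_state, capture, close_job gives the robot as it stands.
- The arm moves only by the tool play_rows, never from a script. Its argument "series" is one flat list of numbers, 4 for each row, row after row: the shift along the tool's x, y, z in m, then the turn about the tool's x in rad. In form: [tx, ty, tz, spin, tx, ty, tz, spin, ...]. A call has exactly 5 rows; each row shifts and turns the commanded pose from where the row before left it, along the tool's axes as they then stand; what a row does not reach is not made up. A row lasts 1/12 s, in which the tool goes at most 41.7 mm and 7.16 degrees, less where a joint would pass 70% of its speed; a pose out of reach is approached as far as the arm can. A call is refused whole if a number of a shift passes 0.0417 or a number of a turn 0.125, either way. A call with a gripper value outside its range is refused whole. "jaw" is the opening in per cent of the stroke, from 0 (shut) to 100 (fully open), set as the call begins (left out, the last holds). The fingers move at their own pace and stop on an object; "squeeze" is the grip in N (left out, the last holds). Time passes only in rows, so rows that do not move let the fingers close, or fill a call up. It gives the time, the measured TCP pose, the force and the opening at its end, in the units of the state.
- get_state(): the state, without advancing time (a new reading comes with each control period).
- capture(name): name is "scene" or "top" or "wrist"; returns a dict with "img" (400x640x3 uint8, blue, green, red), "K" (3x3 intrinsics, pixels), "world_from_camera" (4x4, takes a point from camera to world coordinates). Camera axes: x right, y down, z forward; pixel columns grow to the right and rows downward; lengths in m; the calibration is good to about 2 mm. The wrist camera is an equidistant fisheye: a pixel r from the principal point sees the ray r / f radians off the axis. A picture is of the moment at which its call begins. There is no depth.
- close_job(): hands the job in, once; it reports no verdict.
The state is a dict: "time_s": time; "joints": joint angles; "qd": joint speeds; "joint_torque": joint torques, N m; "tcp_pos": TCP position; "eef_rot": TCP orientation; "contact_force": force on the tool from outside, world axes, zero at the start; "moment": the same for the moment, N m; "gripper_width": finger opening in m.
Only numpy, scipy, OpenCV 4.12 (cv2) and the standard library are available. Lean on these libraries where they do the work, as an engineer would, in place of code of your own. Each camera call takes 0.05 s, during which the arm holds its last target.

## Task

First make the white jar and the steel tumbler change places, each left standing wholly on the other's cork coaster, because the jar is in the way at the open end of the bent rail. Then thread every hook runner onto the rail and slide it round the bend until the whole runner hangs on the straight part before the black clamp. Leave the kettle lid, the plate and the puri press alone; if the jar gets knocked off its coaster, put it back.

Things in the scene. Friction and masses are not known exactly. Their poses are not given: they have to be found in the camera images.
- rail: Fixed bent steel rod, 10 mm diameter, level, centre line 160 mm above the table. Origin: on the table under the centre of the bend, z up. Its run in its own frame (mm): straight from x -60, y -100 to x 0, y -100; quarter circle of radius 100 about the origin to x 100, y 0; straight to x 100, y 125. A runner hangs on it by the top of its bore, underside 115 mm above the table.
- rail_tip (a point): Open end of the rod, on its centre line (the round tip stands 5 mm further out). Runners go on here. Axes as the rail: the rod runs along +x from here.
- bend_end (a point): Where the bend ends and the last straight part begins, on the rod's centre line. Axes as the rail: the straight runs along +y from here, 125 mm to the clamp.
- rail_stop (a point): Middle of the face of the black spring clamp (34 mm wide, 32 mm high) that holds the rod's other end and stops the runners; behind it a post on a wooden foot 110 by 100 mm. Nothing else supports the rod.
- near_mat: Fixed round cork coaster, 100 mm diameter, 4 mm thick, in front of the rail's open end, 95 mm beyond rail_tip on the line of the lead-in (it moves with the rail). Origin: centre of its underside. The jar starts on it; the tumbler belongs on it.
- far_mat: Fixed round cork coaster, 100 mm diameter, 4 mm thick, to the robot's right. Origin: centre of its underside. The tumbler starts on it; the jar belongs on it.
- jar: White plastic jar with a blue screwed cap, loose, 0.3 kg, heavy at the bottom. Body 68 mm diameter and 90 mm high, cap 58 mm diameter from 92 to 125 mm up. Origin: centre of its underside, z up.
- tumbler: Steel tumbler, open at the top, loose, 0.15 kg. 90 mm high, 54 mm diameter at the foot, 66 mm at the rim (63 mm at 70 mm up), wall 3 mm. Origin: centre of its underside, z up.
- runner1: Red hook runner, loose, upright on the table (absent: None). Origin: centre of underside. 84 mm tall, 30 mm long in x. Plastic body 26 mm wide in y, its flat sides graspable 50-78 mm up; 36 mm wide flange on top of that. 18 mm bore right through along x, centred 41 mm up. Heavy steel crossbar below, 64 mm in y, 10 mm high (ends 22): hangs upright. Either way round fits. 0.16 kg
- runner2: Yellow hook runner, loose, upright on the table (absent: None). Origin: centre of underside. 84 mm tall, 30 mm long in x. Plastic body 26 mm wide in y, its flat sides graspable 50-78 mm up; 36 mm wide flange on top of that. 18 mm bore right through along x, centred 41 mm up. Heavy steel crossbar below, 64 mm in y, 10 mm high (ends 22): hangs upright. Either way round fits. 0.16 kg
- runner3: Green hook runner, loose, upright on the table (absent: None). Origin: centre of underside. 84 mm tall, 30 mm long in x. Plastic body 26 mm wide in y, its flat sides graspable 50-78 mm up; 36 mm wide flange on top of that. 18 mm bore right through along x, centred 41 mm up. Heavy steel crossbar below, 64 mm in y, 10 mm high (ends 22): hangs upright. Either way round fits. 0.16 kg
- runner4: Blue hook runner, loose, upright on the table (absent: None). Origin: centre of underside. 84 mm tall, 30 mm long in x. Plastic body 26 mm wide in y, its flat sides graspable 50-78 mm up; 36 mm wide flange on top of that. 18 mm bore right through along x, centred 41 mm up. Heavy steel crossbar below, 64 mm in y, 10 mm high (ends 22): hangs upright. Either way round fits. 0.16 kg
- kettle_lid: Bystander: domed aluminium kettle lid, 110 mm diameter, 46 mm high with a black knob, loose. Origin: centre of its underside.
- plate: Bystander: white ceramic plate, 170 mm diameter, 18 mm high, loose. Origin: centre of its underside.
- puri_press: Bystander: round steel puri press, 140 mm diameter, with a hinge block and a lever bar, within 100 mm of its origin, 50 mm high, loose. Origin: centre of its underside.
Things that resemble listed ones, but are neither listed nor needed, are in the scene too. Several things look just like the runner2: the one meant starts nearest to the robot's base. Leave any purple look-alike of the jar alone.

How it is judged (in metres and radians):
On the way:
1. the jar stands wholly on the far coaster and the tumbler wholly on the near coaster (horizontal distance between jar and far_mat below 0.018 m and height (world z) of each of jar, tumbler below 0.009 m and angle between each of jar, tumbler's own z axis and vertical below 0.1 rad and linear speed of each of jar, tumbler below 0.03 m/s and horizontal distance between tumbler and near_mat below 0.022 m), for 0.2 s.
At the end, for the whole second after the job is handed in: Jar upright on the far coaster (centres within 18 mm) and tumbler upright on the near coaster (within 22 mm); every runner present hangs upright and still on the rail, wholly on the straight between bend and clamp (its middle at least 13 mm beyond the end of the bend) (all of step 1 and x of runner1 in the frame of rail between 0.09 and 0.11 m and y of runner1 in the frame of rail between 0.013 and 0.125 m and z of runner1 in the frame of rail between 0.105 and 0.13 m and angle between each of runner1, runner2, runner3, runner4's own z axis and vertical below 0.25 rad and linear speed of each of runner1, runner2, runner3, runner4 below 0.03 m/s and x of runner2 in the frame of rail between 0.09 and 0.11 m and y of runner2 in the frame of rail between 0.013 and 0.125 m and z of runner2 in the frame of rail between 0.105 and 0.13 m and x of runner3 in the frame of rail between 0.09 and 0.11 m and y of runner3 in the frame of rail between 0.013 and 0.125 m and z of runner3 in the frame of rail between 0.105 and 0.13 m and x of runner4 in the frame of rail between 0.09 and 0.11 m and y of runner4 in the frame of rail between 0.013 and 0.125 m and z of runner4 in the frame of rail between 0.105 and 0.13 m); the robot touches nothing.
It fails at once if the kettle lid is shifted more than 30 mm (distance of kettle_lid from where it was at the start of the episode above 0.03 m).
It fails at once if the plate is shifted more than 30 mm (distance of plate from where it was at the start of the episode above 0.03 m).
It fails at once if the puri press is shifted more than 30 mm (distance of puri_press from where it was at the start of the episode above 0.03 m).
Of runner1, runner2, runner3, runner4 only 2 to 3 are there at a start; the rules pass over those that are not, and their reading is None.
At some moment in a run one of jar may be knocked a few centimetres aside while the robot is not near it.
Once in a run the grip may slacken for a moment while it holds something.
It also fails if it takes over 210 s, if anything falls off the work surface, if the arm or the gripper's body presses on something with over 40 N, if the wrist force passes 120 N, or if a joint passes its speed limit or range.

## Working session

There is one attempt and no reset: what is moved stays moved. The work goes in short steps, Python scripts to look and compute and a tool call to move; the robot and the scene stay as the last step left them, time stands still between calls to the robot, and variables do not carry over. Pictures are saved under pics/ and viewed, and the job is handed in when it is done.

Besides the shell and the picture viewer there is one more tool, called after "Call:" by a JSON object that holds its "api" and its "payload". play_rows: Moves the arm, as the interface text tells. Its arguments: {"type":"object","properties":{"series":{"type":"array","items":{"type":"number"}},"jaw":{"type":"number"},"squeeze":{"type":"number"}},"required":["series"]}

```bash
ls -la; mkdir -p pics; python3 - <<'E'
from plant import get_state, capture
import cv2
s=get_state()
for k,v in s.items(): print(k,v)
for n in ["scene","top","wrist"]:
    c=capture(n); cv2.imwrite(f"pics/{n}0.png",c["img"]); print(n,c["K"],c["world_from_camera"])
E
```

```text
total 12
drwxr-xr-x  3 agent agent 4096 Dec  7 14:47 .
drwxr-xr-x 23 root  root  4096 Dec  7 14:47 ..
drwxr-xr-x  2 agent agent 4096 Dec  7 14:47 pics
time_s 0.0
joints [-6.02115148e+01  2.05910243e+01  6.36287303e-01 -1.87291811e-02
 -7.01365802e+01 -1.65060292e+01]
qd [ 0.02191487  0.13348585  0.02848931 -0.0518347   0.02349328  0.14312923]
joint_torque [-1.07249463e-03 -5.82711911e+01  2.93049181e+01  6.99705362e+00
  6.82194936e-03 -1.50198166e-04]
tcp_pos [ 0.15493573 -0.65649638  0.2256508 ]
eef_rot [  5.59415563  89.90700034 108.87023383]
contact_force [-0.56941743 -0.43248058 -0.06617298]
moment [-0.02490881  0.01686925  0.04918665]
gripper_width 0.0881563357050256
scene [[461.6049471    0.         320.20980602]
 [  0.         461.6049471  205.80642838]
 [  0.           0.           1.        ]] [[ 0.54443225  0.5907994  -0.59544067  1.2565093 ]
 [ 0.83878811 -0.3789741   0.39091322 -0.41991031]
 [ 0.00529471 -0.71227432 -0.70188123  0.86263874]
 [ 0.          0.          0.          1.        ]]
top [[518.59553235   0.         323.68812884]
 [  0.         518.59553235 196.49856129]
 [  0.           0.           1.        ]] [[-2.20849526e-02 -9.74614298e-01  2.22798622e-01  2.77716669e-01]
 [-9.99756017e-01  2.16189489e-02 -4.53067242e-03  7.44547472e-03]
 [-4.01013893e-04 -2.22844322e-01 -9.74853962e-01  1.65650096e+00]
 [ 0.00000000e+00  0.00000000e+00  0.00000000e+00  1.00000000e+00]]
wrist [[309.70691629   0.         319.14420845]
 [  0.         309.70691629 196.61427041]
 [  0.           0.           1.        ]] [[-0.22897921  0.94032484  0.25170957  0.08720056]
 [ 0.97342778  0.22049376  0.06181317 -0.67227854]
 [ 0.00262407  0.25917502 -0.96582681  0.3834622 ]
 [ 0.          0.          0.          1.        ]]
```

View pics/scene0.png

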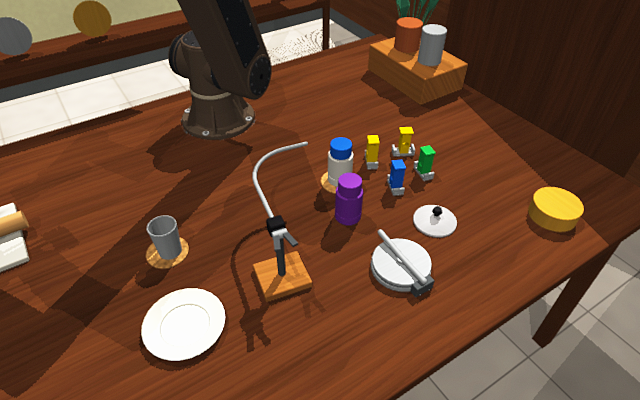

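View pics/top0.png

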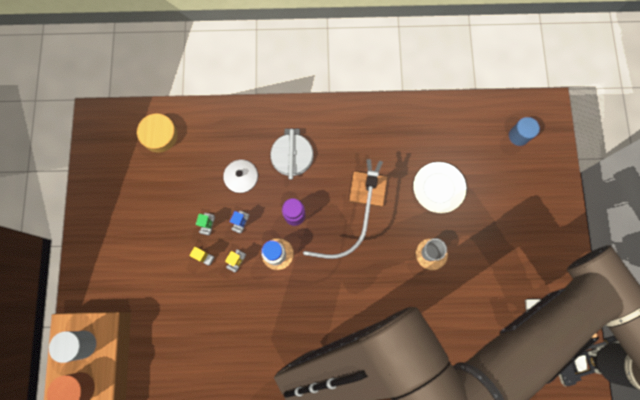

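View pics/wrist0.png

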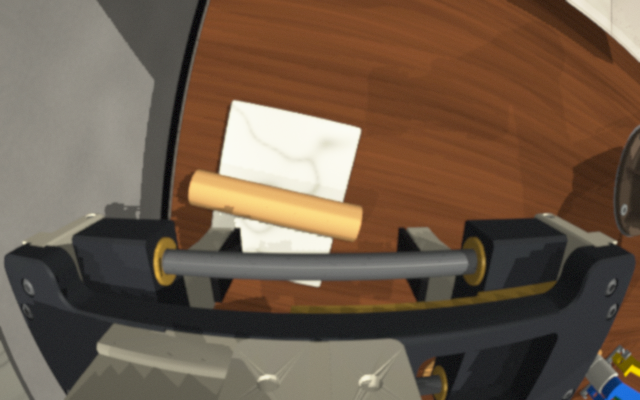

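Candidates (top image px): the yellow look-alikes are at (201,255) and (234,259), blue is at (239,218), green at (205,221), and there is no red. The white jar with a blue cap is at (275,252) and its purple look-alike at (293,210). The steel tumbler is at (432,252), with a blue cup at (525,130). Next I'll measure these.

```bash
cat > h.py <<'E'
import numpy as np, cv2
from plant import get_state, capture
from scipy.spatial.transform import Rotation as Rn
def ray(c,uv,fish=False):
    K=c["K"];T=c["world_from_camera"]
    x=(uv[0]-K[0,2])/K[0,0]; y=(uv[1]-K[1,2])/K[1,1]
    if fish:
        r=np.hypot(x,y); d=np.array([0,0,1.]) if r<1e-9 else np.array([np.sin(r)*x/r,np.sin(r)*y/r,np.cos(r)])
    else: d=np.array([x,y,1.])
    d=T[:3,:3]@d
    return T[:3,3],d/np.linalg.norm(d)
def onz(c,uv,z,fish=False):
    o,d=ray(c,uv,fish); return o+d*(z-o[2])/d[2]
def two(r1,r2):
    (o1,d1),(o2,d2)=r1,r2
    A=np.stack([d1,-d2],1); t=np.linalg.lstsq(A,o2-o1,rcond=None)[0]
    p=o1+d1*t[0];q=o2+d2*t[1]; return (p+q)/2,np.linalg.norm(p-q)
def proj(c,p,fish=False):
    T=c["world_from_camera"];q=T[:3,:3].T@(np.asarray(p)-T[:3,3]);K=c["K"]
    if fish:
        th=np.arctan2(np.hypot(q[0],q[1]),q[2]);n=np.hypot(q[0],q[1])
        return K[0,2]+K[0,0]*th*q[0]/n,K[1,2]+K[1,1]*th*q[1]/n
    return K[0,2]+K[0,0]*q[0]/q[2],K[1,2]+K[1,1]*q[1]/q[2]
def mask(img,lo,hi):
    return cv2.inRange(cv2.cvtColor(img,cv2.COLOR_BGR2HSV),lo,hi)
E
python3 - <<'E'
from h import *
c=cv2.imread("pics/top0.png")
a=c[190:280,180:320]; cv2.imwrite("pics/t_a.png",cv2.resize(a,None,fx=5.5,fy=5.5,interpolation=cv2.INTER_CUBIC))
a=c[150:290,290:480]; cv2.imwrite("pics/t_b.png",cv2.resize(a,None,fx=4,fy=4,interpolation=cv2.INTER_CUBIC))
c=cv2.imread("pics/scene0.png")
a=c[115:235,310:470]; cv2.imwrite("pics/s_a.png",cv2.resize(a,None,fx=5,fy=5,interpolation=cv2.INTER_CUBIC))
a=c[120:300,140:340]; cv2.imwrite("pics/s_b.png",cv2.resize(a,None,fx=3.3,fy=3.3,interpolation=cv2.INTER_CUBIC))
E
```

```text
(no output)
```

View pics/t_a.png

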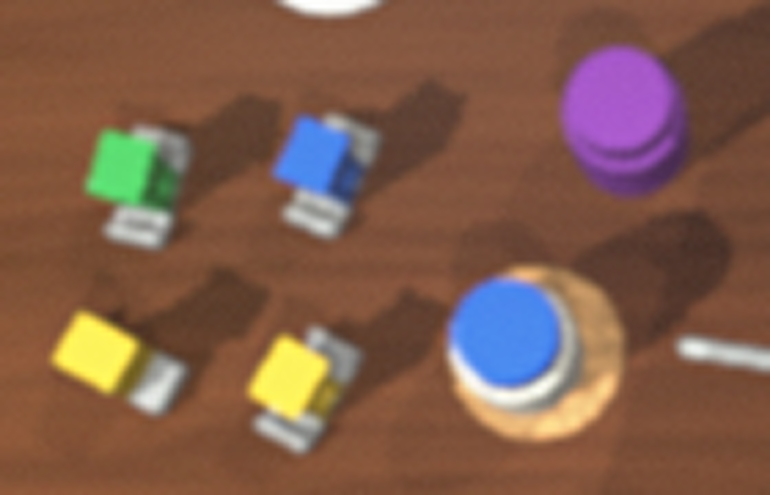

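View pics/t_b.png

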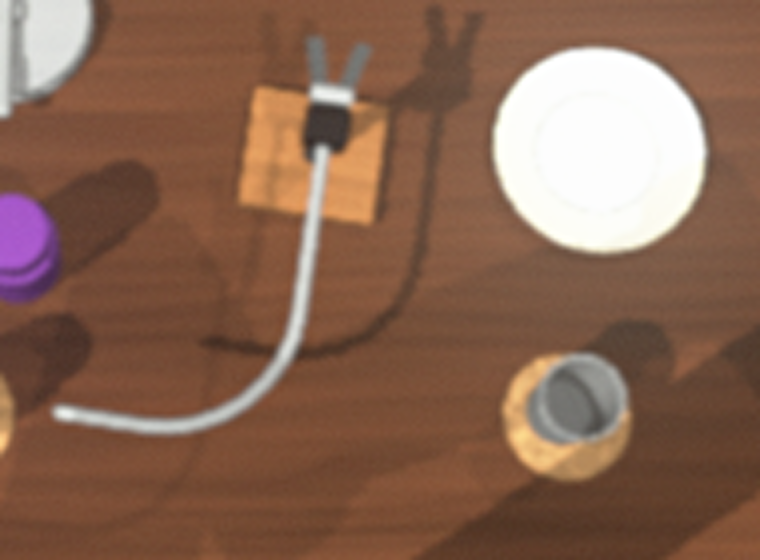

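View pics/s_a.png

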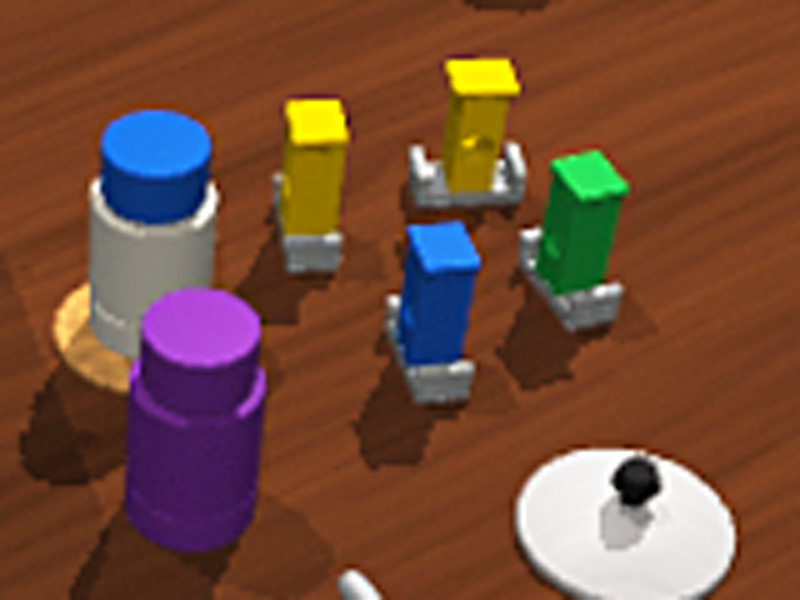

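View pics/s_b.png

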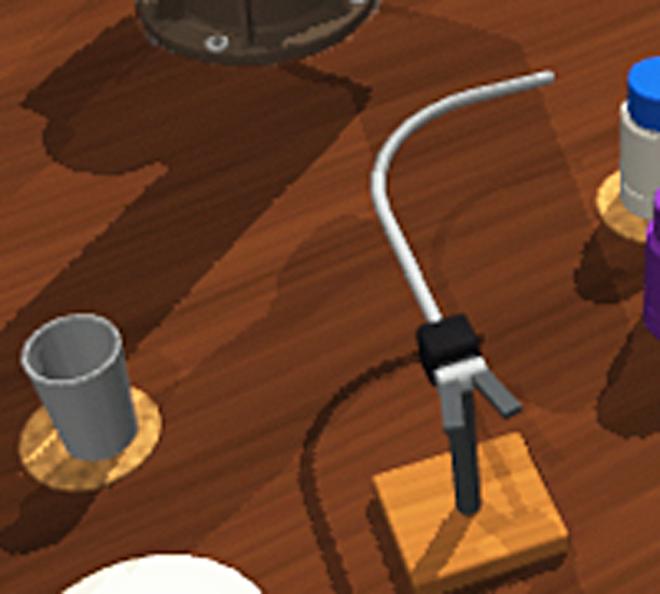

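```bash
python3 - <<'E'
from h import *
from scipy.optimize import least_squares
ct=capture("top"); cs=capture("scene")
# runner tops
rng={'yel':((22,150,190),(34,255,255)),'grn':((55,100,130),(75,255,255)),'blu':((105,120,170),(120,255,255))}
for n,(lo,hi) in rng.items():
    for cn,c in(("top",ct),("sc",cs)):
        m=mask(c["img"],lo,hi)
        cnt,_=cv2.findContours(m,cv2.RETR_EXTERNAL,cv2.CHAIN_APPROX_NONE)
        for k in cnt:
            a=cv2.contourArea(k)
            if 40<a<1500:
                mm=np.zeros_like(m);cv2.drawContours(mm,[k],-1,255,-1)
                ys,xs=np.nonzero(mm); u=(xs.mean(),ys.mean())
                z=0.084 if a<260 else .125
                W=np.array([onz(c,p,z)[:2] for p in zip(xs,ys)],np.float32)
                wc=onz(c,u,z)
                # hull in world, mm
                r=cv2.minAreaRect(W*1000)
                print(n,cn,np.round(u,1),a,"w",np.round(wc,4),"|w|",round(np.hypot(*wc[:2]),3),"rect",np.round(r[1],1),round(r[2],1))
# rail: rod pixels by hand centreline pts (crop coords t_b /4 + offset)
P=np.array([(62,413),(100,418),(140,426),(180,427),(215,415),(245,396),(270,373),(290,345),(300,310),(307,265),(313,220),(319,175),(322,155)])/4.+[290,150]-0.375
W=np.array([onz(ct,p,.16)[:2] for p in P])
def sd(q):
    x,y=q
    # distance to centreline
    d=[]
    t=np.clip(x,-60,0); d1=np.hypot(x-t,y+100)
    t=np.clip(y,0,125); d2=np.hypot(x-100,y-t)
    a=np.clip(np.arctan2(y,x),-np.pi/2,0); d3=np.hypot(x-100*np.cos(a),y-100*np.sin(a))
    return min(d1,d2,d3)
def res(v):
    R=np.array([[np.cos(v[2]),-np.sin(v[2])],[np.sin(v[2]),np.cos(v[2])]])
    L=(W*1000-v[:2])@R
    e=[sd(q) for q in L]
    tip=L[0]; return np.array(e+[tip[0]+62,L[-1][1]-125 if 0 else 0])
best=min((least_squares(res,[W[:,0].mean()*1000+dx,W[:,1].mean()*1000+dy,a]) for a in np.radians(range(-180,180,30)) for dx in(-50,0,50) for dy in(-50,0,50)),key=lambda r:r.cost)
v=best.x;print("rail",v[:2],np.degrees(v[2]),best.cost,np.round(best.fun,1))
R=np.array([[np.cos(v[2]),-np.sin(v[2])],[np.sin(v[2]),np.cos(v[2])]])
for nm,p in(("tip",(-60,-100)),("bend0",(0,-100)),("bendend",(100,0)),("stop",(100,125)),("mat",(-155,-100))):
    w=R@p+v[:2];print(nm,np.round(w,1),"proj scene",np.round(proj(cs,[w[0]/1e3,w[1]/1e3,.16 if nm!="mat" else .004]),1))
np.save("rail.npy",v)
E
```

```text
yel top [232.  257.9] 103.5 w [0.4526 0.2821 0.084 ] |w| 0.533 rect [33.1 37.3] 62.6
yel top [196.9 253.5] 113.0 w [0.4682 0.3888 0.084 ] |w| 0.609 rect [38.4 32. ] 60.0
yel sc [558.1 202.7] 1100.5 w [0.9179 0.4573 0.125 ] |w| 1.026 rect [105.  102.6] 57.3
yel sc [372.7 138.9] 76.0 w [0.4502 0.2848 0.084 ] |w| 0.533 rect [30.8 38.2] 59.7
yel sc [406.  129.9] 71.0 w [0.4678 0.3924 0.084 ] |w| 0.611 rect [37.7 29.6] 57.4
grn top [201.8 220.2] 96.5 w [0.5705 0.377  0.084 ] |w| 0.684 rect [31.6 35.7] 73.4
grn sc [427.6 149.8] 77.0 w [0.5713 0.3814 0.084 ] |w| 0.687 rect [30.2 37.1] 77.9
blu top [271.7 250. ] 251.0 w [0.4737 0.1618 0.084 ] |w| 0.501 rect [56.6 51.1] 44.4
blu top [236.4 217.9] 94.0 w [0.5754 0.2705 0.084 ] |w| 0.636 rect [30.8 34.9] 66.9
blu sc [398.3 163.9] 86.5 w [0.5751 0.2741 0.084 ] |w| 0.637 rect [30.1 37.7] 67.8
blu sc [340.8 143.5] 209.5 w [0.4193 0.1968 0.084 ] |w| 0.463 rect [58.9 59.8] 57.4
rail [542.93787968 -18.68879119] -99.78704031760513 11.108676496999731 [0.7 0.2 1.6 1.3 1.1 2.6 2.  0.2 0.1 0.6 0.6 0.6 0.8 1.8 0. ]
tip [454.6  57.4] proj scene [304.3 144.3]
bend0 [444.4  -1.7] proj scene [281.7 150. ]
bendend [ 525.9 -117.2] proj scene [255.1 185.6]
stop [ 649.1 -138.5] proj scene [273.2 222.5]
mat [470.7 151.1] proj scene [336.8 181.2]
```

```bash
python3 - <<'E'
from h import *
ct=capture("top"); cs=capture("scene")
img=ct["img"]
def mats(c,boxes,nm):
    for b,(x0,y0,x1,y1) in boxes.items():
        m=mask(c["img"],(8,80,130),(22,200,255)); mm=np.zeros_like(m); mm[y0:y1,x0:x1]=m[y0:y1,x0:x1]
        mm=cv2.morphologyEx(mm,cv2.MORPH_OPEN,np.ones((2,2)))
        k=max(cv2.findContours(mm,0,1)[0],key=cv2.contourArea)
        W=np.array([onz(c,p,.004)[:2]*1000 for p in k[:,0]],np.float32)
        print(nm,b,cv2.minEnclosingCircle(W),cv2.contourArea(k))
mats(ct,{"near":(255,232,300,275),"far":(410,225,455,275)},"top")
mats(cs,{"near":(315,160,360,200),"far":(140,220,200,275)},"scene")
def pts(P,z,c):
    W=np.array([onz(c,p,z)[:2]*1000 for p in P],np.float32); return W
# tumbler rim ellipse top crop t_b: left 533?, points
P=np.array([(583,355),(622,385),(625,410),(600,440),(570,444),(560,362)])/4.+[290,150]-.375
W=pts(P,.094,ct); A=np.c_[2*W,np.ones(len(W))]; s=np.linalg.lstsq(A,(W**2).sum(1),rcond=None)[0]; print("rim",s[:2],np.sqrt(s[2]+s[:2]@s[:2]))
P=np.array([(25,355),(123,352),(72,317),(70,382)])/3.3+[140,120]-.35
W=pts(P,.094,cs);A=np.c_[2*W,np.ones(len(W))]; s=np.linalg.lstsq(A,(W**2).sum(1),rcond=None)[0]; print("rim sc",s[:2],np.sqrt(s[2]+s[:2]@s[:2]))
for c,n in((ct,"t"),(cs,"s")):
    m=mask(c["img"],(105,120,170),(120,255,255))
    for k in cv2.findContours(m,0,1)[0]:
        if cv2.contourArea(k)>190:
            mm=np.zeros_like(m);cv2.drawContours(mm,[k],-1,255,-1);ys,xs=np.nonzero(mm)
            print(n,"cap",onz(c,(xs.mean(),ys.mean()),.129),cv2.minEnclosingCircle(pts(np.c_[xs,ys],.129,c)))
# purple
P=np.array([(617,100)])/5.5+[180,190]-.4; print("purple top?",pts(P,.125,ct))
P=np.array([(200,322)])/5+[310,115]-.4; print("purple top sc",pts(P,.125,cs))
E
```

```text
top near ((458.7143859863281, 142.1737060546875), 64.75426483154297) 436.0
top far ((457.9963684082031, -339.42822265625), 53.23898696899414) 353.5
scene near ((460.5701904296875, 134.2272491455078), 50.6087646484375) 162.5
scene far ((463.7598876953125, -334.9101257324219), 50.23124313354492) 448.5
rim [ 462.70429803 -331.88213395] 33.538858578065145
rim sc [ 463.81389742 -327.19250971] 32.483071192825506
t cap [0.46811124 0.15755373 0.129     ] ((467.6894226074219, 157.79884338378906), 28.50033187866211)
s cap [0.46767816 0.1611168  0.129     ] ((466.9644775390625, 161.527587890625), 29.280376434326172)
purple top? [[594.986     97.254005]]
purple top sc [[591.60284 101.12942]]
```

```bash
cat >> h.py <<'E'
def pose():
    s=get_state(); R=Rn.from_euler('xyz',s["eef_rot"],degrees=True).as_matrix()
    return np.array(s["tcp_pos"]),R,s
def phi(R): return np.degrees(np.arctan2(R[1,2],R[0,2]))
def plan(p,ph,n,pr=True,start=None):
    """straight line to p, jaw angle ph (deg, mod 180), n rows"""
    p0,R,s=pose() if start is None else start
    d=(ph-phi(R)+180)%360-180
    if start is None: print("now",np.round(p0,4),"phi",round(phi(R),1),"q6",round(s["joints"][5],1),"q1",round(s["joints"][0],1),"w",round(s["gripper_width"],4),"F",np.round(s["contact_force"],1),"t",round(s["time_s"],1), "err mm",np.round((np.array(p)-p0)*1000,1),"dphi",round(d,1))
    # spin about tool x (down): positive spin => phi decreases
    sp=-np.radians(d)/n
    Rc=R.copy(); step=(np.array(p)-p0)/n; out=[]
    for i in range(n):
        out.append(list(np.round(Rc.T@step,4))+[round(sp,4)])
        Rc=Rc@Rn.from_rotvec([sp,0,0]).as_matrix()
    if pr:
        for i in range(0,n,5): print(", ".join("%g, %g, %g, %g"%tuple(r) for r in out[i:i+5]))
    return p0+step*n,Rc
def path(pts):
    st=pose()[0:2]; st=(st[0],st[1],None)
    first=True
    for p,ph,n in pts:
        if first: a=plan(p,ph,n); first=False
        else: a=plan(p,ph,n,start=st)
        print("--")
        st=(np.array(p),a[1],None)
E
python3 - <<'E'
from h import *
p,R,s=pose(); print(R.round(3),phi(R))
ct=capture("top")
P=np.array([539,352])/5.5+[180,190]-.4; print(onz(ct,P,.004))
path([([.2,-.55,.3],phi(R),5),([.463,-.34,.25],phi(R)+90,15)])
E
```

```text
[[-0.    -0.973 -0.23 ]
 [ 0.    -0.23   0.973]
 [-1.     0.     0.   ]] 103.27909760896841
[0.4719259  0.15080827 0.004     ]
now [ 0.155  -0.6569  0.2264] phi 103.3 q6 -16.5 q1 -60.2 w 0.0877 F [ 0.4  0.4 -0. ] t 0.4 err mm [ 45.  106.9  73.6] dphi 0.0
-0.0147, -0.0137, 0.0187, -0, -0.0147, -0.0137, 0.0187, -0, -0.0147, -0.0137, 0.0187, -0, -0.0147, -0.0137, 0.0187, -0, -0.0147, -0.0137, 0.0187, -0
--
0.0033, -0.0203, 0.0096, -0.1047, 0.0033, -0.0212, 0.0074, -0.1047, 0.0033, -0.0218, 0.0052, -0.1047, 0.0033, -0.0223, 0.0029, -0.1047, 0.0033, -0.0224, 0.0005, -0.1047
0.0033, -0.0224, -0.0018, -0.1047, 0.0033, -0.022, -0.0042, -0.1047, 0.0033, -0.0215, -0.0064, -0.1047, 0.0033, -0.0207, -0.0086, -0.1047, 0.0033, -0.0197, -0.0108, -0.1047
0.0033, -0.0185, -0.0128, -0.1047, 0.0033, -0.017, -0.0146, -0.1047, 0.0033, -0.0154, -0.0163, -0.1047, 0.0033, -0.0136, -0.0178, -0.1047, 0.0033, -0.0117, -0.0192, -0.1047
--
```

```bash
python3 - <<'E'
from h import *
path([([.463,-.330,.2],103.3,15)])
E
```

```text
now [ 0.155  -0.6569  0.2264] phi 103.3 q6 -16.5 q1 -60.2 w 0.0877 F [ 0.4  0.4 -0. ] t 0.4 err mm [308.  326.9 -26.4] dphi 0.0
0.0018, -0.025, 0.0165, -0, 0.0018, -0.025, 0.0165, -0, 0.0018, -0.025, 0.0165, -0, 0.0018, -0.025, 0.0165, -0, 0.0018, -0.025, 0.0165, -0
0.0018, -0.025, 0.0165, -0, 0.0018, -0.025, 0.0165, -0, 0.0018, -0.025, 0.0165, -0, 0.0018, -0.025, 0.0165, -0, 0.0018, -0.025, 0.0165, -0
0.0018, -0.025, 0.0165, -0, 0.0018, -0.025, 0.0165, -0, 0.0018, -0.025, 0.0165, -0, 0.0018, -0.025, 0.0165, -0, 0.0018, -0.025, 0.0165, -0
--
```

Call:
{"api": "play_rows", "payload": {"series": [0.0018,-0.025,0.0165,0,0.0018,-0.025,0.0165,0,0.0018,-0.025,0.0165,0,0.0018,-0.025,0.0165,0,0.0018,-0.025,0.0165,0], "jaw": 100}}

```text
time_s: 0.82
tcp_pos: [0.2584, -0.5469, 0.2175]
eef_rot: [-150.8, 90.0, -47.6]
contact_force: [0.7, -0.1, -0.1]
gripper_width: 0.0874
```

Call:
{"api": "play_rows", "payload": {"series": [0.0018,-0.025,0.0165,0,0.0018,-0.025,0.0165,0,0.0018,-0.025,0.0165,0,0.0018,-0.025,0.0165,0,0.0018,-0.025,0.0165,0]}}

```text
time_s: 1.23
tcp_pos: [0.3613, -0.4377, 0.2087]
eef_rot: [-130.9, 90.0, -27.6]
contact_force: [0.4, -0.3, 0.4]
gripper_width: 0.0876
```

Call:
{"api": "play_rows", "payload": {"series": [0.0018,-0.025,0.0165,0,0.0018,-0.025,0.0165,0,0.0018,-0.025,0.0165,0,0.0018,-0.025,0.0165,0,0.0018,-0.025,0.0165,0]}}

```text
time_s: 1.65
tcp_pos: [0.464, -0.3287, 0.1998]
eef_rot: [-123.2, 90.0, -19.9]
contact_force: [0.1, -0.6, 0.4]
gripper_width: 0.0874
```

```bash
python3 - <<'E'
from h import *
c=capture("wrist");cv2.imwrite("pics/w1.png",c["img"]); np.savez("w1.npz",K=c["K"],T=c["world_from_camera"])
path([([.463,-.330,.2],103.3,5)])
E
```

```text
now [ 0.467  -0.3262  0.1993] phi 103.4 q6 -61.3 q1 -15.3 w 0.0876 F [ 3.   1.9 -0. ] t 1.7 err mm [-4.  -3.8  0.7] dphi -0.1
-0.0001, 0.001, -0.0006, 0.0002, -0.0001, 0.001, -0.0006, 0.0002, -0.0001, 0.001, -0.0006, 0.0002, -0.0001, 0.001, -0.0006, 0.0002, -0.0001, 0.001, -0.0006, 0.0002
--
```

View pics/w1.png

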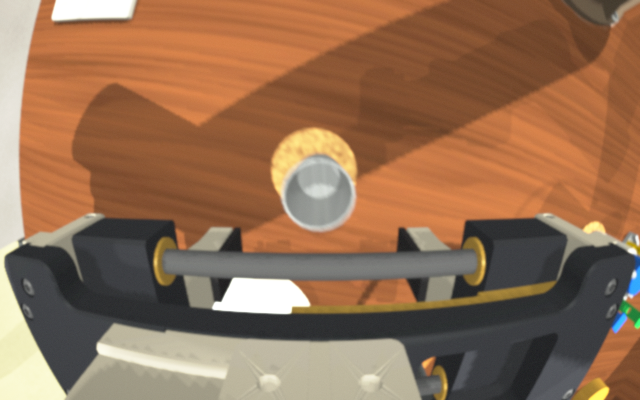

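```bash
python3 - <<'E'
from h import *
z=np.load("w1.npz");c={"K":z["K"],"world_from_camera":z["T"]}
def circ(P,h):
    W=np.array([onz(c,p,h,True)[:2]*1000 for p in P]);A=np.c_[2*W,np.ones(len(W))]; s=np.linalg.lstsq(A,(W**2).sum(1),rcond=None)[0]; print(s[:2],np.sqrt(s[2]+s[:2]@s[:2]))
circ([(283,193),(356,191),(320,230),(316,157)],.094)
circ([(272,165),(314,127),(285,141),(343,140),(357,170),(277,186)],.004)
path([([.463,-.330,.2],103.3,5)])
E
```

```text
[ 463.22262761 -327.81386865] 32.83132654973153
[ 458.86305052 -334.57248925] 48.838073922559225
now [ 0.467  -0.3262  0.1993] phi 103.4 q6 -61.3 q1 -15.3 w 0.0876 F [ 3.   1.9 -0. ] t 1.7 err mm [-4.  -3.8  0.7] dphi -0.1
-0.0001, 0.001, -0.0006, 0.0002, -0.0001, 0.001, -0.0006, 0.0002, -0.0001, 0.001, -0.0006, 0.0002, -0.0001, 0.001, -0.0006, 0.0002, -0.0001, 0.001, -0.0006, 0.0002
--
```

Call:
{"api": "play_rows", "payload": {"series": [0.027,0,0,0,0.027,0,0,0,0.027,0,0,0,0.027,0,0,0,0.027,0,0,0]}}

```text
time_s: 2.12
tcp_pos: [0.4633, -0.3299, 0.0637]
eef_rot: [-120.0, 90.0, -16.7]
contact_force: [1.0, 0.1, -0.5]
gripper_width: 0.0875
```

Call:
{"api": "play_rows", "payload": {"series": [0,0,0,0,0,0,0,0,0,0,0,0,0,0,0,0,0,0,0,0], "jaw": 40, "squeeze": 25}}

```text
time_s: 2.53
tcp_pos: [0.4644, -0.3305, 0.0665]
eef_rot: [-125.3, 89.8, -22.0]
contact_force: [0.1, -0.7, 3.0]
gripper_width: 0.0652
```

Call:
{"api": "play_rows", "payload": {"series": [0,0,0,0,0,0,0,0,0,0,0,0,0,0,0,0,0,0,0,0]}}

```text
time_s: 2.95
tcp_pos: [0.4645, -0.3306, 0.0664]
eef_rot: [-129.5, 89.8, -26.2]
contact_force: [0.3, -0.9, 7.5]
gripper_width: 0.0651
```

Call:
{"api": "play_rows", "payload": {"series": [-0.01,0,0,0,-0.012,0,0,0,-0.012,0,0,0,-0.012,0,0,0,-0.004,0,0,0]}}

```text
time_s: 3.37
tcp_pos: [0.4638, -0.3301, 0.1169]
eef_rot: [-123.2, 89.9, -19.9]
contact_force: [1.1, -0.1, -1.2]
gripper_width: 0.065
```

Call:
{"api": "play_rows", "payload": {"series": [0,0.007,-0.025,0,0,0.007,-0.025,0,0,0.008,-0.025,0,0,0.008,-0.025,0,0,0.007,-0.025,0]}}

```text
time_s: 3.78
tcp_pos: [0.4553, -0.4609, 0.1145]
eef_rot: [13.7, 90.0, 117.0]
contact_force: [0.6, 0.6, -1.7]
gripper_width: 0.0651
```

```bash
python3 - <<'E'
from h import *
c=capture("wrist");cv2.imwrite("pics/w2.png",c["img"])
path([([.455,-.46,.0645],103.3,5)])
E
```

```text
now [ 0.4552 -0.465   0.1143] phi 103.2 q6 -48.4 q1 -28.4 w 0.0651 F [ 3.5 -5.6 -0.2] t 3.8 err mm [ -0.2   5.  -49.8] dphi 0.1
0.01, -0.0002, 0.001, -0.0003, 0.01, -0.0002, 0.001, -0.0003, 0.01, -0.0002, 0.001, -0.0003, 0.01, -0.0002, 0.001, -0.0003, 0.01, -0.0002, 0.001, -0.0003
--
```

View pics/w2.png

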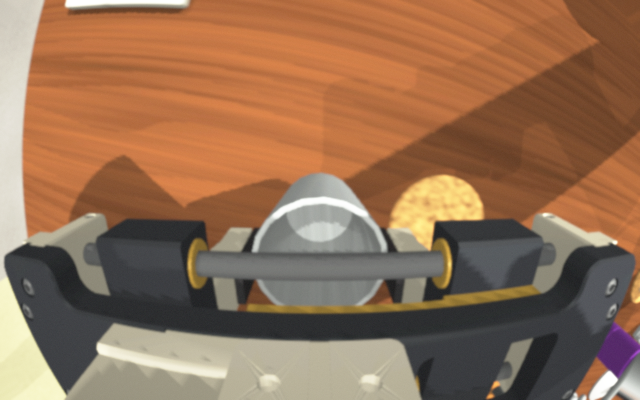

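Call:
{"api": "play_rows", "payload": {"series": [0.012,0,0,0,0.012,0,0,0,0.012,0,0,0,0.01,0,0,0,0.0045,0,0,0]}}

```text
time_s: 4.25
tcp_pos: [0.4548, -0.4587, 0.0622]
eef_rot: [49.9, 89.8, 153.3]
contact_force: [-7.6, 8.2, 29.1]
gripper_width: 0.0654
```

Call:
{"api": "play_rows", "payload": {"series": [0,0,0,0,0,0,0,0,0,0,0,0,0,0,0,0,0,0,0,0], "jaw": 95}}

```text
time_s: 4.67
tcp_pos: [0.4562, -0.46, 0.0643]
eef_rot: [-131.9, 90.0, -28.6]
contact_force: [-0.3, 0.3, -0.2]
gripper_width: 0.083
```

Call:
{"api": "play_rows", "payload": {"series": [-0.02,0,0,0,-0.025,0,0,0,-0.03,0,0,0,-0.03,0,0,0,-0.03,0,0,0]}}

```text
time_s: 5.08
tcp_pos: [0.4557, -0.46, 0.2006]
eef_rot: [-135.6, 90.0, -32.3]
contact_force: [0.8, -0.5, -0.2]
gripper_width: 0.0831
```

```bash
python3 - <<'E'
from h import *
c=capture("wrist");cv2.imwrite("pics/w3.png",c["img"]);np.savez("w3.npz",K=c["K"],T=c["world_from_camera"])
E
```

```text
(no output)
```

View pics/w3.png

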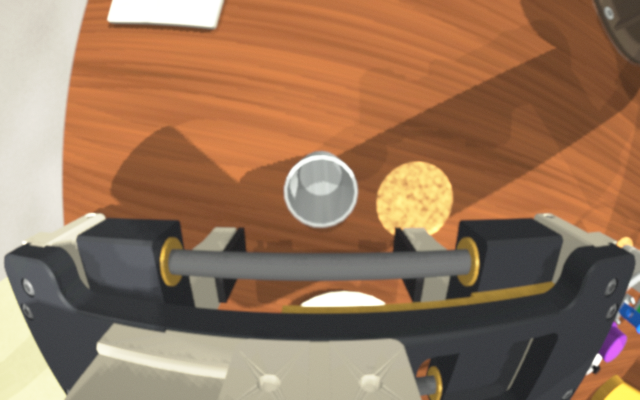

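```bash
python3 - <<'E'
from h import *
z=np.load("w3.npz");c={"K":z["K"],"world_from_camera":z["T"]}
def circ(P,h):
    W=np.array([onz(c,p,h,True)[:2]*1000 for p in P]);A=np.c_[2*W,np.ones(len(W))]; s=np.linalg.lstsq(A,(W**2).sum(1),rcond=None)[0]; print(s[:2],np.sqrt(s[2]+s[:2]@s[:2]))
circ([(284,191),(358,191),(321,228),(320,153)],.090)
img=cv2.imread("pics/w3.png"); m=mask(img,(10,80,150),(25,220,255)); m[:, :370]=0;m[:155]=0;m[245:]=0;m[:,460:]=0
k=max(cv2.findContours(m,0,1)[0],key=cv2.contourArea)
P=[p for p in k[:,0] if p[1]<222]; print(len(P)); circ(P,.004)
path([([.468,.159,.22],170.2,20)])
E
```

```text
[ 453.10939607 -458.12276585] 33.95606860306894
255
[ 459.69758232 -335.18617976] 55.13598047332262
now [ 0.4579 -0.4622  0.2079] phi 103.3 q6 -48.7 q1 -28.0 w 0.0833 F [ 3.  -2.6  7.7] t 5.1 err mm [ 10.1 621.2  12.1] dphi 66.9
-0.0008, -0.0077, 0.0301, -0.0583, -0.0008, -0.0094, 0.0296, -0.0583, -0.0008, -0.0111, 0.029, -0.0583, -0.0008, -0.0128, 0.0283, -0.0583, -0.0008, -0.0144, 0.0275, -0.0583
-0.0008, -0.016, 0.0266, -0.0583, -0.0008, -0.0175, 0.0256, -0.0583, -0.0008, -0.019, 0.0246, -0.0583, -0.0008, -0.0204, 0.0234, -0.0583, -0.0008, -0.0217, 0.0222, -0.0583
-0.0008, -0.023, 0.0209, -0.0583, -0.0008, -0.0242, 0.0195, -0.0583, -0.0008, -0.0253, 0.0181, -0.0583, -0.0008, -0.0263, 0.0166, -0.0583, -0.0008, -0.0272, 0.015, -0.0583
-0.0008, -0.028, 0.0134, -0.0583, -0.0008, -0.0288, 0.0117, -0.0583, -0.0008, -0.0294, 0.0101, -0.0583, -0.0008, -0.0299, 0.0083, -0.0583, -0.0008, -0.0304, 0.0066, -0.0583
--
```

Call:
{"api": "play_rows", "payload": {"series": [-0.001,-0.0077,0.03,-0.0583,-0.001,-0.0094,0.0296,-0.0583,-0.001,-0.0111,0.029,-0.0583,-0.001,-0.0128,0.0283,-0.0583,-0.001,-0.0144,0.0275,-0.0583]}}

```text
time_s: 5.55
tcp_pos: [0.4584, -0.3036, 0.2042]
eef_rot: [-125.3, 90.0, -5.2]
contact_force: [0.8, 0.7, -0.6]
gripper_width: 0.0831
```

Call:
{"api": "play_rows", "payload": {"series": [-0.001,-0.016,0.0266,-0.0583,-0.001,-0.0175,0.0256,-0.0583,-0.001,-0.019,0.0246,-0.0583,-0.001,-0.0204,0.0234,-0.0583,-0.001,-0.0217,0.0222,-0.0583]}}

```text
time_s: 5.97
tcp_pos: [0.4613, -0.1483, 0.2093]
eef_rot: [-130.6, 89.9, 6.2]
contact_force: [0.6, 0.8, 0.0]
gripper_width: 0.0833
```

Call:
{"api": "play_rows", "payload": {"series": [-0.001,-0.023,0.0209,-0.0583,-0.001,-0.0242,0.0195,-0.0583,-0.001,-0.0253,0.0181,-0.0583,-0.001,-0.0263,0.0166,-0.0583,-0.001,-0.0272,0.015,-0.0583]}}

```text
time_s: 6.38
tcp_pos: [0.4641, 0.0072, 0.2144]
eef_rot: [-127.5, 89.9, 26.0]
contact_force: [0.3, -0.2, -0.2]
gripper_width: 0.0829
```

Call:
{"api": "play_rows", "payload": {"series": [-0.001,-0.028,0.0134,-0.0583,-0.001,-0.0288,0.0117,-0.0583,-0.001,-0.0294,0.01,-0.0583,-0.001,-0.0299,0.0083,-0.0583,-0.001,-0.0304,0.0066,-0.0583]}}

```text
time_s: 6.8
tcp_pos: [0.467, 0.1626, 0.2194]
eef_rot: [-128.2, 89.9, 42.1]
contact_force: [0.9, -0.1, -0.2]
gripper_width: 0.0831
```

```bash
python3 - <<'E'
from h import *
c=capture("wrist");cv2.imwrite("pics/w4.png",c["img"]);np.savez("w4.npz",K=c["K"],T=c["world_from_camera"])
c=capture("top");cv2.imwrite("pics/t4.png",c["img"])
path([([.468,.159,.22],170.2,5)])
E
```

```text
now [0.4678 0.1645 0.2193] phi 170.4 q6 -51.7 q1 42.1 w 0.0835 F [-0.6 -0.   0.2] t 6.9 err mm [ 0.2 -5.5  0.7] dphi -0.2
-0.0001, 0.0011, -0.0002, 0.0007, -0.0001, 0.0011, -0.0002, 0.0007, -0.0001, 0.0011, -0.0002, 0.0007, -0.0001, 0.0011, -0.0002, 0.0007, -0.0001, 0.0011, -0.0002, 0.0007
--
```

View pics/w4.png

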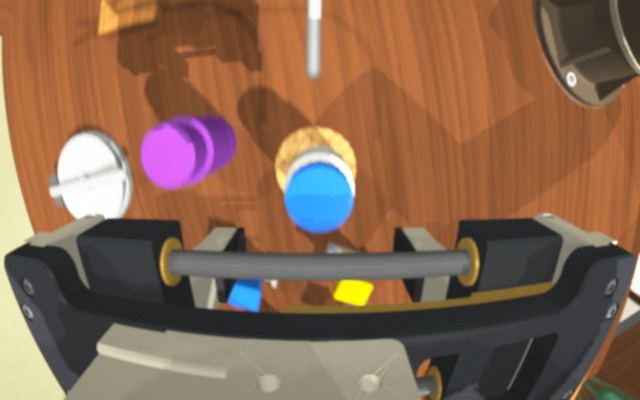

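```bash
python3 - <<'E'
from h import *
z=np.load("w4.npz");c={"K":z["K"],"world_from_camera":z["T"]}
def circ(P,h):
    W=np.array([onz(c,p,h,True)[:2]*1000 for p in P]);A=np.c_[2*W,np.ones(len(W))]; s=np.linalg.lstsq(A,(W**2).sum(1),rcond=None)[0]; print(s[:2],np.sqrt(s[2]+s[:2]@s[:2]))
circ([(284,198),(355,198),(319,233),(320,163)],.129)
circ([(275,165),(316,126),(286,141),(345,141),(357,165)],.004)
for p in [(314,76),(309,60),(320,60),(315,20)]: print(onz(c,p,.16,True))
v=np.load("rail.npy"); print(v)
E
```

```text
[466.6053154  162.65513959] 29.985882952365603
[470.1881053  157.62038564] 49.99042871522537
[0.4539935  0.06679151 0.16      ]
[0.45544118 0.05486938 0.16      ]
[0.44797368 0.05618976 0.16      ]
[0.44634058 0.02624028 0.16      ]
[542.93787968 -18.68879119  -1.7416124 ]
```

Call:
{"api": "play_rows", "payload": {"series": [0,0,0,0,0,0,0,0,0,0,0,0,0,0,0,0,0,0,0,0]}}

```text
time_s: 7.32
tcp_pos: [0.4673, 0.1602, 0.2192]
eef_rot: [-128.5, 90.0, 41.5]
contact_force: [-0.8, -0.9, 0.3]
gripper_width: 0.0834
```

```bash
python3 - <<'E'
from h import *
c=capture("wrist");cv2.imwrite("pics/w5.png",c["img"]);np.savez("w5.npz",K=c["K"],T=c["world_from_camera"])
m=mask(c["img"],(100,120,120),(125,255,255)); m[:150]=0;m[240:]=0
k=max(cv2.findContours(m,0,1)[0],key=cv2.contourArea); (x,y),r=cv2.minEnclosingCircle(k); print(x,y,r)
print("cap",onz(c,(x,y),.129,True))
cv2.imwrite("pics/w5c.png",cv2.resize(c["img"][0:200,220:420],None,fx=3.5,fy=3,interpolation=cv2.INTER_CUBIC))
path([([.468,.159,.22],170.2,5)])
E
```

```text
318.76812744140625 196.09234619140625 35.16334533691406
cap [0.46699412 0.15742892 0.129     ]
now [0.4673 0.1603 0.2192] phi 170.0 q6 -51.8 q1 41.8 w 0.0833 F [-0.2  0.3 -0. ] t 7.4 err mm [ 0.7 -1.3  0.8] dphi 0.2
-0.0002, 0.0002, -0.0002, -0.0006, -0.0002, 0.0002, -0.0002, -0.0006, -0.0002, 0.0002, -0.0002, -0.0006, -0.0002, 0.0002, -0.0002, -0.0006, -0.0002, 0.0002, -0.0002, -0.0006
--
```

View pics/w5c.png

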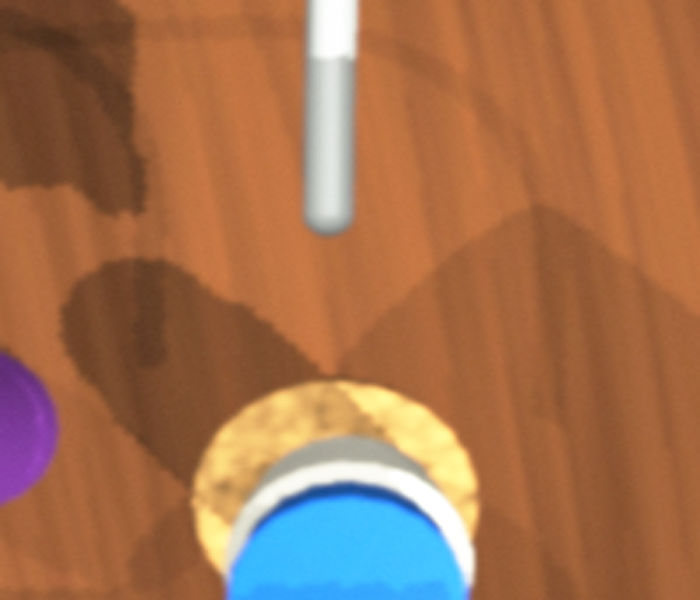

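```bash
python3 - <<'E'
from h import *
z=np.load("w5.npz");c={"K":z["K"],"world_from_camera":z["T"]}
def circ(P,h):
    W=np.array([onz(c,p,h,True)[:2]*1000 for p in P]);A=np.c_[2*W,np.ones(len(W))]; s=np.linalg.lstsq(A,(W**2).sum(1),rcond=None)[0]; print(s[:2],np.sqrt(s[2]+s[:2]@s[:2]))
P=np.array([(340,382),(193,500),(480,500),(225,432),(450,432)])/[3.5,3]+[220,0]-.35
circ(P,.004)
P=np.array([(329,235),(329,210),(330,100),(332,10)])/[3.5,3]+[220,0]-.35
for p in P: print(onz(c,p,.16,True))
# descend
path([([.467,.159,.101],170.2,5)])
E
```

```text
[470.35701994 155.58848505] 50.12676744008286
[0.45431451 0.06573908 0.16      ]
[0.45327965 0.05988876 0.16      ]
[0.44843337 0.03349879 0.16      ]
[0.44403574 0.0106809  0.16      ]
now [0.4673 0.1603 0.2192] phi 170.0 q6 -51.8 q1 41.8 w 0.0833 F [-0.2  0.3 -0. ] t 7.4 err mm [  -0.3   -1.3 -118.2] dphi 0.2
0.0236, 0.0003, 0, -0.0006, 0.0236, 0.0003, 0, -0.0006, 0.0236, 0.0003, 0, -0.0006, 0.0236, 0.0003, 0, -0.0006, 0.0236, 0.0003, 0, -0.0006
--
```

Call:
{"api": "play_rows", "payload": {"series": [0.0236,0.0004,0,0,0.0236,0.0004,0,0,0.0236,0.0004,0,0,0.0236,0.0004,0,0,0.0236,0.0004,0,0]}}

```text
time_s: 7.78
tcp_pos: [0.4671, 0.1586, 0.1003]
eef_rot: [-131.1, 90.0, 39.0]
contact_force: [-0.7, 0.1, -0.0]
gripper_width: 0.0833
```

Call:
{"api": "play_rows", "payload": {"series": [0,0,0,0,0,0,0,0,0,0,0,0,0,0,0,0,0,0,0,0], "jaw": 40, "squeeze": 40}}

```text
time_s: 8.2
tcp_pos: [0.4678, 0.1596, 0.1026]
eef_rot: [-132.7, 89.8, 37.4]
contact_force: [-1.1, 0.5, 2.2]
gripper_width: 0.057
```

Call:
{"api": "play_rows", "payload": {"series": [0,0,0,0,0,0,0,0,0,0,0,0,0,0,0,0,0,0,0,0]}}

```text
time_s: 8.62
tcp_pos: [0.4678, 0.1596, 0.1026]
eef_rot: [-137.4, 89.8, 32.7]
contact_force: [-1.1, 0.6, 7.6]
gripper_width: 0.0575
```

Call:
{"api": "play_rows", "payload": {"series": [-0.015,0,0,0,-0.03,0,0,0,-0.04,0,0,0,-0.041,0,0,0,-0.041,0,0,0]}}

```text
time_s: 9.03
tcp_pos: [0.4661, 0.1586, 0.2701]
eef_rot: [0.1, 90.0, 170.2]
contact_force: [1.0, 0.6, -2.2]
gripper_width: 0.0574
```

```bash
python3 - <<'E'
from h import *
c=capture("wrist");cv2.imwrite("pics/w6.png",c["img"])
path([([.464,-.25,.32],103.3,15),([.4595,-.3352,.2],103.3,5)])
E
```

```text
now [0.47   0.1599 0.2792] phi 170.2 q6 -51.6 q1 41.7 w 0.0579 F [5.1 1.9 8.4] t 9.1 err mm [  -6.  -409.9   40.8] dphi -66.9
-0.0029, 0.027, -0.0043, 0.0778, -0.0029, 0.0266, -0.0064, 0.0778, -0.0029, 0.026, -0.0084, 0.0778, -0.0029, 0.0252, -0.0104, 0.0778, -0.0029, 0.0244, -0.0124, 0.0778
-0.0029, 0.0233, -0.0142, 0.0778, -0.0029, 0.0221, -0.016, 0.0778, -0.0029, 0.0208, -0.0177, 0.0778, -0.0029, 0.0194, -0.0192, 0.0778, -0.0029, 0.0179, -0.0207, 0.0778
-0.0029, 0.0162, -0.022, 0.0778, -0.0029, 0.0144, -0.0232, 0.0778, -0.0029, 0.0126, -0.0242, 0.0778, -0.0029, 0.0107, -0.0251, 0.0778, -0.0029, 0.0087, -0.0259, 0.0778
--
0.0239, 0.0051, -0.0164, 0, 0.0239, 0.0051, -0.0164, 0, 0.0239, 0.0051, -0.0164, 0, 0.0239, 0.0051, -0.0164, 0, 0.0239, 0.0051, -0.0164, 0
--
```

View pics/w6.png

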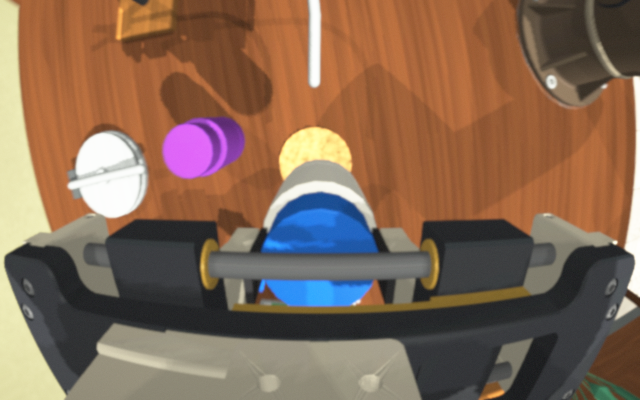

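Call:
{"api": "play_rows", "payload": {"series": [-0.012,0.027,-0.0043,0.0778,-0.01,0.0266,-0.0064,0.0778,-0.008,0.026,-0.0084,0.0778,-0.006,0.0252,-0.0104,0.0778,-0.004,0.0244,-0.0124,0.0778]}}

```text
time_s: 9.5
tcp_pos: [0.4645, 0.0213, 0.3088]
eef_rot: [-107.6, 89.9, 40.0]
contact_force: [1.2, -0.4, -1.7]
gripper_width: 0.0578
```

Call:
{"api": "play_rows", "payload": {"series": [0,0.0233,-0.0142,0.0778,0,0.0221,-0.016,0.0778,0,0.0208,-0.0177,0.0778,0,0.0194,-0.0192,0.0778,0,0.0179,-0.0207,0.0778]}}

```text
time_s: 9.92
tcp_pos: [0.4623, -0.1153, 0.308]
eef_rot: [-65.2, 90.0, 60.1]
contact_force: [0.5, 1.5, -2.6]
gripper_width: 0.057
```

Call:
{"api": "play_rows", "payload": {"series": [0,0.0162,-0.022,0.0778,0,0.0144,-0.0232,0.0778,0,0.0126,-0.0242,0.0778,0,0.0107,-0.0251,0.0778,0,0.0087,-0.0259,0.0778]}}

```text
time_s: 10.33
tcp_pos: [0.4603, -0.2518, 0.3079]
eef_rot: [-32.4, 90.0, 70.6]
contact_force: [-0.2, 0.5, -3.5]
gripper_width: 0.0576
```

```bash
python3 - <<'E'
from h import *
path([([.4595,-.3352,.2],103.3,10),([.4595,-.3352,.103],103.3,5)])
E
```

```text
now [ 0.4603 -0.2518  0.3079] phi 103.0 q6 -69.7 q1 -7.3 w 0.0576 F [-0.2  0.5 -3.5] t 10.3 err mm [  -0.8  -83.4 -107.9] dphi 0.3
0.0108, 0.002, -0.0081, -0.0005, 0.0108, 0.002, -0.0081, -0.0005, 0.0108, 0.002, -0.0081, -0.0005, 0.0108, 0.002, -0.0081, -0.0005, 0.0108, 0.002, -0.0081, -0.0005
0.0108, 0.002, -0.0081, -0.0005, 0.0108, 0.002, -0.0081, -0.0005, 0.0108, 0.002, -0.0081, -0.0005, 0.0108, 0.002, -0.0081, -0.0005, 0.0108, 0.002, -0.0081, -0.0005
--
0.0194, 0, -0, 0, 0.0194, 0, -0, 0, 0.0194, 0, -0, 0, 0.0194, 0, -0, 0, 0.0194, 0, -0, 0
--
```

Call:
{"api": "play_rows", "payload": {"series": [0.02,0.004,-0.0162,0,0.022,0.004,-0.0162,0,0.022,0.004,-0.0162,0,0.022,0.004,-0.0162,0,0.022,0.004,-0.0162,0]}}

```text
time_s: 10.75
tcp_pos: [0.4595, -0.3347, 0.1989]
eef_rot: [-50.2, 90.0, 53.0]
contact_force: [-0.4, 0.5, -2.8]
gripper_width: 0.0574
```

Call:
{"api": "play_rows", "payload": {"series": [0.02,0,0,0,0.015,0,0,0,0.015,0,0,0,0.01,0,0,0,0,0,0,0]}}

```text
time_s: 11.17
tcp_pos: [0.4584, -0.3334, 0.1377]
eef_rot: [49.7, 89.8, 152.9]
contact_force: [-0.3, 0.6, -3.1]
gripper_width: 0.0575
```

```bash
python3 - <<'E'
from h import *
c=capture("wrist");cv2.imwrite("pics/w7.png",c["img"])
path([([.4595,-.3352,.103],103.3,5)])
E
```

```text
now [ 0.4592 -0.3338  0.1392] phi 103.2 q6 -60.5 q1 -16.3 w 0.0575 F [-0.2 -0.4 -1.6] t 11.2 err mm [  0.3  -1.4 -36.2] dphi 0.1
0.0072, -0, -0.0003, -0.0003, 0.0072, -0, -0.0003, -0.0003, 0.0072, -0, -0.0003, -0.0003, 0.0072, -0, -0.0003, -0.0003, 0.0072, -0, -0.0003, -0.0003
--
```

View pics/w7.png

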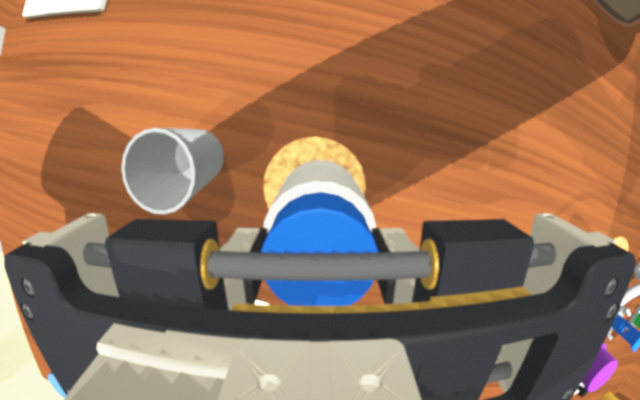

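Call:
{"api": "play_rows", "payload": {"series": [0.01,0,-0.0003,0,0.01,0,-0.0003,0,0.008,0,-0.0003,0,0.006,0,0,0,0.0025,0,0,0]}}

```text
time_s: 11.63
tcp_pos: [0.4599, -0.3347, 0.1027]
eef_rot: [52.4, 89.9, 155.6]
contact_force: [-1.5, 8.7, 16.8]
gripper_width: 0.0574
```

Call:
{"api": "play_rows", "payload": {"series": [0,0,0,0,0,0,0,0,0,0,0,0,0,0,0,0,0,0,0,0], "jaw": 95}}

```text
time_s: 12.05
tcp_pos: [0.4603, -0.3351, 0.1039]
eef_rot: [-129.4, 90.0, -26.2]
contact_force: [0.0, -0.6, -0.1]
gripper_width: 0.0817
```

Call:
{"api": "play_rows", "payload": {"series": [-0.015,0,0,0,-0.02,0,0,0,-0.025,0,0,0,-0.025,0,0,0,-0.02,0,0,0]}}

```text
time_s: 12.47
tcp_pos: [0.4604, -0.3353, 0.2107]
eef_rot: [-133.3, 89.9, -30.1]
contact_force: [-0.0, -0.5, -0.1]
gripper_width: 0.0833
```

```bash
python3 - <<'E'
from h import *
c=capture("wrist");cv2.imwrite("pics/w8.png",c["img"])
path([([.454,-.4595,.2],103.3,5),([.454,-.4595,.062],103.3,5)])
E
```

```text
now [ 0.4621 -0.3363  0.2148] phi 103.3 q6 -60.4 q1 -16.4 w 0.0832 F [ 1.9 -1.2  4.8] t 12.5 err mm [  -8.1 -123.2  -14.8] dphi 0.0
0.003, 0.0072, -0.0236, -0.0001, 0.003, 0.0073, -0.0236, -0.0001, 0.003, 0.0073, -0.0236, -0.0001, 0.003, 0.0073, -0.0236, -0.0001, 0.003, 0.0073, -0.0236, -0.0001
--
0.0276, 0.0001, 0.0001, -0, 0.0276, 0.0001, 0.0001, -0, 0.0276, 0.0001, 0.0001, -0, 0.0276, 0.0001, 0.0001, -0, 0.0276, 0.0001, 0.0001, -0
--
```

View pics/w8.png

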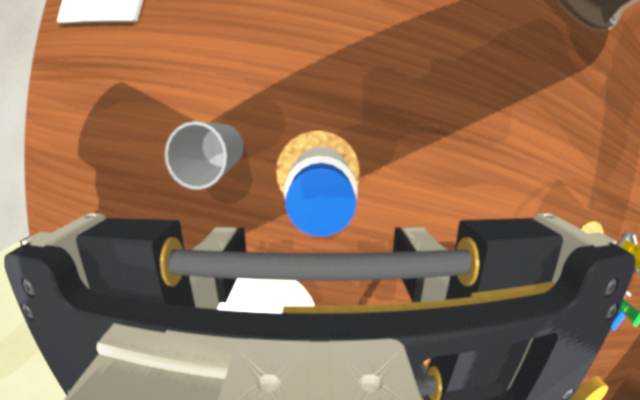

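Call:
{"api": "play_rows", "payload": {"series": [0.001,0.007,-0.0239,0,0.001,0.007,-0.0239,0,0.001,0.007,-0.0239,0,0.001,0.007,-0.0239,0,0.001,0.007,-0.0239,0]}}

```text
time_s: 12.93
tcp_pos: [0.4533, -0.4604, 0.2035]
eef_rot: [-128.0, 90.0, -24.7]
contact_force: [-0.0, -0.7, 0.1]
gripper_width: 0.0831
```

Call:
{"api": "play_rows", "payload": {"series": [0.028,0,0,0,0.028,0,0,0,0.028,0,0,0,0.028,0,0,0,0.028,0,0,0]}}

```text
time_s: 13.35
tcp_pos: [0.4532, -0.4594, 0.0624]
eef_rot: [-131.4, 90.0, -28.2]
contact_force: [0.5, 0.6, -0.0]
gripper_width: 0.0833
```

Call:
{"api": "play_rows", "payload": {"series": [0,0,0,0,0,0,0,0,0,0,0,0,0,0,0,0,0,0,0,0], "jaw": 40, "squeeze": 25}}

```text
time_s: 13.77
tcp_pos: [0.4543, -0.4598, 0.0655]
eef_rot: [-133.2, 89.8, -30.0]
contact_force: [0.1, -0.3, -0.9]
gripper_width: 0.0651
```

Call:
{"api": "play_rows", "payload": {"series": [0,0,0,0,0,0,0,0,0,0,0,0,0,0,0,0,0,0,0,0]}}

```text
time_s: 14.18
tcp_pos: [0.4543, -0.4598, 0.0653]
eef_rot: [-139.1, 89.8, -35.9]
contact_force: [-0.0, 0.9, 6.7]
gripper_width: 0.0649
```

Call:
{"api": "play_rows", "payload": {"series": [-0.02,0,0,0,-0.04,0,0,0,-0.041,0,0,0,-0.041,0,0,0,-0.041,0,0,0]}}

```text
time_s: 14.6
tcp_pos: [0.4529, -0.459, 0.2487]
eef_rot: [-9.0, 90.0, 94.2]
contact_force: [1.6, -0.8, -1.3]
gripper_width: 0.0651
```

Call:
{"api": "play_rows", "payload": {"series": [-0.03,0,0,0,-0.01,0,0,0,0,0,0,0,0,0,0,0,0,0,0,0]}}

```text
time_s: 15.02
tcp_pos: [0.4527, -0.4585, 0.2843]
eef_rot: [32.3, 89.8, 135.5]
contact_force: [0.2, 0.1, -2.4]
gripper_width: 0.0649
```

```bash
python3 - <<'E'
from h import *
path([([.470,.154,.285],170.2,20)])
E
```

```text
now [ 0.4527 -0.4585  0.2843] phi 103.2 q6 -48.7 q1 -28.1 w 0.0649 F [ 0.2  0.1 -2.4] t 15.0 err mm [ 17.3 612.5   0.7] dphi 67.0
0, -0.0078, 0.0296, -0.0585, 0, -0.0096, 0.0291, -0.0585, 0, -0.0112, 0.0285, -0.0585, 0, -0.0129, 0.0278, -0.0585, 0, -0.0145, 0.027, -0.0585
0, -0.016, 0.0261, -0.0585, 0, -0.0175, 0.0251, -0.0585, 0, -0.019, 0.0241, -0.0585, 0, -0.0204, 0.0229, -0.0585, 0, -0.0217, 0.0217, -0.0585
0, -0.0229, 0.0204, -0.0585, 0, -0.024, 0.019, -0.0585, 0, -0.0251, 0.0176, -0.0585, 0, -0.0261, 0.0161, -0.0585, 0, -0.027, 0.0145, -0.0585
0, -0.0278, 0.0129, -0.0585, 0, -0.0285, 0.0113, -0.0585, 0, -0.0291, 0.0096, -0.0585, 0, -0.0296, 0.0079, -0.0585, 0, -0.03, 0.0061, -0.0585
--
```

Call:
{"api": "play_rows", "payload": {"series": [0,-0.0078,0.0296,-0.0585,0,-0.0096,0.0291,-0.0585,0,-0.0112,0.0285,-0.0585,0,-0.0129,0.0278,-0.0585,0,-0.0145,0.027,-0.0585]}}

```text
time_s: 15.43
tcp_pos: [0.4566, -0.3046, 0.2841]
eef_rot: [39.7, 89.8, 159.8]
contact_force: [1.0, 0.1, -2.0]
gripper_width: 0.0652
```

Call:
{"api": "play_rows", "payload": {"series": [0,-0.016,0.0261,-0.0585,0,-0.0175,0.0251,-0.0585,0,-0.019,0.0241,-0.0585,0,-0.0204,0.0229,-0.0585,0,-0.0217,0.0217,-0.0585]}}

```text
time_s: 15.85
tcp_pos: [0.4607, -0.1515, 0.2845]
eef_rot: [40.4, 89.8, 177.3]
contact_force: [1.8, 0.2, -1.0]
gripper_width: 0.0653
```

Call:
{"api": "play_rows", "payload": {"series": [0,-0.0229,0.0204,-0.0585,0,-0.024,0.019,-0.0585,0,-0.0251,0.0176,-0.0585,0,-0.0261,0.0161,-0.0585,0,-0.027,0.0145,-0.0585]}}

```text
time_s: 16.27
tcp_pos: [0.4649, 0.0015, 0.2847]
eef_rot: [42.5, 89.8, -163.9]
contact_force: [0.2, -1.1, -2.4]
gripper_width: 0.0654
```

Call:
{"api": "play_rows", "payload": {"series": [0,-0.0278,0.0129,-0.0585,0,-0.0285,0.0113,-0.0585,0,-0.0291,0.0096,-0.0585,0,-0.0296,0.0079,-0.0585,0,-0.03,0.0061,-0.0585]}}

```text
time_s: 16.68
tcp_pos: [0.4691, 0.1545, 0.2846]
eef_rot: [43.5, 89.8, -146.1]
contact_force: [0.3, 0.5, -2.7]
gripper_width: 0.065
```

Call:
{"api": "play_rows", "payload": {"series": [0.03,0,0,0,0.04,0,0,0,0.04,0,0,0,0.03,0,0,0,0,0,0,0]}}

```text
time_s: 17.1
tcp_pos: [0.4654, 0.1504, 0.1391]
eef_rot: [41.9, 89.2, -147.9]
contact_force: [-1.6, -1.0, -2.1]
gripper_width: 0.0653
```

```bash
python3 - <<'E'
from h import *
c=capture("wrist");cv2.imwrite("pics/w9.png",c["img"])
path([([.4705,.154,.069],170.2,5)])
E
```

```text
now [0.4675 0.1514 0.1428] phi 170.2 q6 -50.6 q1 40.9 w 0.0655 F [ 0.1  0.3 -0.7] t 17.1 err mm [  3.    2.6 -73.8] dphi -0.0
0.0147, -0.0007, -0.0006, 0.0002, 0.0147, -0.0007, -0.0006, 0.0002, 0.0147, -0.0007, -0.0006, 0.0002, 0.0147, -0.0007, -0.0006, 0.0002, 0.0147, -0.0007, -0.0006, 0.0002
--
```

View pics/w9.png

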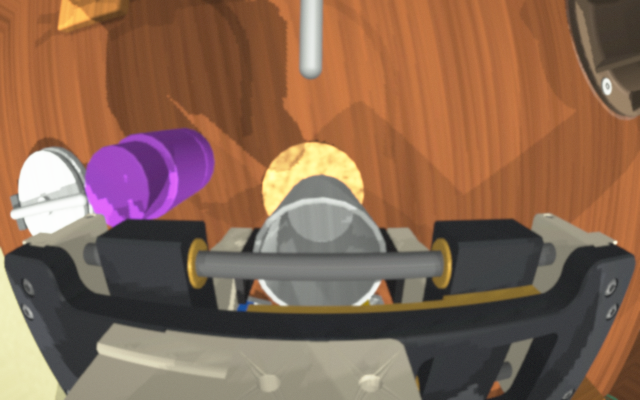

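Call:
{"api": "play_rows", "payload": {"series": [0.02,-0.001,-0.0005,0,0.02,-0.001,-0.0005,0,0.018,-0.0005,0,0,0.012,0,0,0,0.005,0,0,0]}}

```text
time_s: 17.57
tcp_pos: [0.4719, 0.1557, 0.0716]
eef_rot: [72.5, 90.0, -117.2]
contact_force: [-0.1, 0.4, -1.0]
gripper_width: 0.0652
```

Call:
{"api": "play_rows", "payload": {"series": [0,0,0,0,0,0,0,0,0,0,0,0,0,0,0,0,0,0,0,0]}}

```text
time_s: 17.98
tcp_pos: [0.4721, 0.156, 0.0725]
eef_rot: [-133.5, 89.9, 36.7]
contact_force: [-0.4, 0.7, -1.8]
gripper_width: 0.0653
```

Still 3 mm above the coaster, so I'll lower it, then release.

Call:
{"api": "play_rows", "payload": {"series": [0.0015,0,0,0,0.0015,0,0,0,0.0005,0,0,0,0,0,0,0,0,0,0,0]}}

```text
time_s: 18.4
tcp_pos: [0.4721, 0.1565, 0.0693]
eef_rot: [-129.0, 89.9, 41.2]
contact_force: [-4.7, 2.2, 12.4]
gripper_width: 0.0652
```

Call:
{"api": "play_rows", "payload": {"series": [0,0,0,0,0,0,0,0,0,0,0,0,0,0,0,0,0,0,0,0], "jaw": 95}}

```text
time_s: 18.82
tcp_pos: [0.4716, 0.1555, 0.0679]
eef_rot: [56.2, 90.0, -133.6]
contact_force: [0.1, 0.7, -0.3]
gripper_width: 0.0826
```

Call:
{"api": "play_rows", "payload": {"series": [-0.02,0,0,0,-0.03,0,0,0,-0.04,0,0,0,-0.04,0,0,0,-0.02,0,0,0]}}

```text
time_s: 19.23
tcp_pos: [0.4731, 0.1562, 0.2229]
eef_rot: [-145.2, 89.7, 25.1]
contact_force: [1.0, 0.6, 0.6]
gripper_width: 0.0832
```

Call:
{"api": "play_rows", "payload": {"series": [0,0,0,0,0,0,0,0,0,0,0,0,0,0,0,0,0,0,0,0]}}

```text
time_s: 19.65
tcp_pos: [0.4711, 0.1553, 0.2168]
eef_rot: [46.6, 89.9, -143.1]
contact_force: [0.1, -0.7, 0.1]
gripper_width: 0.0834
```

```bash
python3 - <<'E'
from h import *
c=capture("wrist");cv2.imwrite("pics/w10.png",c["img"]);np.savez("w10.npz",K=c["K"],T=c["world_from_camera"])
c=capture("top");cv2.imwrite("pics/t10.png",c["img"])
path([([.4513,.2835,.22],170.2,5)])
E
```

```text
now [0.4713 0.1554 0.2172] phi 170.3 q6 -50.7 q1 41.0 w 0.0831 F [ 0.3 -0.5 -0. ] t 19.8 err mm [-20.  128.1   2.8] dphi -0.1
-0.0006, -0.0246, 0.0083, 0.0002, -0.0006, -0.0246, 0.0083, 0.0002, -0.0006, -0.0246, 0.0083, 0.0002, -0.0006, -0.0246, 0.0083, 0.0002, -0.0006, -0.0246, 0.0083, 0.0002
--
```

View pics/w10.png

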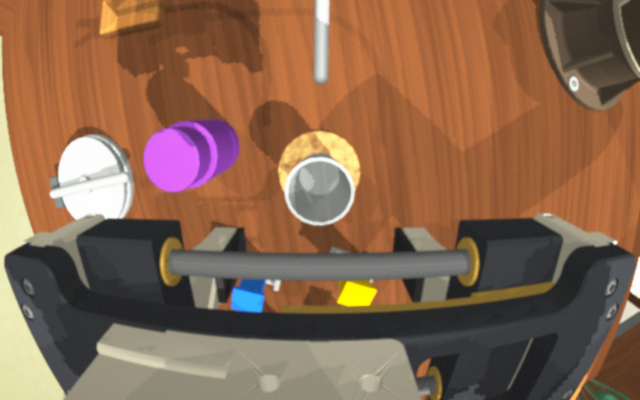

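View pics/t10.png

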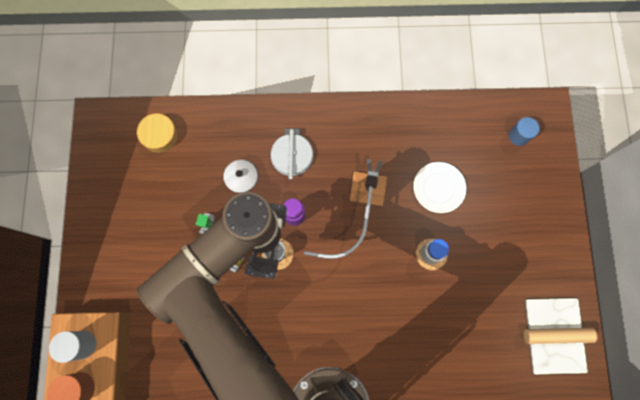

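```bash
python3 - <<'E'
from h import *
z=np.load("w10.npz");c={"K":z["K"],"world_from_camera":z["T"]}
def circ(P,h):
    W=np.array([onz(c,p,h,True)[:2]*1000 for p in P]);A=np.c_[2*W,np.ones(len(W))]; s=np.linalg.lstsq(A,(W**2).sum(1),rcond=None)[0]; print(s[:2],np.sqrt(s[2]+s[:2]@s[:2]))
circ([(285,189),(355,189),(320,225),(320,155)],.094)
circ([(279,168),(319,131),(361,170),(288,148),(352,149)],.004)
for p in [(321,83),(321,40),(321,5)]: print(onz(c,p,.16,True))
ct=capture("top")
for n,a,b in(("yel",(333,350),(287,430)),("grn",(161,148),(139,226)),("blu",(351,137),(318,211))):
    A,B=[onz(ct,np.array(q)/5.5+[180,190]-.4,.022)[:2] for q in(a,b)]
    d=A-B;print(n,(A+B)/2,np.linalg.norm(d),np.degrees(np.arctan2(d[1],d[0])))
v=np.load("rail.npy")
# jar cap top
m=mask(ct["img"],(105,120,150),(120,255,255));m[:,:400]=0;m[:,460:]=0
k=max(cv2.findContours(m,0,1)[0],key=cv2.contourArea);(x,y),r=cv2.minEnclosingCircle(k);print("jar",onz(ct,(x,y),.129))
E
```

```text
[470.014198   156.25485033] 33.31309872200565
[469.74309461 155.95408241] 49.84871811241813
[0.45401736 0.06524036 0.16      ]
[0.44878039 0.03490302 0.16      ]
[0.4442386  0.00866743 0.16      ]
yel [0.45103475 0.28015785] 0.051831082307901545 -29.577243563663238
grn [0.57081591 0.37495094] 0.04711321163905749 -14.113260369990217
blu [0.57610154 0.26788092] 0.047090696442072866 -23.250836744057185
jar [ 0.4628321  -0.33603283  0.129     ]
```

```bash
python3 - <<'E'
from h import *
path([([.4513,.2835,.2],151,5)])
E
```

```text
now [0.4714 0.1555 0.2173] phi 170.3 q6 -50.7 q1 41.0 w 0.0829 F [ 0.5  0.2 -0.7] t 19.8 err mm [-20.1 128.  -17.3] dphi -19.3
0.0034, -0.0246, 0.0083, 0.0672, 0.0034, -0.0239, 0.0099, 0.0672, 0.0034, -0.0232, 0.0115, 0.0672, 0.0034, -0.0224, 0.013, 0.0672, 0.0034, -0.0215, 0.0145, 0.0672
--
```

Call:
{"api": "play_rows", "payload": {"series": [0.0034,-0.0246,0.0083,0.0672,0.0034,-0.0239,0.0099,0.0672,0.0034,-0.0232,0.0115,0.0672,0.0034,-0.0224,0.013,0.0672,0.0034,-0.0215,0.0145,0.0672]}}

```text
time_s: 20.22
tcp_pos: [0.4512, 0.2847, 0.2006]
eef_rot: [84.8, 90.0, -124.4]
contact_force: [-0.0, -0.8, -0.0]
gripper_width: 0.0832
```

Call:
{"api": "play_rows", "payload": {"series": [0,0,0,0,0,0,0,0,0,0,0,0,0,0,0,0,0,0,0,0]}}

```text
time_s: 20.63
tcp_pos: [0.4517, 0.2829, 0.2012]
eef_rot: [-94.7, 90.0, 56.2]
contact_force: [0.3, -0.2, 0.0]
gripper_width: 0.0835
```

```bash
python3 - <<'E'
from h import *
c=capture("wrist");cv2.imwrite("pics/w11.png",c["img"]);np.savez("w11.npz",K=c["K"],T=c["world_from_camera"])
m=mask(c["img"],(22,150,150),(34,255,255));
for k in cv2.findContours(m,0,1)[0]:
    if cv2.contourArea(k)>150:
        W=np.array([onz(c,p,.084,True)[:2]*1000 for p in k[:,0]],np.float32)
        (r)=cv2.minAreaRect(W);print(cv2.minAreaRect(k)[0],r)
cv2.imwrite("pics/w11c.png",cv2.resize(c["img"][120:280,220:420],None,fx=3.5,fy=3.5,interpolation=cv2.INTER_CUBIC))
path([([.4513,.2835,.045],151,5)])
E
```

```text
(356.01922607421875, 290.4038391113281) ((469.4678955078125, 394.8380432128906), (28.196388244628906, 31.448488235473633), 62.675743103027344)
(320.5, 186.5) ((448.1397399902344, 279.9372253417969), (40.37675857543945, 36.211326599121094), 60.919273376464844)
now [0.4518 0.283  0.2013] phi 151.0 q6 -82.2 q1 53.1 w 0.083 F [-0.8  0.1 -0.4] t 20.7 err mm [  -0.5    0.5 -156.3] dphi 0.0
0.0313, -0, 0.0001, -0.0001, 0.0313, -0, 0.0001, -0.0001, 0.0313, -0, 0.0001, -0.0001, 0.0313, -0, 0.0001, -0.0001, 0.0313, -0, 0.0001, -0.0001
--
```

View pics/w11c.png

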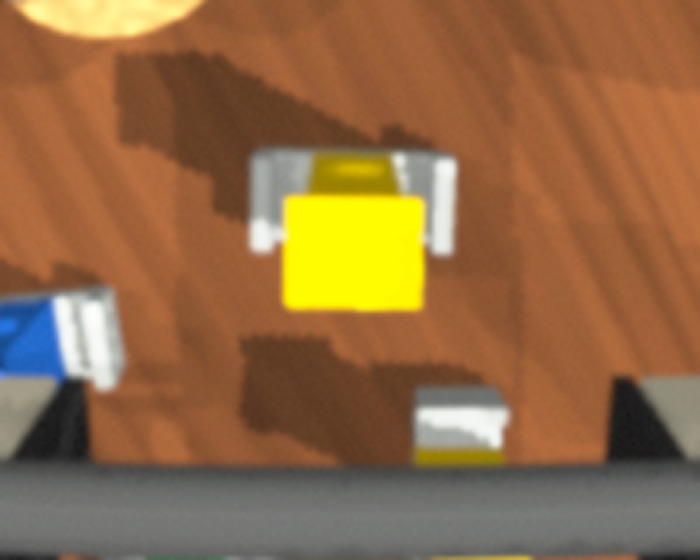

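```bash
python3 - <<'E'
from h import *
z=np.load("w11.npz");c={"K":z["K"],"world_from_camera":z["T"]}
w=onz(c,(320.6,192.0),.084,True);print(w)
_,R,_=pose(); print("tool-frame offset",R.T@(w-pose()[0]))
E
```

```text
[0.4504388  0.28420322 0.084     ]
tool-frame offset [ 0.11725459 -0.00039356  0.00177345]
```

Call:
{"api": "play_rows", "payload": {"series": [0.0313,0,0.0004,0,0.0313,0,0.0004,0,0.0313,0,0.0004,0,0.0313,0,0.0003,0,0.0308,0,0,0]}}

```text
time_s: 21.1
tcp_pos: [0.4505, 0.2839, 0.0443]
eef_rot: [-100.1, 89.9, 50.9]
contact_force: [-0.2, 0.7, -0.4]
gripper_width: 0.0829
```

Call:
{"api": "play_rows", "payload": {"series": [0,0,0,0,0,0,0,0,0,0,0,0,0,0,0,0,0,0,0,0], "jaw": 0, "squeeze": 40}}

```text
time_s: 21.52
tcp_pos: [0.4512, 0.2854, 0.0471]
eef_rot: [-100.7, 89.8, 50.3]
contact_force: [0.1, 0.0, 0.1]
gripper_width: 0.0556
```

Call:
{"api": "play_rows", "payload": {"series": [0,0,0,0,0,0,0,0,0,0,0,0,0,0,0,0,0,0,0,0]}}

```text
time_s: 21.93
tcp_pos: [0.4507, 0.2847, 0.0457]
eef_rot: [-114.3, 89.9, 36.8]
contact_force: [-0.0, -1.0, 5.3]
gripper_width: 0.0353
```

Call:
{"api": "play_rows", "payload": {"series": [0,0,0,0,0,0,0,0,0,0,0,0,0,0,0,0,0,0,0,0]}}

```text
time_s: 22.35
tcp_pos: [0.4508, 0.2847, 0.0457]
eef_rot: [-116.3, 89.9, 34.8]
contact_force: [-0.0, -1.4, 5.6]
gripper_width: 0.0353
```

```bash
python3 - <<'E'
from h import *
p,R,s=pose();print(s)
c=capture("wrist");cv2.imwrite("pics/w12.png",c["img"])
c=capture("scene");cv2.imwrite("pics/s12c.png",cv2.resize(c["img"][60:260,280:480],None,fx=3.5,fy=3,interpolation=cv2.INTER_CUBIC))
E
```

```text
{'time_s': 22.35, 'joints': array([ 5.33801302e+01,  1.82906099e+01, -3.00531652e+01,  3.02004642e-02,
       -4.15966890e+01, -8.23725706e+01]), 'qd': array([-0.02172278,  0.02191909, -0.02281204,  0.03806713,  0.06791987,
        0.02300008]), 'joint_torque': array([ 3.88834057e-01, -4.35746992e+01,  1.91402078e+01,  4.16616172e+00,
        1.23642990e-01, -2.39514001e-02]), 'tcp_pos': array([0.45075289, 0.28473745, 0.04565476]), 'eef_rot': array([-116.26058158,   89.9371751 ,   34.7695526 ]), 'contact_force': array([-0.01430702, -1.40682728,  5.56533021]), 'moment': array([-0.11625366,  0.12368141,  0.02019008]), 'gripper_width': 0.03528109486875368}
```

View pics/w12.png

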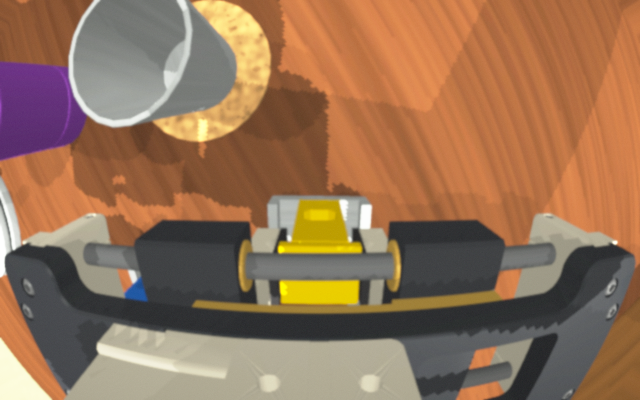

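View pics/s12c.png

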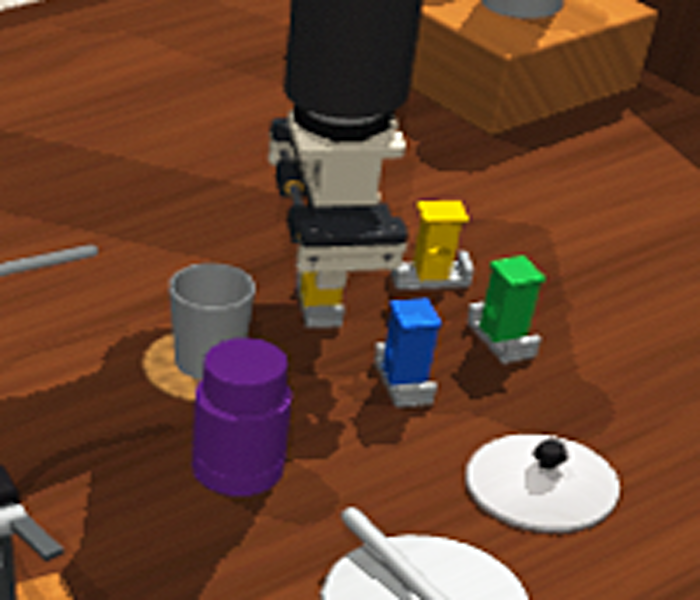

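Call:
{"api": "play_rows", "payload": {"series": [0,0,0,0,0,0,0,0,0,0,0,0,0,0,0,0,0,0,0,0], "jaw": 70}}

```text
time_s: 22.87
tcp_pos: [0.4501, 0.2842, 0.0449]
eef_rot: [71.5, 90.0, -137.5]
contact_force: [0.6, -0.4, -0.0]
gripper_width: 0.0599
```

Call:
{"api": "play_rows", "payload": {"series": [0.003,0,0,0,0.003,0,0,0,0.003,0,0,0,0.001,0,0,0,0,0,0,0]}}

```text
time_s: 23.28
tcp_pos: [0.4501, 0.2841, 0.0345]
eef_rot: [79.9, 89.9, -129.1]
contact_force: [0.2, 0.1, -0.5]
gripper_width: 0.0616
```

Call:
{"api": "play_rows", "payload": {"series": [0,0,0,0,0,0,0,0,0,0,0,0,0,0,0,0,0,0,0,0], "jaw": 0}}

```text
time_s: 23.7
tcp_pos: [0.4504, 0.2844, 0.0352]
eef_rot: [-112.2, 90.0, 38.9]
contact_force: [0.6, 0.3, -1.5]
gripper_width: 0.0347
```

Call:
{"api": "play_rows", "payload": {"series": [0,0,0,0,0,0,0,0,0,0,0,0,0,0,0,0,0,0,0,0]}}

```text
time_s: 24.12
tcp_pos: [0.4504, 0.2844, 0.0352]
eef_rot: [-115.8, 90.0, 35.2]
contact_force: [0.6, -0.4, 1.0]
gripper_width: 0.0344
```

Call:
{"api": "play_rows", "payload": {"series": [0,0,0,0,0,0,0,0,0,0,0,0,0,0,0,0,0,0,0,0]}}

```text
time_s: 24.53
tcp_pos: [0.4504, 0.2844, 0.0351]
eef_rot: [-117.7, 90.0, 33.3]
contact_force: [0.7, -0.6, 1.4]
gripper_width: 0.0347
```

```bash
python3 - <<'E'
from h import *
c=capture("wrist");a=c["img"][170:340,220:420];cv2.imwrite("pics/w13c.png",cv2.resize(a,None,fx=3.5,fy=3.5,interpolation=cv2.INTER_CUBIC))
c=capture("scene");cv2.imwrite("pics/s13c.png",cv2.resize(c["img"][100:190,340:440],None,fx=6.5,fy=6.5,interpolation=cv2.INTER_CUBIC))
E
```

```text
(no output)
```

View pics/w13c.png

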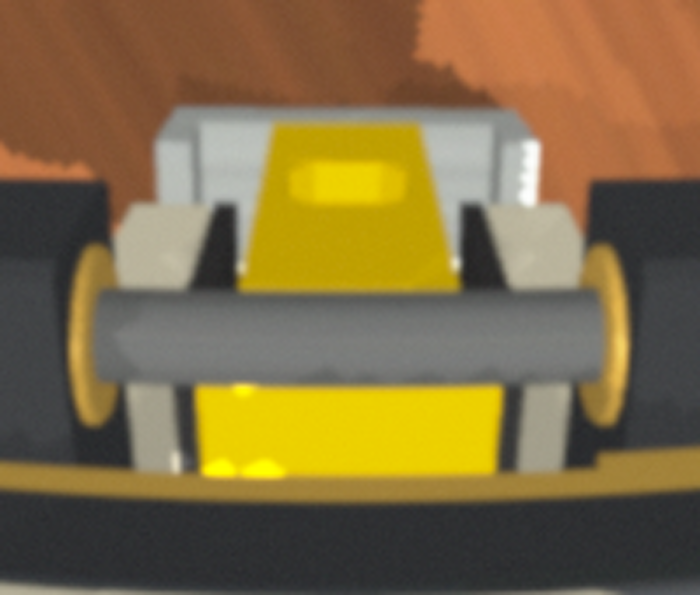

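View pics/s13c.png

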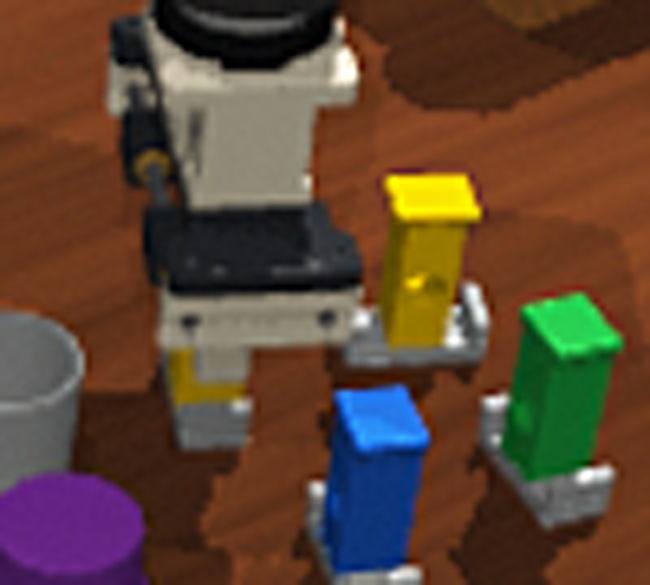

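Call:
{"api": "play_rows", "payload": {"series": [0,0,0,0,0,0,0,0,0,0,0,0,0,0,0,0,0,0,0,0], "jaw": 60}}

```text
time_s: 25.05
tcp_pos: [0.4501, 0.2843, 0.0349]
eef_rot: [66.9, 90.0, -142.1]
contact_force: [-0.5, -0.0, 1.0]
gripper_width: 0.0523
```

Call:
{"api": "play_rows", "payload": {"series": [0.003,0,0,0,0.003,0,0,0,0.002,0,0,0,0,0,0,0,0,0,0,0]}}

```text
time_s: 25.47
tcp_pos: [0.4502, 0.2842, 0.0267]
eef_rot: [82.3, 90.0, -126.7]
contact_force: [-0.6, -0.6, 0.1]
gripper_width: 0.0527
```

Call:
{"api": "play_rows", "payload": {"series": [0,0,0,0,0,0,0,0,0,0,0,0,0,0,0,0,0,0,0,0], "jaw": 0, "squeeze": 20}}

```text
time_s: 25.88
tcp_pos: [0.4504, 0.2844, 0.0272]
eef_rot: [-105.0, 90.0, 46.0]
contact_force: [0.5, 0.6, -0.1]
gripper_width: 0.0283
```

Call:
{"api": "play_rows", "payload": {"series": [0,0,0,0,0,0,0,0,0,0,0,0,0,0,0,0,0,0,0,0]}}

```text
time_s: 26.3
tcp_pos: [0.4503, 0.2844, 0.0271]
eef_rot: [-121.0, 90.0, 30.1]
contact_force: [0.8, -0.3, 0.4]
gripper_width: 0.028
```

```bash
python3 - <<'E'
from h import *
p,R,s=pose();print(p,s["gripper_width"])
c=capture("wrist");a=c["img"][170:340,220:420];cv2.imwrite("pics/w14c.png",cv2.resize(a,None,fx=3.5,fy=3.5,interpolation=cv2.INTER_CUBIC))
E
```

```text
[0.45034999 0.28439903 0.02713292] 0.02797962430808742
```

View pics/w14c.png

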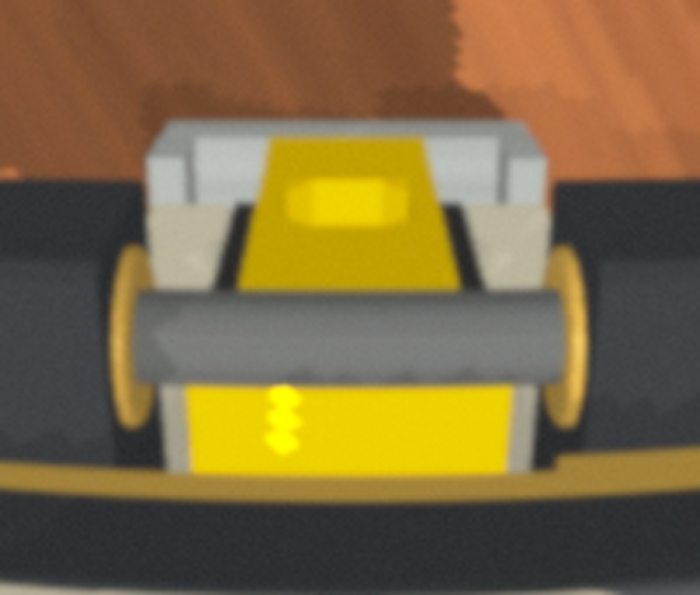

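Call:
{"api": "play_rows", "payload": {"series": [0,0,0,0,0,0,0,0,0.0015,0,0,0,0.001,0,0,0,0,0,0,0], "jaw": 50}}

```text
time_s: 26.77
tcp_pos: [0.4501, 0.2842, 0.0242]
eef_rot: [71.5, 90.0, -137.5]
contact_force: [-0.0, -0.5, -0.2]
gripper_width: 0.0436
```

Call:
{"api": "play_rows", "payload": {"series": [0,0,0,0,0,0,0,0,0,0,0,0,0,0,0,0,0,0,0,0], "jaw": 0, "squeeze": 20}}

```text
time_s: 27.18
tcp_pos: [0.4503, 0.2844, 0.0246]
eef_rot: [-143.6, 90.0, 7.4]
contact_force: [0.4, -0.1, -0.0]
gripper_width: 0.0279
```

Call:
{"api": "play_rows", "payload": {"series": [0,0,0,0,0,0,0,0,0,0,0,0,0,0,0,0,0,0,0,0]}}

```text
time_s: 27.6
tcp_pos: [0.4503, 0.2844, 0.0246]
eef_rot: [165.5, 90.0, -43.5]
contact_force: [-0.0, -0.5, -0.4]
gripper_width: 0.0281
```

Call:
{"api": "play_rows", "payload": {"series": [0,0,0,0,0,0,0,0,-0.0012,0,0,0,-0.001,0,0,0,0,0,0,0], "jaw": 40}}

```text
time_s: 28.02
tcp_pos: [0.4504, 0.2845, 0.027]
eef_rot: [-104.2, 90.0, 46.8]
contact_force: [-0.5, 0.0, 0.3]
gripper_width: 0.035
```

Call:
{"api": "play_rows", "payload": {"series": [0,0,0,0,0,0,0,0,0,0,0,0,0,0,0,0,0,0,0,0], "jaw": 0, "squeeze": 25}}

```text
time_s: 28.43
tcp_pos: [0.4503, 0.2844, 0.0268]
eef_rot: [-127.9, 90.0, 23.1]
contact_force: [0.2, -0.2, 0.3]
gripper_width: 0.028
```

Call:
{"api": "play_rows", "payload": {"series": [-0.005,0,0,0,-0.02,0,0,0,-0.04,0,0,0,-0.04,0,0,0,-0.03,0,0,0]}}

```text
time_s: 28.85
tcp_pos: [0.4505, 0.2845, 0.1649]
eef_rot: [-114.1, 89.9, 36.9]
contact_force: [0.6, 0.5, -1.7]
gripper_width: 0.028
```

Call:
{"api": "play_rows", "payload": {"series": [0,0,0,0,0,0,0,0,0,0,0,0,0,0,0,0,0,0,0,0]}}

```text
time_s: 29.27
tcp_pos: [0.4496, 0.2836, 0.1603]
eef_rot: [77.2, 89.8, -131.8]
contact_force: [0.5, -0.6, -1.4]
gripper_width: 0.0281
```

```bash
python3 - <<'E'
from h import *
p,R,s=pose();print(p,s["gripper_width"])
c=capture("wrist");cv2.imwrite("pics/w15.png",c["img"])
c=capture("scene");cv2.imwrite("pics/s15c.png",cv2.resize(c["img"][60:200,300:460],None,fx=4.5,fy=4.2,interpolation=cv2.INTER_CUBIC))
E
```

```text
[0.44961568 0.28364947 0.16027484] 0.02809424013247095
```

View pics/w15.png

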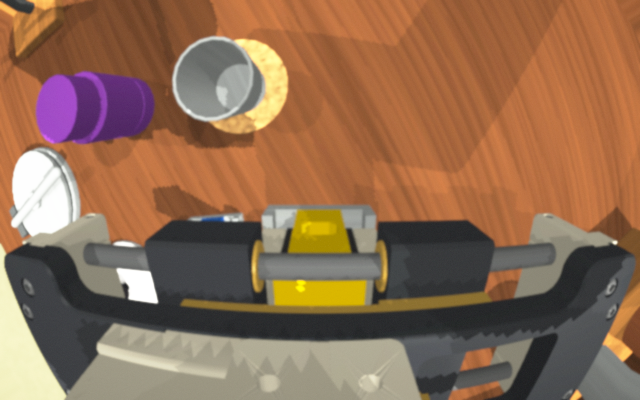

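View pics/s15c.png

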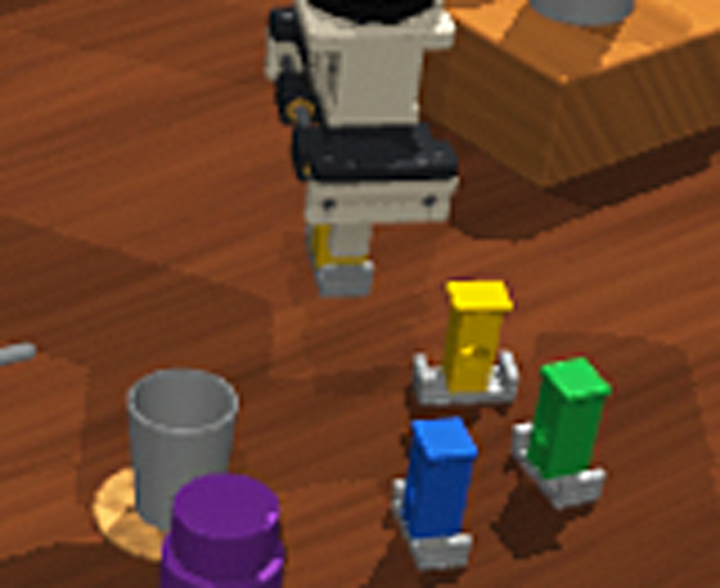

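```bash
python3 - <<'E'
from h import *
path([([.4612,.110,.16],170.2,10)])
E
```

```text
now [0.4499 0.2839 0.1606] phi 151.0 q6 -82.4 q1 53.4 w 0.028 F [ 1.  -0.2 -1.4] t 29.4 err mm [  11.3 -173.9   -0.6] dphi 19.2
0.0001, 0.0147, -0.0094, -0.0335, 0.0001, 0.015, -0.0089, -0.0335, 0.0001, 0.0153, -0.0084, -0.0335, 0.0001, 0.0155, -0.0079, -0.0335, 0.0001, 0.0158, -0.0074, -0.0335
0.0001, 0.016, -0.0068, -0.0335, 0.0001, 0.0162, -0.0063, -0.0335, 0.0001, 0.0165, -0.0058, -0.0335, 0.0001, 0.0166, -0.0052, -0.0335, 0.0001, 0.0168, -0.0046, -0.0335
--
```

Call:
{"api": "play_rows", "payload": {"series": [0,0.0147,-0.0094,-0.0335,0,0.015,-0.0089,-0.0335,0,0.0153,-0.0084,-0.0335,0,0.0155,-0.0079,-0.0335,0,0.0158,-0.0074,-0.0335]}}

```text
time_s: 29.78
tcp_pos: [0.4556, 0.1964, 0.1611]
eef_rot: [64.6, 89.9, -134.7]
contact_force: [0.1, -0.5, -1.3]
gripper_width: 0.028
```

Call:
{"api": "play_rows", "payload": {"series": [0,0.016,-0.0068,-0.0335,0,0.0162,-0.0063,-0.0335,0,0.0165,-0.0058,-0.0335,0,0.0166,-0.0052,-0.0335,0,0.0168,-0.0046,-0.0335]}}

```text
time_s: 30.2
tcp_pos: [0.4613, 0.1095, 0.1612]
eef_rot: [45.4, 89.9, -144.3]
contact_force: [-0.5, 0.3, -0.8]
gripper_width: 0.028
```

Call:
{"api": "play_rows", "payload": {"series": [0,0,0,0,0,0,0,0,0,0,0,0,0,0,0,0,0,0,0,0]}}

```text
time_s: 30.62
tcp_pos: [0.4615, 0.111, 0.1616]
eef_rot: [47.2, 90.0, -142.6]
contact_force: [-0.3, -0.3, -1.7]
gripper_width: 0.0282
```

```bash
python3 - <<'E'
from h import *
c=capture("wrist");a=c["img"][0:300,220:420];cv2.imwrite("pics/w16c.png",cv2.resize(a,None,fx=2,fy=2,interpolation=cv2.INTER_CUBIC));np.savez("w16.npz",K=c["K"],T=c["world_from_camera"]);cv2.imwrite("pics/w16.png",c["img"])
c=capture("scene");cv2.imwrite("pics/s16.png",c["img"]);cv2.imwrite("pics/s16c.png",cv2.resize(c["img"][80:180,240:400],None,fx=5,fy=5,interpolation=cv2.INTER_CUBIC))
path([([.4612,.110,.1458],170.2,5)])
E
```

```text
now [0.4615 0.111  0.1617] phi 170.2 q6 -47.1 q1 37.4 w 0.0278 F [-0.1 -1.2 -2.1] t 30.7 err mm [ -0.3  -1.  -15.9] dphi -0.0
0.0032, 0.0002, 0, 0.0001, 0.0032, 0.0002, 0, 0.0001, 0.0032, 0.0002, 0, 0.0001, 0.0032, 0.0002, 0, 0.0001, 0.0032, 0.0002, 0, 0.0001
--
```

View pics/w16c.png

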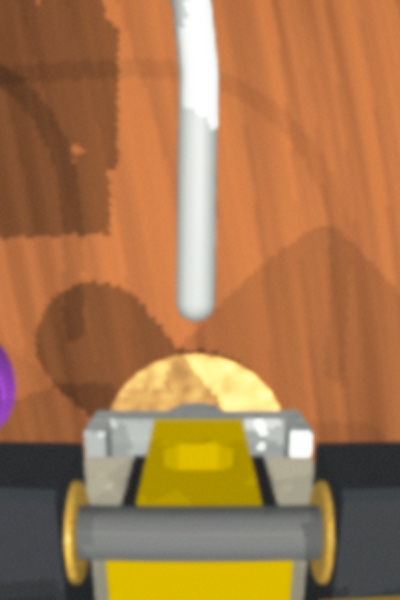

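View pics/s16c.png

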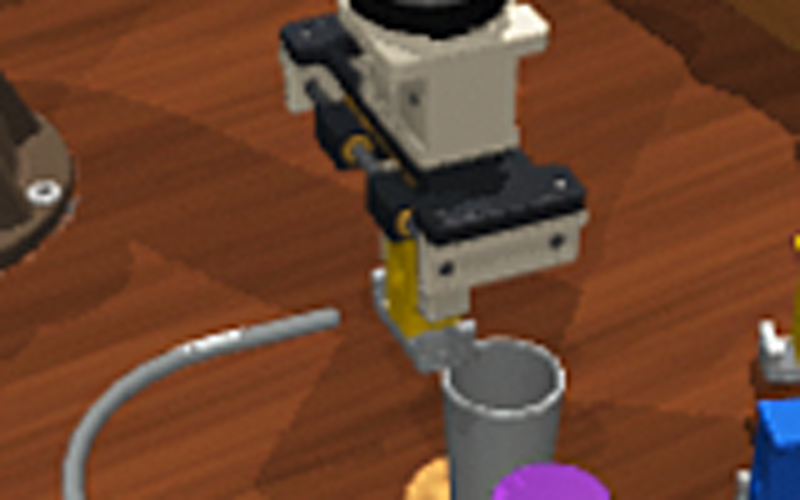

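```bash
python3 - <<'E'
from h import *
z=np.load("w16.npz");c={"K":z["K"],"world_from_camera":z["T"]}
p,R,s=pose()
for q in [(196,318),(196,300),(197,220),(199,130),(199,110)]:
    w=onz(c,np.array(q)/2+[220,0]-.25,.16,True);print(q,w.round(4),"tool",(R.T@(w-p)).round(4),"n",.985*w[0]-.1703*w[1])
base=p[2]-.0268
print("base",base)
for nm,q,h in(("bodytop-ish front",(197.5,420),.05),("bore",(198.5,457),.041),("bar",(199,412),.01),("flange",(200,562),.084)):
    w=onz(c,np.array(q)/2+[220,0]-.25,base+h,True);print(nm,"tool",(R.T@(w-p)).round(4))
E
```

```text
(196, 318) [0.4542 0.065  0.16  ] tool [ 0.0017  0.0465 -0.0006] n 0.4362985472898817
(196, 300) [0.4534 0.0604 0.16  ] tool [ 0.0017  0.0512 -0.0006] n 0.43629488988048665
(197, 220) [0.4496 0.0401 0.16  ] tool [ 0.0017  0.0719 -0.0003] n 0.4360298463607131
(199, 130) [0.4451 0.0171 0.16  ] tool [0.0017 0.0953 0.0002] n 0.4355221893849002
(199, 110) [0.4442 0.0119 0.16  ] tool [0.0017 0.1006 0.0002] n 0.43552209376580986
base 0.13485548905465683
bodytop-ish front tool [-0.0232  0.0267 -0.0002]
bore tool [-0.0142  0.0142  0.    ]
bar tool [0.0168 0.0165 0.0002]
flange tool [-0.0572  0.0096  0.0003]
```

Call:
{"api": "play_rows", "payload": {"series": [0.005,0,0,0,0.005,0,0,0,0.004,0,0,0,0.0018,0,0,0,0,0,0,0]}}

```text
time_s: 31.13
tcp_pos: [0.4611, 0.1103, 0.1452]
eef_rot: [43.3, 89.9, -146.5]
contact_force: [0.3, -0.6, -1.9]
gripper_width: 0.0282
```

Call:
{"api": "play_rows", "payload": {"series": [0,0.005,0,0,0,0.006,0,0,0,0.006,0,0,0,0.005,0,0,0,0,0,0]}}

```text
time_s: 31.55
tcp_pos: [0.4574, 0.0877, 0.1461]
eef_rot: [0.6, 90.0, 170.7]
contact_force: [0.5, -0.8, -0.9]
gripper_width: 0.0282
```

Call:
{"api": "play_rows", "payload": {"series": [0,0,0,0,0,0,0,0,0,0,0,0,0,0,0,0,0,0,0,0]}}

```text
time_s: 31.97
tcp_pos: [0.4578, 0.089, 0.1459]
eef_rot: [11.6, 90.0, -178.2]
contact_force: [0.1, 0.1, -1.6]
gripper_width: 0.0277
```

```bash
python3 - <<'E'
from h import *
c=capture("wrist");a=c["img"][100:300,220:420];cv2.imwrite("pics/w17c.png",cv2.resize(a,None,fx=3,fy=3,interpolation=cv2.INTER_CUBIC))
c=capture("scene");cv2.imwrite("pics/s17c.png",cv2.resize(c["img"][90:180,250:370],None,fx=6,fy=6,interpolation=cv2.INTER_CUBIC))
p,R,s=pose();base=p[2]-.0268
print(p,base)
# project bore front centre and rod tip in scene
f=p+R@np.array([0,.015,0]); f[2]=base+.041
print(np.array(proj(c,f))-[250,90], np.array(proj(c,[.4542,.065,.16]))-[250,90])
E
```

```text
[0.45777259 0.0889116  0.14594179] 0.11914178783032443
[60.06334717 52.21606681] [56.7702986  53.23540803]
```

View pics/w17c.png

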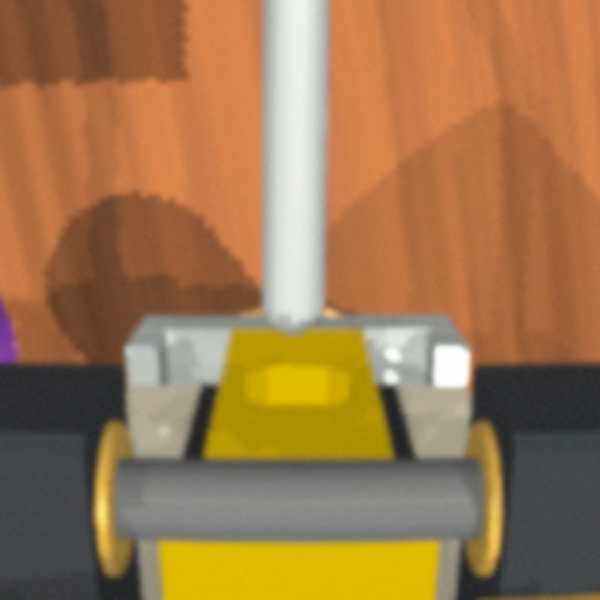

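View pics/s17c.png

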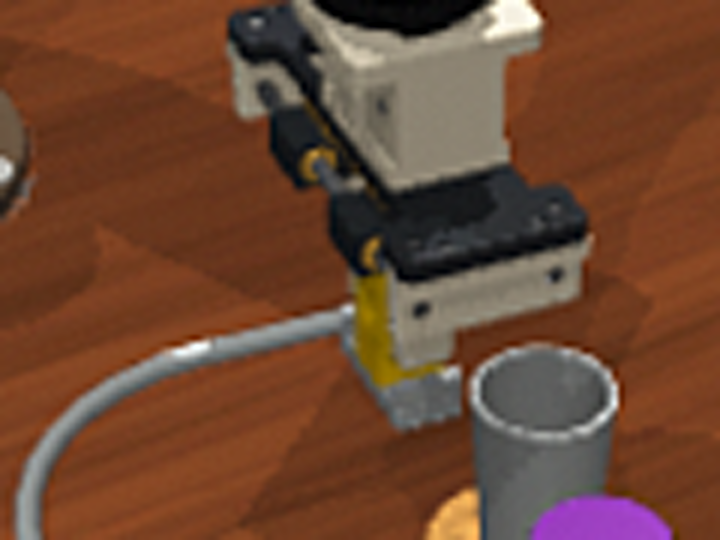

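Call:
{"api": "play_rows", "payload": {"series": [0,0.004,-0.0001,0,0,0.004,-0.0001,0,0,0.004,0,0,0,0.004,0,0,0,0.004,0,0]}}

```text
time_s: 32.48
tcp_pos: [0.4544, 0.0685, 0.146]
eef_rot: [155.7, 90.0, -34.1]
contact_force: [0.3, -0.2, -1.0]
gripper_width: 0.0276
```

Call:
{"api": "play_rows", "payload": {"series": [0,0.004,0,0,0,0.004,0,0,0,0.004,0,0,0,0.004,0,0,0,0,0,0]}}

```text
time_s: 32.9
tcp_pos: [0.4516, 0.0526, 0.146]
eef_rot: [27.8, 90.0, -162.1]
contact_force: [0.0, -0.2, -2.3]
gripper_width: 0.0279
```

```bash
python3 - <<'E'
from h import *
c=capture("wrist");a=c["img"][100:300,220:420];cv2.imwrite("pics/w18c.png",cv2.resize(a,None,fx=3,fy=3,interpolation=cv2.INTER_CUBIC))
p,R,s=pose();print(p,s["contact_force"],s["moment"],phi(R))
E
```

```text
[0.45174862 0.05290135 0.14596895] [-0.73198649 -0.09047743 -1.68515668] [0.00392319 0.07637648 0.01727486] 170.16992234661566
```

View pics/w18c.png

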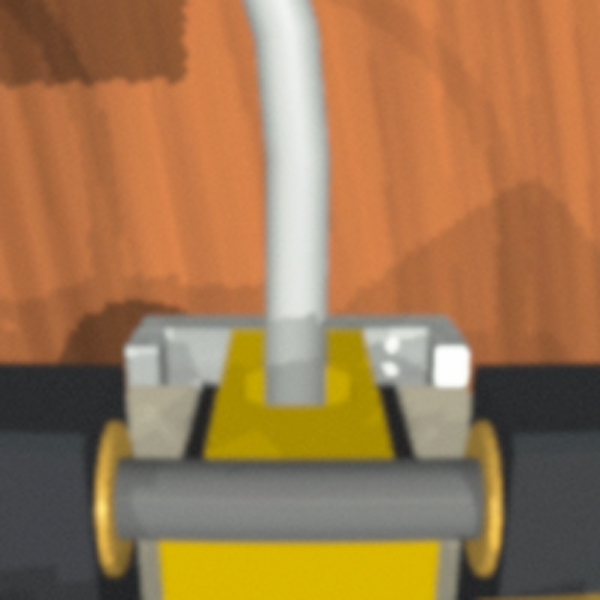

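Call:
{"api": "play_rows", "payload": {"series": [0,0.0053,0,0,0,0.0053,0,0,0,0.0053,0,0,0,0.0053,0,0,0,0.0053,0,0]}}

```text
time_s: 33.37
tcp_pos: [0.4472, 0.0266, 0.146]
eef_rot: [36.2, 90.0, -153.6]
contact_force: [-1.2, -0.1, -2.0]
gripper_width: 0.0278
```

Call:
{"api": "play_rows", "payload": {"series": [0,0.0053,0,0,0,0.0053,0,0,0,0.0053,0,0,0,0.0053,0,0,0,0.0053,0,0]}}

```text
time_s: 33.78
tcp_pos: [0.4427, 0.0005, 0.146]
eef_rot: [-149.0, 90.0, 21.2]
contact_force: [0.4, -0.4, -2.5]
gripper_width: 0.028
```

Call:
{"api": "play_rows", "payload": {"series": [0,0,0,0,0,0,0,0,0,0,0,0,0,0,0,0,0,0,0,0]}}

```text
time_s: 34.2
tcp_pos: [0.4429, 0.0013, 0.146]
eef_rot: [66.1, 90.0, -123.7]
contact_force: [-0.3, -0.7, -2.2]
gripper_width: 0.0279
```

```bash
python3 - <<'E'
from h import *
c=capture("wrist");a=c["img"][0:300,170:470];cv2.imwrite("pics/w19c.png",cv2.resize(a,None,fx=2,fy=2,interpolation=cv2.INTER_CUBIC));np.savez("w19.npz",K=c["K"],T=c["world_from_camera"])
p,R,s=pose();print(p,s["contact_force"],s["moment"],phi(R))
E
```

```text
[0.4428596  0.00123793 0.1459464 ] [-0.90370518 -0.59776487 -0.79381918] [ 0.0770947   0.10351921 -0.01721349] 170.2194902071971
```

View pics/w19c.png

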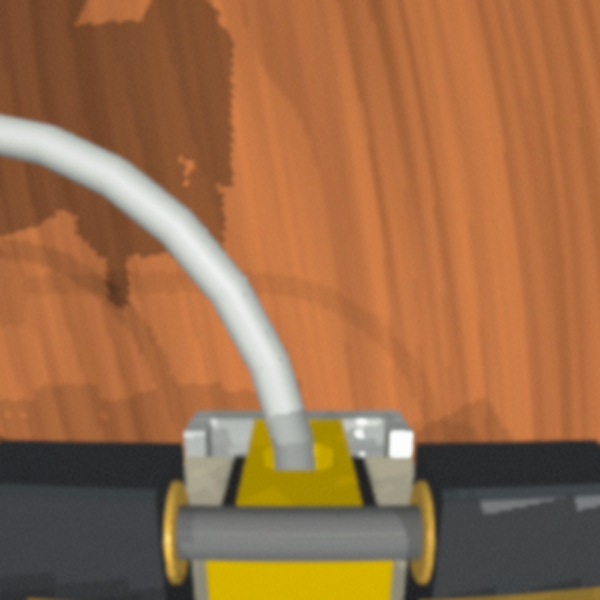

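```bash
python3 - <<'E'
from h import *
z=np.load("w19.npz");c={"K":z["K"],"world_from_camera":z["T"]}
P=np.array([(288,415),(268,365),(238,305),(197,240),(150,192),(100,157),(50,138),(10,131)])/2+[170,0]-.25
W=np.array([onz(c,q,.16,True)[:2]*1000 for q in P])
from scipy.optimize import least_squares
r=least_squares(lambda o:np.hypot(*(W-o[:2]).T)-100,[543,-17]);print(r.x,r.fun.round(2))
r=least_squares(lambda o:np.hypot(*(W-o[:2]).T)-o[2],[543,-17,100]);print(r.x,r.fun.round(2))
p,R,s=pose()
for w in W[:3]: print((R.T@(np.r_[w/1000,.16]-p)).round(4))
E
```

```text
[541.28589779 -18.64003634] [ 0.34 -0.61 -0.75  0.36  0.73  0.86 -0.02 -1.04]
[536.52508838 -21.73349556  94.67505282] [ 0.79 -0.51 -0.95  0.01  0.42  0.72  0.12 -0.6 ]
[-0.0141  0.0251 -0.0025]
[-0.0141  0.0375 -0.0072]
[-0.0141  0.0519 -0.0141]
```

Call:
{"api": "play_rows", "payload": {"series": [0,0.0022,-0.0002,0,0,0.0078,-0.0003,-0.0785,0,0.0078,-0.0003,-0.0785,0,0.0078,-0.0003,-0.0785,0,0.0078,-0.0003,-0.0785]}}

```text
time_s: 34.67
tcp_pos: [0.4421, -0.0326, 0.146]
eef_rot: [-4.4, 90.0, -175.9]
contact_force: [-0.4, 0.1, -1.4]
gripper_width: 0.0277
```

Call:
{"api": "play_rows", "payload": {"series": [0,0.0078,-0.0003,-0.0785,0,0.0078,-0.0003,-0.0785,0,0.0078,-0.0003,-0.0785,0,0.0078,-0.0003,-0.0785,0,0,0,0]}}

```text
time_s: 35.08
tcp_pos: [0.4517, -0.0627, 0.1459]
eef_rot: [67.0, 90.0, -86.7]
contact_force: [0.7, -0.3, -2.3]
gripper_width: 0.0281
```

```bash
cat > loc.py <<'E'
from h import *
import sys
o=np.array([.5415,-.0182]); a=np.radians(-100.0)
def loc(p,o=o):
    r=np.asarray(p)[:2]-o; return np.array([np.cos(a)*r[0]+np.sin(a)*r[1],-np.sin(a)*r[0]+np.cos(a)*r[1]])*1000
if __name__=="__main__":
    c=capture("wrist");b=c["img"][0:300,170:470];n=sys.argv[1]
    cv2.imwrite(f"pics/{n}c.png",cv2.resize(b,None,fx=2,fy=2,interpolation=cv2.INTER_CUBIC));np.savez(n+".npz",K=c["K"],T=c["world_from_camera"])
    p,R,s=pose();l=loc(p);print("tcp",p.round(4),"local",l.round(1),"rad",np.hypot(*l).round(1),"ang",np.degrees(np.arctan2(l[1],l[0])).round(1),"tangent-jaw phi should",(90+np.degrees(a)+180+np.degrees(np.arctan2(l[1],l[0]))+90),"phi",phi(R).round(1)%360,"F",s["contact_force"].round(1),"M",s["moment"].round(2),"w",s["gripper_width"])
E
python3 loc.py w20
```

```text
tcp [ 0.4514 -0.0623  0.1459] local [ 59.1 -81. ] rad 100.3 ang -53.9 tangent-jaw phi should 206.1100353487659 phi 206.1 F [-0.1 -0.3 -1.2] M [ 0.    0.1  -0.01] w 0.028130777009687517
```

View pics/w20c.png

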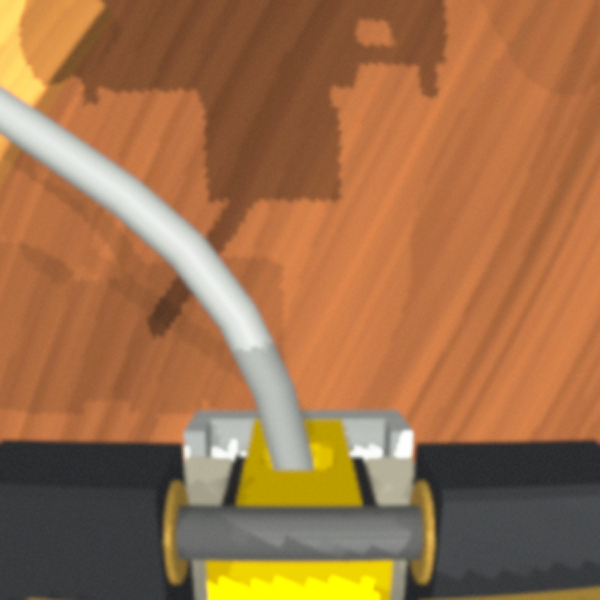

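Call:
{"api": "play_rows", "payload": {"series": [0,0.0078,-0.0003,-0.0785,0,0.0078,-0.0003,-0.0785,0,0.0078,-0.0003,-0.0785,0,0.0078,-0.0003,-0.0785,0,0.0078,-0.0003,-0.0785]}}

```text
time_s: 35.55
tcp_pos: [0.4749, -0.0927, 0.146]
eef_rot: [-110.4, 90.0, 118.3]
contact_force: [0.0, 0.7, -2.1]
gripper_width: 0.0278
```

Call:
{"api": "play_rows", "payload": {"series": [0,0.0078,-0.0003,-0.0785,0,0.0078,-0.0003,-0.0785,0,0.0078,-0.0003,-0.0785,0,0.0078,-0.0003,-0.0785,0,0,0,0]}}

```text
time_s: 35.97
tcp_pos: [0.5021, -0.1094, 0.1458]
eef_rot: [59.9, 90.0, -53.4]
contact_force: [0.5, -0.7, -0.6]
gripper_width: 0.0281
```

```bash
python3 loc.py w21
```

```text
tcp [ 0.5013 -0.1093  0.1457] local [ 96.7 -23.8] rad 99.5 ang -13.8 tangent-jaw phi should 246.18673956017963 phi 246.5 F [-1.3 -1.2 -1.7] M [-0.02  0.15 -0.02] w 0.02822636831976049
```

View pics/w21c.png

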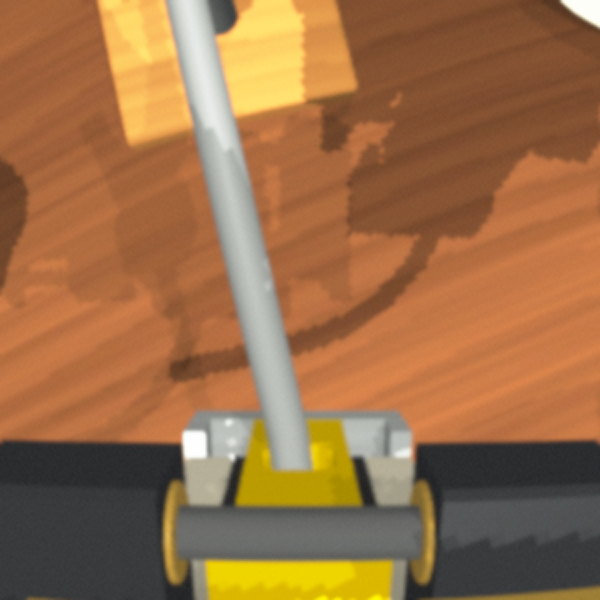

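```bash
python3 - <<'E'
from loc import *
z=np.load("w21.npz");c={"K":z["K"],"world_from_camera":z["T"]}
for q in [(287,415),(265,325),(245,240),(225,160),(200,60),(190,10)]:
    w=onz(c,np.array(q)/2+[170,0]-.25,.16,True);print(loc(w).round(1))
E
```

```text
[99.2  2.6]
[99.3 25.2]
[99.6 45.6]
[99.5 65. ]
[99.3 90.3]
[ 99.8 103.6]
```

Call:
{"api": "play_rows", "payload": {"series": [0,0.0078,-0.0003,-0.0785,0,0.0078,-0.0003,-0.0785,0,0.0078,-0.0002,-0.0785,0,0.008,0,0,0,0.008,0,0]}}

```text
time_s: 36.43
tcp_pos: [0.5394, -0.1187, 0.146]
eef_rot: [-130.1, 90.0, 129.8]
contact_force: [0.2, -1.3, -2.0]
gripper_width: 0.0283
```

Call:
{"api": "play_rows", "payload": {"series": [0,0.009,0,0,0,0.009,0,0,0,0.009,0,0,0,0.009,0,0,0,0,0,0]}}

```text
time_s: 36.85
tcp_pos: [0.5766, -0.1254, 0.1457]
eef_rot: [51.8, 90.0, -48.1]
contact_force: [0.7, -0.3, -1.1]
gripper_width: 0.0278
```

```bash
python3 loc.py w22
```

```text
tcp [ 0.5755 -0.1252  0.1455] local [99.5 52.1] rad 112.3 ang 27.6 tangent-jaw phi should 287.634383768309 phi 260.1 F [ 0.7 -0.1 -1.9] M [-0.1   0.21  0.05] w 0.028005008338096164
```

View pics/w22c.png

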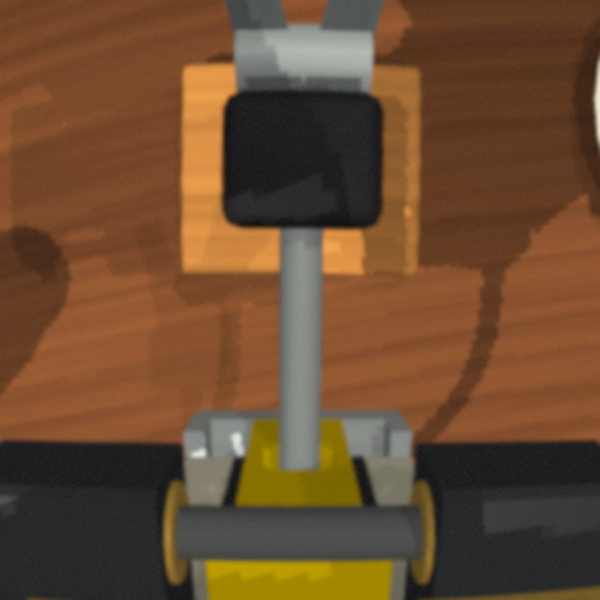

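Call:
{"api": "play_rows", "payload": {"series": [0,0.009,0,0,0,0.009,0,0,0,0.009,0,0,0,0.009,0,0,0,0.008,0,0]}}

```text
time_s: 37.32
tcp_pos: [0.6192, -0.1328, 0.1459]
eef_rot: [75.1, 90.0, -24.8]
contact_force: [0.5, -0.5, -1.3]
gripper_width: 0.028
```

Call:
{"api": "play_rows", "payload": {"series": [0.001,0,0,0,0.001,0,0,0,0.001,0,0,0,0,0,0,0,0,0,0,0]}}

```text
time_s: 37.73
tcp_pos: [0.6177, -0.1326, 0.1429]
eef_rot: [-94.3, 90.0, 165.8]
contact_force: [0.4, -0.4, -0.9]
gripper_width: 0.0283
```

```bash
python3 loc.py w23
```

```text
tcp [ 0.6178 -0.1326  0.1431] local [99.4 95. ] rad 137.5 ang 43.7 tangent-jaw phi should 303.7166133890813 phi 260.2 F [-0.7 -0.3 -1.8] M [-0.08  0.12 -0.05] w 0.0279138916033515
```

View pics/w23c.png

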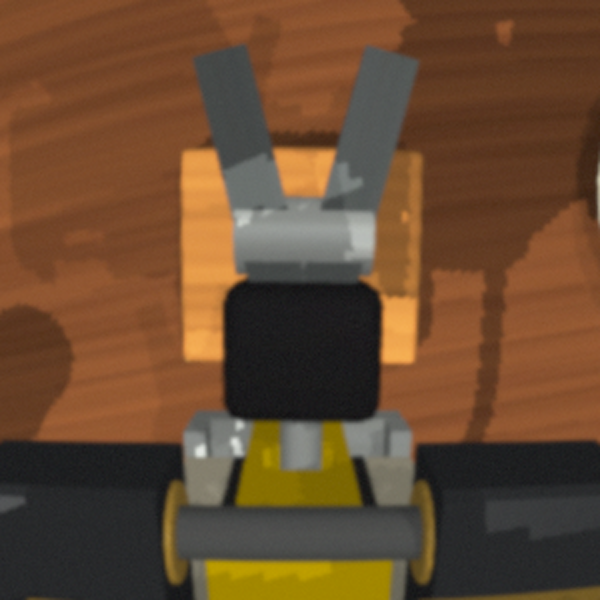

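Call:
{"api": "play_rows", "payload": {"series": [0,0,0,0,0,0,0,0,0,0,0,0,0,0,0,0,0,0,0,0], "jaw": 65}}

```text
time_s: 38.2
tcp_pos: [0.6182, -0.1326, 0.1432]
eef_rot: [99.9, 90.0, 0.0]
contact_force: [0.3, -0.7, -0.4]
gripper_width: 0.0546
```

Call:
{"api": "play_rows", "payload": {"series": [-0.01,0,0,0,-0.015,0,0,0,-0.02,0,0,0,-0.02,0,0,0,-0.015,0,0,0]}}

```text
time_s: 38.62
tcp_pos: [0.6187, -0.1328, 0.2257]
eef_rot: [88.1, 89.9, -11.8]
contact_force: [1.0, -0.4, 0.0]
gripper_width: 0.057
```

Call:
{"api": "play_rows", "payload": {"series": [-0.005,0,0,0,0,0,0,0,0,0,0,0,0,0,0,0,0,0,0,0]}}

```text
time_s: 39.03
tcp_pos: [0.6175, -0.1326, 0.2267]
eef_rot: [-81.7, 89.9, 178.4]
contact_force: [0.7, 0.1, -0.3]
gripper_width: 0.0572
```

```bash
python3 loc.py w24; python3 - <<'E'
from h import *
c=capture("scene");cv2.imwrite("pics/s24.png",c["img"])
c=capture("top");cv2.imwrite("pics/t24.png",c["img"])
path([([.58,.0,.24],200,15),([.576,.2725,.2],157,15)])
E
```

```text
tcp [ 0.6176 -0.1326  0.2268] local [99.4 94.8] rad 137.4 ang 43.6 tangent-jaw phi should 303.63431371086597 phi 260.2 F [-0.3 -0.4  0.5] M [-0.07  0.09  0.  ] w 0.056731267646750363
now [ 0.6178 -0.1326  0.2271] phi -99.8 q6 74.6 q1 5.6 w 0.0568 F [ 0.3 -0.4  0.6] t 39.2 err mm [-37.8 132.6  12.9] dphi -60.2
-0.0009, -0.004, -0.0083, 0.07, -0.0009, -0.0046, -0.008, 0.07, -0.0009, -0.0051, -0.0076, 0.07, -0.0009, -0.0056, -0.0073, 0.07, -0.0009, -0.0061, -0.0069, 0.07
-0.0009, -0.0066, -0.0064, 0.07, -0.0009, -0.007, -0.0059, 0.07, -0.0009, -0.0074, -0.0054, 0.07, -0.0009, -0.0078, -0.0049, 0.07, -0.0009, -0.0081, -0.0043, 0.07
-0.0009, -0.0084, -0.0038, 0.07, -0.0009, -0.0086, -0.0032, 0.07, -0.0009, -0.0088, -0.0025, 0.07, -0.0009, -0.009, -0.0019, 0.07, -0.0009, -0.0091, -0.0013, 0.07
--
0.0027, -0.0172, -0.006, 0.05, 0.0027, -0.0174, -0.0051, 0.05, 0.0027, -0.0177, -0.0042, 0.05, 0.0027, -0.0179, -0.0033, 0.05, 0.0027, -0.018, -0.0024, 0.05
0.0027, -0.0181, -0.0015, 0.05, 0.0027, -0.0182, -0.0006, 0.05, 0.0027, -0.0182, 0.0003, 0.05, 0.0027, -0.0181, 0.0012, 0.05, 0.0027, -0.018, 0.0021, 0.05
0.0027, -0.0179, 0.003, 0.05, 0.0027, -0.0177, 0.0039, 0.05, 0.0027, -0.0175, 0.0048, 0.05, 0.0027, -0.0173, 0.0056, 0.05, 0.0027, -0.017, 0.0065, 0.05
--
```

View pics/w24c.png

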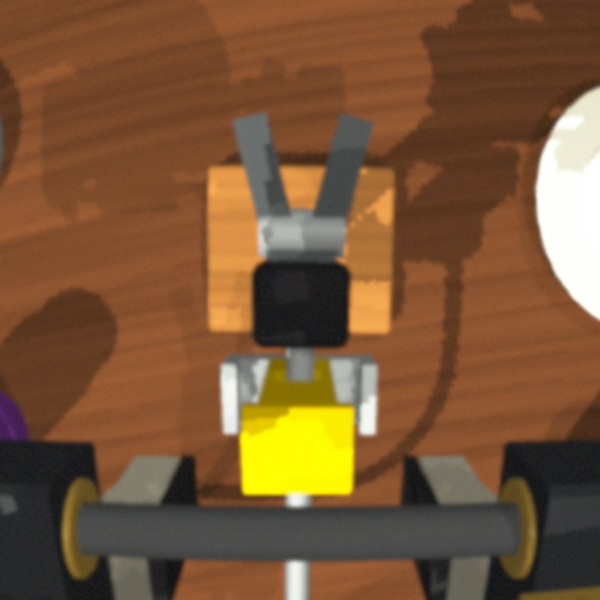

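View pics/s24.png

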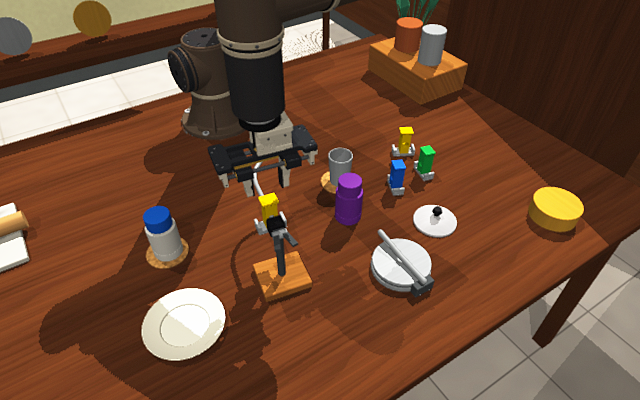

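```bash
python3 - <<'E'
from h import *
path([([.5755,.2723,.2],157,20)])
E
```

```text
now [ 0.6178 -0.1326  0.2271] phi -99.8 q6 74.6 q1 5.6 w 0.0568 F [ 0.3 -0.4  0.6] t 39.2 err mm [-42.3 404.9 -27.1] dphi -103.2
0.0014, -0.0055, -0.0196, 0.09, 0.0014, -0.0073, -0.019, 0.09, 0.0014, -0.009, -0.0183, 0.09, 0.0014, -0.0106, -0.0174, 0.09, 0.0014, -0.0121, -0.0164, 0.09
0.0014, -0.0135, -0.0152, 0.09, 0.0014, -0.0148, -0.0139, 0.09, 0.0014, -0.016, -0.0126, 0.09, 0.0014, -0.0171, -0.0111, 0.09, 0.0014, -0.018, -0.0095, 0.09
0.0014, -0.0188, -0.0078, 0.09, 0.0014, -0.0194, -0.0061, 0.09, 0.0014, -0.0199, -0.0043, 0.09, 0.0014, -0.0202, -0.0025, 0.09, 0.0014, -0.0203, -0.0007, 0.09
0.0014, -0.0203, 0.0011, 0.09, 0.0014, -0.0201, 0.003, 0.09, 0.0014, -0.0198, 0.0047, 0.09, 0.0014, -0.0193, 0.0065, 0.09, 0.0014, -0.0186, 0.0082, 0.09
--
```

Call:
{"api": "play_rows", "payload": {"series": [0,-0.0055,-0.0196,0.09,0,-0.0073,-0.019,0.09,0,-0.009,-0.0183,0.09,0,-0.0106,-0.0174,0.09,0,-0.0121,-0.0164,0.09]}}

```text
time_s: 39.6
tcp_pos: [0.6072, -0.0305, 0.2276]
eef_rot: [-40.4, 90.0, -166.3]
contact_force: [0.6, -0.1, -0.9]
gripper_width: 0.0566
```

Call:
{"api": "play_rows", "payload": {"series": [0.001,-0.0135,-0.0152,0.09,0.001,-0.0148,-0.0139,0.09,0.001,-0.016,-0.0126,0.09,0.001,-0.0171,-0.0111,0.09,0.001,-0.018,-0.0095,0.09]}}

```text
time_s: 40.02
tcp_pos: [0.5967, 0.0708, 0.2226]
eef_rot: [-0.2, 90.0, -151.9]
contact_force: [1.1, -0.9, 0.3]
gripper_width: 0.057
```

Call:
{"api": "play_rows", "payload": {"series": [0.002,-0.0188,-0.0078,0.09,0.002,-0.0194,-0.0061,0.09,0.002,-0.0199,-0.0043,0.09,0.002,-0.0202,-0.0025,0.09,0.002,-0.0203,-0.0007,0.09]}}

```text
time_s: 40.43
tcp_pos: [0.586, 0.172, 0.2126]
eef_rot: [30.9, 90.0, -146.5]
contact_force: [0.4, 0.4, -0.5]
gripper_width: 0.0568
```

Call:
{"api": "play_rows", "payload": {"series": [0.002,-0.0203,0.0011,0.09,0.002,-0.0201,0.003,0.09,0.002,-0.0198,0.0047,0.09,0.002,-0.0193,0.0065,0.09,0.002,-0.0186,0.0082,0.09]}}

```text
time_s: 40.85
tcp_pos: [0.5755, 0.2731, 0.2025]
eef_rot: [67.2, 90.0, -136.0]
contact_force: [0.0, 0.5, -0.3]
gripper_width: 0.0569
```

Call:
{"api": "play_rows", "payload": {"series": [0,0,0,0,0,0,0,0,0,0,0,0,0,0,0,0,0,0,0,0], "jaw": 85}}

```text
time_s: 41.27
tcp_pos: [0.5759, 0.2714, 0.2031]
eef_rot: [-145.5, 90.0, 11.5]
contact_force: [-1.5, 0.2, -1.0]
gripper_width: 0.074
```

```bash
python3 loc.py w25
```

```text
tcp [0.5759 0.2715 0.2031] local [-291.2  -16.4] rad 291.7 ang -176.8 tangent-jaw phi should 83.22204235266227 phi 157.0 F [0.6 0.3 0.3] M [0.05 0.05 0.03] w 0.07435724841287032
```

View pics/w25c.png

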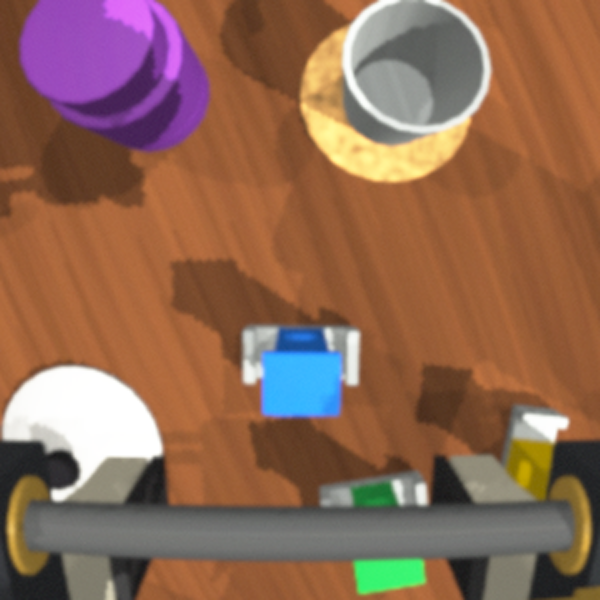

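```bash
python3 - <<'E'
from loc import *
z=np.load("w25.npz");c={"K":z["K"],"world_from_camera":z["T"]}
p,R,s=pose()
w=onz(c,np.array([301,384])/2+[170,0]-.25,.084,True);print(w,"tool",(R.T@(w-p)).round(4))
ct=capture("top")
k=onz(ct,(240,177),.01);print("lid",k,"tool",(R.T@(k-p)).round(4))
w=onz(c,np.array([163,440])/2+[170,0]-.25,.002,True);print("lid edge tool",(R.T@(w-p)).round(4))
E
```

```text
[0.57492932 0.27264    0.084     ] tool [ 0.1191 -0.0007  0.0014]
lid [0.72580892 0.27321289 0.01      ] tool [ 0.1932 -0.0601 -0.1373]
lid edge tool [ 0.2012 -0.0573 -0.0843]
```

Call:
{"api": "play_rows", "payload": {"series": [0.034,-0.0002,0.0004,0,0.036,-0.0002,0.0004,0,0.036,-0.0002,0.0004,0,0.036,0,0,0,0.02,0,0,0], "jaw": 70}}

```text
time_s: 41.78
tcp_pos: [0.5732, 0.2714, 0.0371]
eef_rot: [55.6, 89.8, -147.4]
contact_force: [-0.4, -0.7, -0.3]
gripper_width: 0.0617
```

Call:
{"api": "play_rows", "payload": {"series": [0.01,0,0,0,0.0043,0,0,0,0,0,0,0,0,0,0,0,0,0,0,0]}}

```text
time_s: 42.2
tcp_pos: [0.5759, 0.2739, 0.0286]
eef_rot: [-119.7, 89.8, 37.3]
contact_force: [0.3, -0.1, 1.0]
gripper_width: 0.0613
```

Call:
{"api": "play_rows", "payload": {"series": [0,0,0,0,0,0,0,0,0,0,0,0,0,0,0,0,0,0,0,0], "jaw": 0, "squeeze": 25}}

```text
time_s: 42.62
tcp_pos: [0.5749, 0.2732, 0.0269]
eef_rot: [-112.0, 90.0, 45.1]
contact_force: [0.4, 0.2, 0.1]
gripper_width: 0.0336
```

Call:
{"api": "play_rows", "payload": {"series": [0,0,0,0,0,0,0,0,0,0,0,0,0,0,0,0,0,0,0,0]}}

```text
time_s: 43.03
tcp_pos: [0.575, 0.2732, 0.0268]
eef_rot: [-128.3, 90.0, 28.7]
contact_force: [1.4, -0.2, 1.4]
gripper_width: 0.0285
```

Call:
{"api": "play_rows", "payload": {"series": [0,0,0,0,-0.005,0,0,0,-0.02,0,0,0,-0.035,0,0,0,-0.035,0,0,0]}}

```text
time_s: 43.45
tcp_pos: [0.5736, 0.2723, 0.1213]
eef_rot: [60.4, 89.8, -142.5]
contact_force: [0.5, 1.0, -1.4]
gripper_width: 0.0282
```

Call:
{"api": "play_rows", "payload": {"series": [-0.035,0,0,0,-0.01,0,0,0,0,0,0,0,0,0,0,0,0,0,0,0]}}

```text
time_s: 43.87
tcp_pos: [0.5739, 0.2726, 0.1652]
eef_rot: [49.1, 89.9, -153.9]
contact_force: [0.1, 0.2, -1.8]
gripper_width: 0.028
```

```bash
python3 loc.py w26;  python3 - <<'E'
from h import *
path([([.4612,.112,.165],170.2,15)])
E
```

```text
tcp [0.5738 0.2725 0.1648] local [-291.9  -18.6] rad 292.5 ang -176.3 tangent-jaw phi should 83.65232735127088 phi 157.0 F [-1.   0.4 -2.4] M [ 0.08  0.07 -0.  ] w 0.02835112880930897
now [0.5738 0.2725 0.1648] phi 157.0 q6 -65.9 q1 43.0 w 0.0284 F [-1.   0.4 -2.4] t 43.9 err mm [-112.6 -160.5    0.2] dphi 13.2
0, 0.0128, 0.0027, -0.0154, 0, 0.0127, 0.0029, -0.0154, 0, 0.0127, 0.0031, -0.0154, 0, 0.0126, 0.0033, -0.0154, 0, 0.0126, 0.0035, -0.0154
0, 0.0125, 0.0037, -0.0154, 0, 0.0125, 0.0039, -0.0154, 0, 0.0124, 0.0041, -0.0154, 0, 0.0124, 0.0043, -0.0154, 0, 0.0123, 0.0045, -0.0154
0, 0.0122, 0.0047, -0.0154, 0, 0.0121, 0.0048, -0.0154, 0, 0.0121, 0.005, -0.0154, 0, 0.012, 0.0052, -0.0154, 0, 0.0119, 0.0054, -0.0154
--
```

View pics/w26c.png

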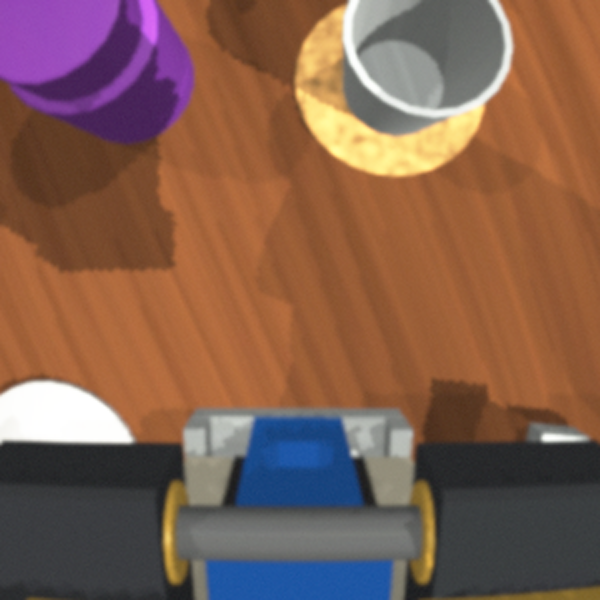

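Call:
{"api": "play_rows", "payload": {"series": [0,0.0128,0.0027,-0.0154,0,0.0127,0.0029,-0.0154,0,0.0127,0.0031,-0.0154,0,0.0126,0.0033,-0.0154,0,0.0126,0.0035,-0.0154]}}

```text
time_s: 44.33
tcp_pos: [0.5365, 0.2186, 0.1653]
eef_rot: [56.8, 89.9, -141.7]
contact_force: [0.4, -0.1, -1.7]
gripper_width: 0.0281
```

Call:
{"api": "play_rows", "payload": {"series": [0,0.0125,0.0037,-0.0154,0,0.0125,0.0039,-0.0154,0,0.0124,0.0041,-0.0154,0,0.0124,0.0043,-0.0154,0,0.0123,0.0045,-0.0154]}}

```text
time_s: 44.75
tcp_pos: [0.4991, 0.1651, 0.1668]
eef_rot: [-128.2, 90.0, 37.7]
contact_force: [-0.2, 0.7, -1.6]
gripper_width: 0.028
```

Call:
{"api": "play_rows", "payload": {"series": [0,0.0122,0.0047,-0.0154,0,0.0121,0.0048,-0.0154,0,0.0121,0.005,-0.0154,0,0.012,0.0052,-0.0154,0,0.0119,0.0054,-0.0154]}}

```text
time_s: 45.17
tcp_pos: [0.4617, 0.1116, 0.1667]
eef_rot: [-135.1, 90.0, 35.2]
contact_force: [-0.3, 1.0, -1.0]
gripper_width: 0.028
```

Call:
{"api": "play_rows", "payload": {"series": [0.005,0,0,0,0.005,0,0,0,0.005,0,0,0,0.0035,0,0,0,0,0,0,0]}}

```text
time_s: 45.58
tcp_pos: [0.4621, 0.1126, 0.147]
eef_rot: [41.9, 89.9, -147.9]
contact_force: [-0.2, -0.7, -2.2]
gripper_width: 0.0279
```

```bash
cat > chk.py <<'E'
from loc import *
# print rod centre (fitted from wrist picture edges) vs tool in tool frame, needs npz + points argv
import sys
z=np.load(sys.argv[1]+".npz");c={"K":z["K"],"world_from_camera":z["T"]}
p,R,s=pose()
for a in sys.argv[2:]:
    q=np.array([float(t) for t in a.split(",")])/2+[170,0]-.25
    w=onz(c,q,.16,True);print(a,"local",loc(w).round(1),"tool",((R.T@(w-p))*1000).round(1))
E
python3 loc.py w27
```

```text
tcp [0.4623 0.1127 0.1474] local [-115.1 -100.7] rad 153.0 ang -138.8 tangent-jaw phi should 121.18131583844402 phi 170.3 F [-0.4  0.6 -1.2] M [ 0.06  0.11 -0.01] w 0.027878527907488904
```

View pics/w27c.png

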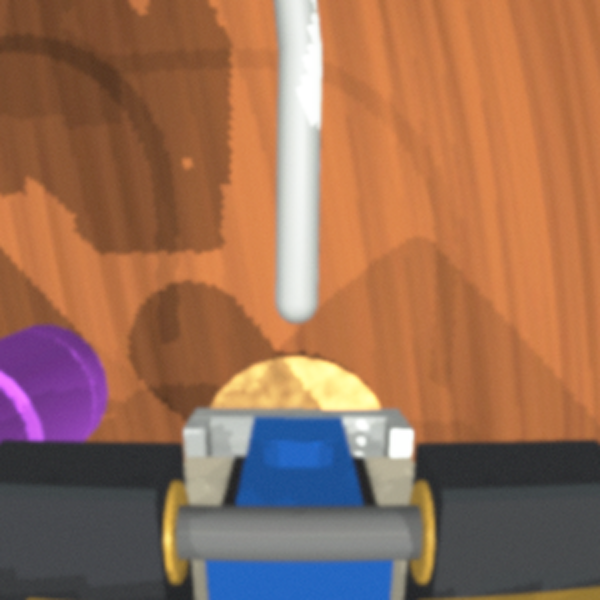

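Call:
{"api": "play_rows", "payload": {"series": [0.0012,0.004,-0.0001,0,0,0.005,0,0,0,0.006,0,0,0,0.006,0,0,0,0.006,0,0]}}

```text
time_s: 46.05
tcp_pos: [0.4578, 0.0853, 0.1471]
eef_rot: [-136.2, 90.0, 34.0]
contact_force: [-0.5, 0.6, -1.6]
gripper_width: 0.0279
```

Call:
{"api": "play_rows", "payload": {"series": [0,0.006,0,0,0,0.006,0,0,0,0.006,0,0,0,0.006,0,0,0,0,0,0]}}

```text
time_s: 46.47
tcp_pos: [0.4535, 0.0613, 0.1469]
eef_rot: [19.9, 90.0, -169.9]
contact_force: [-0.1, -0.4, -1.9]
gripper_width: 0.0281
```

```bash
python3 loc.py w28
```

```text
tcp [0.4538 0.0617 0.147 ] local [ -63.5 -100.3] rad 118.7 ang -122.3 tangent-jaw phi should 137.65131908833342 phi 170.2 F [ 0.5 -0.3 -2.4] M [0.06 0.1  0.02] w 0.028074043461041275
```

View pics/w28c.png

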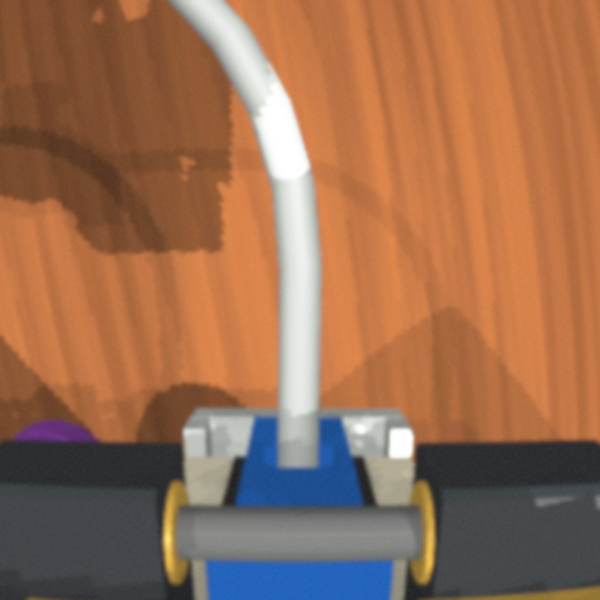

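Call:
{"api": "play_rows", "payload": {"series": [0.0008,0.0063,0,0,0,0.0063,0,0,0,0.0063,0,0,0,0.0063,0,0,0,0.0063,0,0]}}

```text
time_s: 46.93
tcp_pos: [0.4484, 0.0306, 0.1461]
eef_rot: [47.3, 90.0, -142.4]
contact_force: [-0.0, -0.0, -1.0]
gripper_width: 0.0278
```

Call:
{"api": "play_rows", "payload": {"series": [0,0.0063,0,0,0,0.0063,0,0,0,0.0063,0,0,0,0.0063,0,0,0,0.0063,0,0]}}

```text
time_s: 47.35
tcp_pos: [0.4431, -0.0004, 0.1462]
eef_rot: [-130.9, 90.0, 39.4]
contact_force: [-0.4, -0.7, -1.0]
gripper_width: 0.0278
```

Call:
{"api": "play_rows", "payload": {"series": [0,0.0078,-0.0003,-0.0785,0,0.0078,-0.0003,-0.0785,0,0.0078,-0.0003,-0.0785,0,0.0078,-0.0003,-0.0785,0,0.0078,-0.0003,-0.0785]}}

```text
time_s: 47.77
tcp_pos: [0.4441, -0.0393, 0.1462]
eef_rot: [-159.2, 90.0, 33.8]
contact_force: [-0.2, 0.0, -2.0]
gripper_width: 0.0283
```

Call:
{"api": "play_rows", "payload": {"series": [0,0.0078,-0.0003,-0.0785,0,0.0078,-0.0003,-0.0785,0,0.0078,-0.0003,-0.0785,0,0.0078,-0.0003,-0.0785,0,0,0,0]}}

```text
time_s: 48.18
tcp_pos: [0.4562, -0.0684, 0.1461]
eef_rot: [89.9, 90.0, -59.2]
contact_force: [0.7, -0.1, -1.8]
gripper_width: 0.0281
```

```bash
python3 loc.py w29
```

```text
tcp [ 0.4558 -0.0681  0.1461] local [ 64.  -75.8] rad 99.2 ang -49.8 tangent-jaw phi should 210.19313246867748 phi 210.6 F [-0.7 -0.  -1.1] M [ 0.01  0.18 -0.02] w 0.028040814137880846
```

View pics/w29c.png

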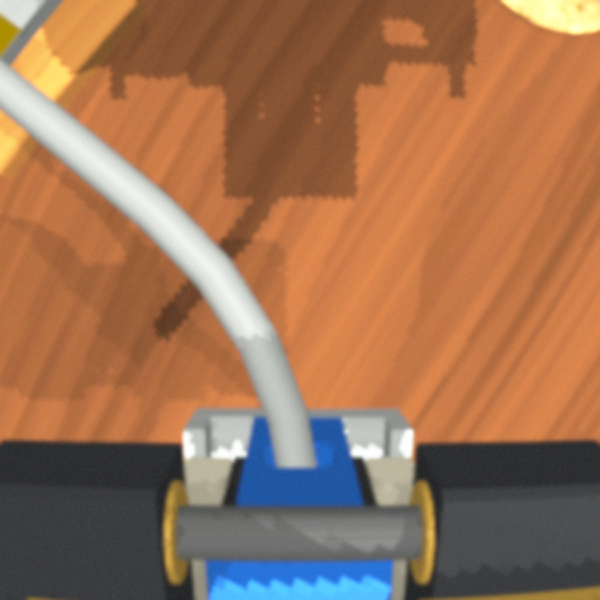

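Call:
{"api": "play_rows", "payload": {"series": [0,0.0078,-0.0002,-0.0785,0,0.0078,-0.0002,-0.0785,0,0.0078,-0.0002,-0.0785,0,0.0078,-0.0003,-0.0785,0,0.0078,-0.0003,-0.0785]}}

```text
time_s: 48.65
tcp_pos: [0.4813, -0.0966, 0.1462]
eef_rot: [-92.6, 90.0, 140.7]
contact_force: [-0.1, -0.5, -0.8]
gripper_width: 0.028
```

Call:
{"api": "play_rows", "payload": {"series": [0,0.0078,-0.0003,-0.0785,0,0.0078,-0.0003,-0.0785,0,0.0078,-0.0003,-0.0785,0,0.0078,-0.0003,-0.0785,0,0.0078,-0.0003,-0.0785]}}

```text
time_s: 49.07
tcp_pos: [0.5164, -0.1132, 0.1461]
eef_rot: [-92.3, 90.0, 163.5]
contact_force: [0.4, -0.7, -1.3]
gripper_width: 0.028
```

Call:
{"api": "play_rows", "payload": {"series": [0,0.0078,-0.0003,-0.0785,0,0.006,0,0,0,0.006,0,0,0,0,0,0,0,0,0,0]}}

```text
time_s: 49.48
tcp_pos: [0.5357, -0.1168, 0.1459]
eef_rot: [-90.5, 90.0, 169.6]
contact_force: [-1.3, -0.3, -2.1]
gripper_width: 0.0282
```

```bash
python3 loc.py w30
```

```text
tcp [ 0.5355 -0.1168  0.1459] local [98.1 11.2] rad 98.8 ang 6.5 tangent-jaw phi should 266.4920311625989 phi 260.1 F [ 0.6 -0.6 -1.3] M [-0.1   0.17  0.03] w 0.028105403015152915
```

View pics/w30c.png

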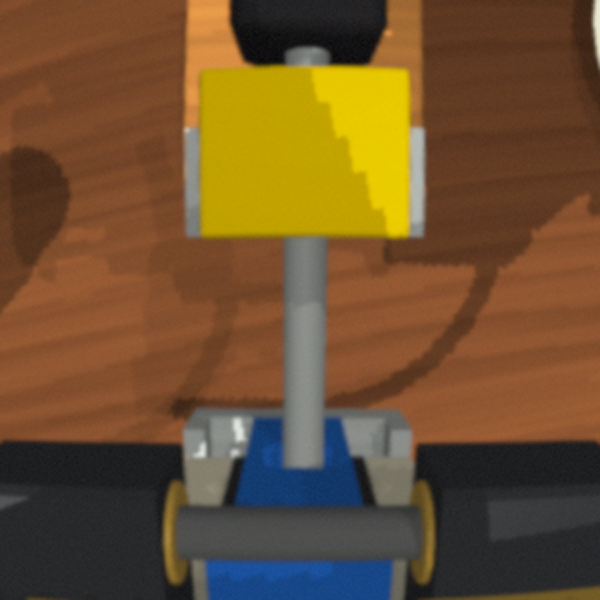

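Call:
{"api": "play_rows", "payload": {"series": [0,0.009,0.0006,0,0,0.01,0.0006,0,0,0.01,0,0,0,0.01,0,0,0,0.01,0,0]}}

```text
time_s: 49.95
tcp_pos: [0.5852, -0.1266, 0.1461]
eef_rot: [69.0, 90.0, -30.8]
contact_force: [0.9, 0.7, -1.7]
gripper_width: 0.0281
```

Call:
{"api": "play_rows", "payload": {"series": [0.001,0,0,0,0.001,0,0,0,0.001,0,0,0,0,0,0,0,0,0,0,0]}}

```text
time_s: 50.37
tcp_pos: [0.5835, -0.1264, 0.1431]
eef_rot: [-85.6, 90.0, 174.6]
contact_force: [0.0, -0.1, -1.1]
gripper_width: 0.0277
```

```bash
python3 loc.py w31
```

```text
tcp [ 0.5837 -0.1264  0.1433] local [99.2 60.3] rad 116.1 ang 31.3 tangent-jaw phi should 291.29979340910415 phi 260.2 F [-0.9 -0.1 -3. ] M [-0.09  0.13 -0.01] w 0.028046956614155197
```

View pics/w31c.png

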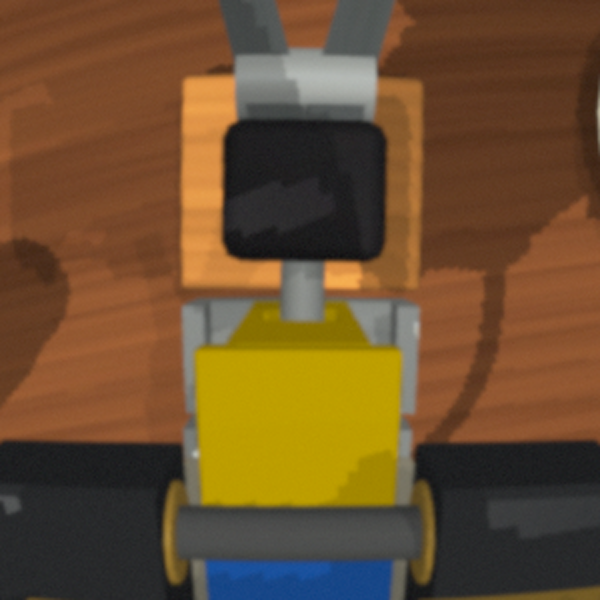

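Call:
{"api": "play_rows", "payload": {"series": [0,0.001,0,0,0,0.001,0,0,0,0,0,0,0,0,0,0,0,0,0,0]}}

```text
time_s: 50.83
tcp_pos: [0.5859, -0.1267, 0.1432]
eef_rot: [114.4, 90.0, 14.6]
contact_force: [0.0, 0.3, -2.2]
gripper_width: 0.0278
```

Call:
{"api": "play_rows", "payload": {"series": [0,0,0,0,0,0,0,0,0,0,0,0,0,0,0,0,0,0,0,0], "jaw": 65}}

```text
time_s: 51.25
tcp_pos: [0.586, -0.1268, 0.1433]
eef_rot: [91.2, 90.0, -8.6]
contact_force: [-0.0, 0.0, -0.5]
gripper_width: 0.0542
```

Call:
{"api": "play_rows", "payload": {"series": [-0.01,0,0,0,-0.015,0,0,0,-0.02,0,0,0,-0.02,0,0,0,-0.015,0,0,0]}}

```text
time_s: 51.67
tcp_pos: [0.5864, -0.1269, 0.2258]
eef_rot: [89.4, 89.9, -10.4]
contact_force: [0.2, -1.5, -0.1]
gripper_width: 0.0563
```

Call:
{"api": "play_rows", "payload": {"series": [-0.01,0,0,0,0,0,0,0,0,0,0,0,0,0,0,0,0,0,0,0]}}

```text
time_s: 52.08
tcp_pos: [0.5853, -0.1267, 0.2319]
eef_rot: [-82.5, 89.9, 177.7]
contact_force: [-0.8, 0.6, -0.2]
gripper_width: 0.0571
```

```bash
python3 loc.py w32; python3 - <<'E'
from h import *
c=capture("scene");cv2.imwrite("pics/s32.png",c["img"])
path([([.571,.379,.2],166,20)])
E
```

```text
tcp [ 0.5853 -0.1267  0.232 ] local [99.3 62. ] rad 117.0 ang 32.0 tangent-jaw phi should 292.0005952721882 phi 260.2 F [-0.5  0.6 -1.1] M [-0.06  0.11 -0.01] w 0.05704792045813983
now [ 0.5855 -0.1267  0.2321] phi -99.8 q6 73.8 q1 6.5 w 0.0567 F [-0.1  0.6  0.3] t 52.2 err mm [-14.5 505.7 -32.1] dphi -94.2
0.0016, -0.005, -0.0248, 0.0822, 0.0016, -0.007, -0.0243, 0.0822, 0.0016, -0.009, -0.0236, 0.0822, 0.0016, -0.0109, -0.0228, 0.0822, 0.0016, -0.0127, -0.0218, 0.0822
0.0016, -0.0145, -0.0207, 0.0822, 0.0016, -0.0162, -0.0195, 0.0822, 0.0016, -0.0177, -0.0181, 0.0822, 0.0016, -0.0191, -0.0166, 0.0822, 0.0016, -0.0204, -0.0149, 0.0822
0.0016, -0.0216, -0.0132, 0.0822, 0.0016, -0.0226, -0.0114, 0.0822, 0.0016, -0.0234, -0.0095, 0.0822, 0.0016, -0.0241, -0.0075, 0.0822, 0.0016, -0.0247, -0.0055, 0.0822
0.0016, -0.0251, -0.0035, 0.0822, 0.0016, -0.0253, -0.0014, 0.0822, 0.0016, -0.0253, 0.0007, 0.0822, 0.0016, -0.0251, 0.0027, 0.0822, 0.0016, -0.0248, 0.0048, 0.0822
--
```

View pics/w32c.png

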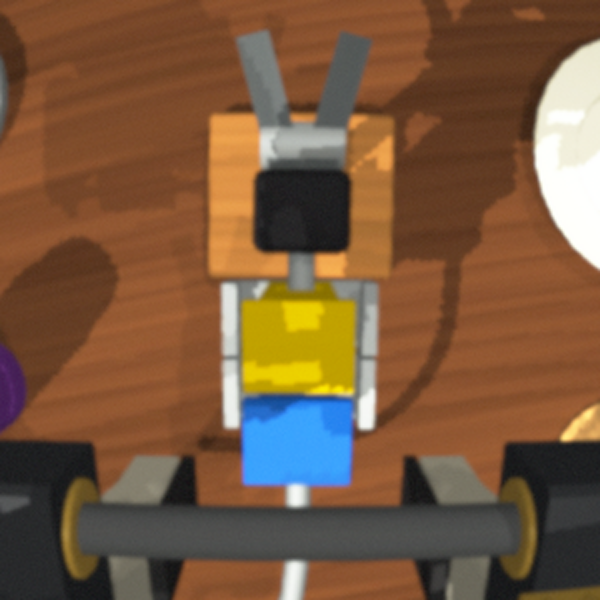

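View pics/s32.png

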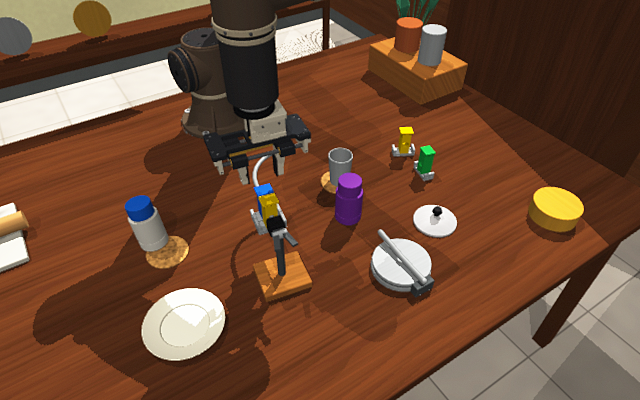

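```bash
python3 - <<'E'
from h import *
for n in("top","scene"):
    c=capture(n)
    m=mask(c["img"],(105,120,110),(120,255,255))
    for k in cv2.findContours(m,0,1)[0]:
        if cv2.contourArea(k)>60:
            (x,y),r=cv2.minEnclosingCircle(k); print(n,(x,y),r,onz(c,(x,y),.127).round(4))
    if n=="top": a=c["img"][215:295,390:490];cv2.imwrite("pics/t33c.png",cv2.resize(a,None,fx=6,fy=6,interpolation=cv2.INTER_CUBIC))
    else: a=c["img"][180:280,110:210];cv2.imwrite("pics/s33c.png",cv2.resize(a,None,fx=6,fy=6,interpolation=cv2.INTER_CUBIC))
E
```

```text
top (447.5, 269.0) 9.861641883850098 [ 0.4013 -0.3577  0.127 ]
scene (138.63491821289062, 207.24603271484375) 14.016085624694824 [ 0.4151 -0.3576  0.127 ]
scene (263.5, 189.0) 9.708344459533691 [ 0.513  -0.0919  0.127 ]
```

View pics/t33c.png

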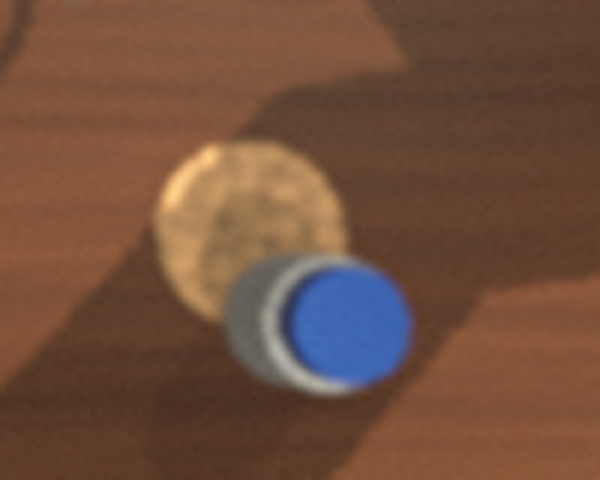

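View pics/s33c.png

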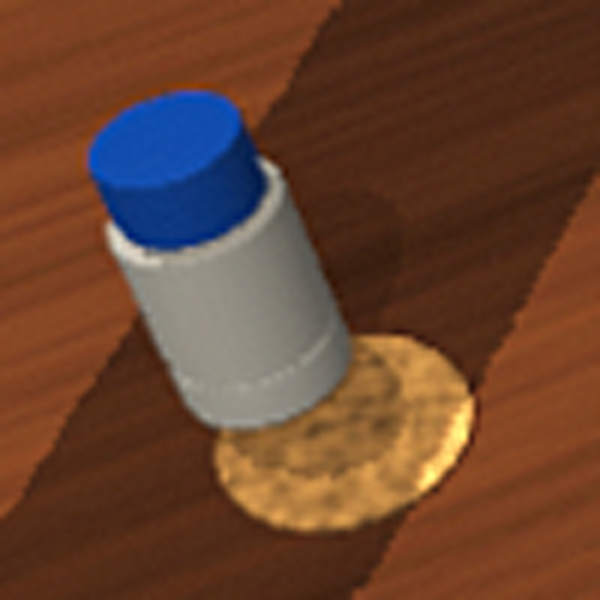

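```bash
python3 - <<'E'
from h import *
ct=capture("top");cs=capture("scene")
T=lambda q:ray(ct,np.array(q)/6+[390,215]-.4); S=lambda q:ray(cs,np.array(q)/6+[110,180]-.4)
print("cap top", two(T((350,324)),S((168,138))))
# base: front-left bottom edges
print("base by scene z=0 bottom", onz(cs,np.array((235,428))/6+[110,180]-.4,.0), "top left", onz(ct,np.array((227,325))/6+[390,215]-.4,.002))
# scene axis: mid bottom of body
print("scene right/left bottom", onz(cs,np.array((348,350))/6+[110,180]-.4,.004), onz(cs,np.array((190,408))/6+[110,180]-.4,.0))
E
```

```text
cap top (array([ 0.40245372, -0.35667883,  0.13067443]), np.float64(0.003016714707510181))
base by scene z=0 bottom [ 0.43133349 -0.37269771  0.        ] top left [ 0.41350673 -0.32398404  0.002     ]
scene right/left bottom [ 0.41940435 -0.32047198  0.004     ] [ 0.41118286 -0.38461411  0.        ]
```

```bash
python3 - <<'E'
from h import *
path([([.404,-.357,.215],270,15)])
E
```

```text
now [ 0.5858 -0.1268  0.2328] phi -99.8 q6 73.8 q1 6.5 w 0.0572 F [-0.1 -0.9 -0.3] t 52.4 err mm [-181.8 -230.2  -17.8] dphi 9.8
0.0012, -0.0093, 0.0172, -0.0114, 0.0012, -0.0095, 0.0171, -0.0114, 0.0012, -0.0097, 0.017, -0.0114, 0.0012, -0.0099, 0.0169, -0.0114, 0.0012, -0.0101, 0.0167, -0.0114
0.0012, -0.0103, 0.0166, -0.0114, 0.0012, -0.0105, 0.0165, -0.0114, 0.0012, -0.0107, 0.0164, -0.0114, 0.0012, -0.0109, 0.0163, -0.0114, 0.0012, -0.011, 0.0161, -0.0114
0.0012, -0.0112, 0.016, -0.0114, 0.0012, -0.0114, 0.0159, -0.0114, 0.0012, -0.0116, 0.0158, -0.0114, 0.0012, -0.0118, 0.0156, -0.0114, 0.0012, -0.0119, 0.0155, -0.0114
--
```

Call:
{"api": "play_rows", "payload": {"series": [0,-0.0093,0.0172,-0.0114,0,-0.0095,0.0171,-0.0114,0,-0.0097,0.017,-0.0114,0,-0.0099,0.0169,-0.0114,0,-0.0101,0.0167,-0.0114]}}

```text
time_s: 52.8
tcp_pos: [0.5248, -0.2041, 0.2331]
eef_rot: [-79.6, 90.0, -176.0]
contact_force: [1.1, 0.5, 0.2]
gripper_width: 0.0569
```

Call:
{"api": "play_rows", "payload": {"series": [0.001,-0.0103,0.0166,-0.0114,0.001,-0.0105,0.0165,-0.0114,0.001,-0.0107,0.0164,-0.0114,0.001,-0.0109,0.0163,-0.0114,0.001,-0.011,0.0161,-0.0114], "jaw": 95}}

```text
time_s: 53.22
tcp_pos: [0.4641, -0.281, 0.2281]
eef_rot: [73.5, 90.0, -19.8]
contact_force: [0.2, 1.0, -0.8]
gripper_width: 0.0815
```

Call:
{"api": "play_rows", "payload": {"series": [0.001,-0.0112,0.016,-0.0114,0.001,-0.0114,0.0159,-0.0114,0.001,-0.0116,0.0158,-0.0114,0.001,-0.0118,0.0156,-0.0114,0.001,-0.0119,0.0155,-0.0114]}}

```text
time_s: 53.63
tcp_pos: [0.4036, -0.3578, 0.2232]
eef_rot: [57.1, 90.0, -32.9]
contact_force: [0.8, 0.4, 0.0]
gripper_width: 0.0831
```

Call:
{"api": "play_rows", "payload": {"series": [0,0,0,0,0,0,0,0,0,0,0,0,0,0,0,0,0,0,0,0]}}

```text
time_s: 54.05
tcp_pos: [0.4047, -0.3566, 0.2232]
eef_rot: [81.5, 90.0, -8.5]
contact_force: [0.2, -1.4, -0.6]
gripper_width: 0.0833
```

```bash
python3 loc.py w34; python3 - <<'E'
from h import *
c=capture("wrist"); m=mask(c["img"],(100,120,110),(125,255,255)); m[:150]=0;m[245:]=0
k=max(cv2.findContours(m,0,1)[0],key=cv2.contourArea); (x,y),r=cv2.minEnclosingCircle(k)
w=onz(c,(x,y),.129,True);p,R,s=pose();print((x,y),r,w,"tool",(R.T@(w-p)).round(4))
E
```

```text
tcp [ 0.4047 -0.3566  0.2232] local [357.  -75.9] rad 365.0 ang -12.0 tangent-jaw phi should 247.9941090583742 phi 270.1 F [-0.4  0.1  0.1] M [-0.08  0.16  0.  ] w 0.08333494838165781
(319.9220275878906, 197.75155639648438) 34.97228240966797 [ 0.40559291 -0.35649489  0.129     ] tool [ 0.0942  0.0009 -0.0002]
```

View pics/w34c.png

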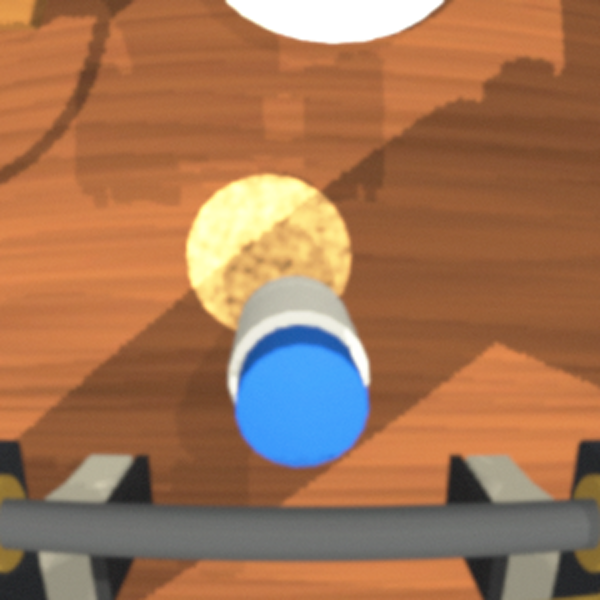

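Call:
{"api": "play_rows", "payload": {"series": [0.026,0.0003,0,0,0.026,0.0003,0,0,0.026,0.0003,0,0,0.026,0,0,0,0.017,0,0,0]}}

```text
time_s: 54.57
tcp_pos: [0.4044, -0.3562, 0.0999]
eef_rot: [-122.6, 89.9, 147.5]
contact_force: [-0.7, -0.1, 0.7]
gripper_width: 0.0832
```

Call:
{"api": "play_rows", "payload": {"series": [0,0,0,0,0,0,0,0,0,0,0,0,0,0,0,0,0,0,0,0], "jaw": 40, "squeeze": 35}}

```text
time_s: 54.98
tcp_pos: [0.406, -0.3574, 0.1036]
eef_rot: [68.1, 89.9, -21.9]
contact_force: [-0.6, 1.1, 3.5]
gripper_width: 0.0573
```

Call:
{"api": "play_rows", "payload": {"series": [0,0,0,0,0,0,0,0,0,0,0,0,0,0,0,0,0,0,0,0]}}

```text
time_s: 55.4
tcp_pos: [0.406, -0.3574, 0.1036]
eef_rot: [64.0, 89.9, -26.0]
contact_force: [-0.2, 1.4, 6.3]
gripper_width: 0.0575
```

Call:
{"api": "play_rows", "payload": {"series": [-0.01,0,0,0,-0.015,0,0,0,-0.015,0,0,0,-0.01,0,0,0,0,0,0,0]}}

```text
time_s: 55.82
tcp_pos: [0.4062, -0.3577, 0.1547]
eef_rot: [62.3, 89.8, -27.6]
contact_force: [0.2, -0.0, -2.2]
gripper_width: 0.0575
```

```bash
python3 loc.py w35; python3 - <<'E'
from h import *
c=capture("scene");a=c["img"][150:280,90:230];cv2.imwrite("pics/s35c.png",cv2.resize(a,None,fx=5,fy=4.6,interpolation=cv2.INTER_CUBIC))
path([([.4595,-.3352,.15],270,5)])
E
```

```text
tcp [ 0.4056 -0.3573  0.1533] local [357.5 -74.9] rad 365.3 ang -11.8 tangent-jaw phi should 248.16670420594602 phi 270.0 F [ 0.3 -0.3 -2.8] M [-0.03  0.18  0.  ] w 0.05789238521038156
now [ 0.4051 -0.3569  0.1522] phi -90.0 q6 110.6 q1 -20.6 w 0.0577 F [ 0.8 -0.4 -2. ] t 55.9 err mm [54.4 21.7 -2.2] dphi 0.0
0.0005, 0.0109, -0.0043, -0, 0.0005, 0.0109, -0.0043, -0, 0.0005, 0.0109, -0.0043, -0, 0.0005, 0.0109, -0.0043, -0, 0.0005, 0.0109, -0.0043, -0
--
```

View pics/w35c.png

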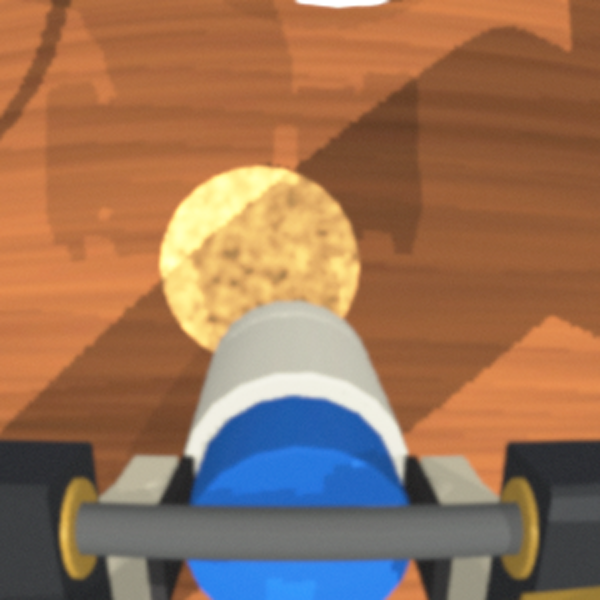

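View pics/s35c.png

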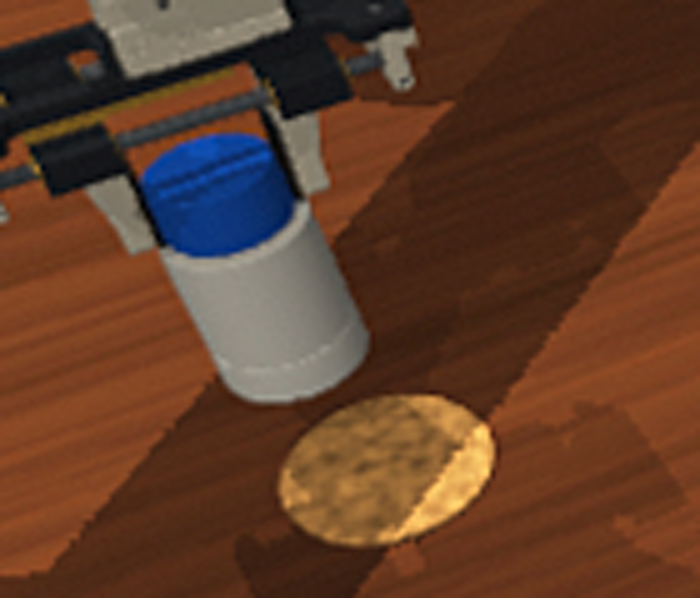

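Call:
{"api": "play_rows", "payload": {"series": [0,0.0109,-0.0043,0,0,0.0109,-0.0043,0,0,0.0109,-0.0043,0,0,0.0109,-0.0043,0,0,0.0109,-0.0043,0]}}

```text
time_s: 56.33
tcp_pos: [0.4609, -0.3349, 0.1516]
eef_rot: [-108.4, 90.0, 161.6]
contact_force: [-0.1, -2.2, -2.5]
gripper_width: 0.0573
```

Call:
{"api": "play_rows", "payload": {"series": [0.01,0,0,0,0.01,0,0,0,0.008,0,0,0,0.006,0,0,0,0,0,0,0]}}

```text
time_s: 56.75
tcp_pos: [0.4582, -0.3352, 0.1161]
eef_rot: [-112.8, 89.8, 157.1]
contact_force: [-0.7, 0.5, -2.3]
gripper_width: 0.0577
```

Call:
{"api": "play_rows", "payload": {"series": [0,0,0,0,0,0,0,0,0,0,0,0,0,0,0,0,0,0,0,0]}}

```text
time_s: 57.17
tcp_pos: [0.4598, -0.3357, 0.1186]
eef_rot: [71.8, 90.0, -18.1]
contact_force: [-0.5, -0.1, -3.3]
gripper_width: 0.0576
```

```bash
python3 loc.py w36
```

```text
tcp [ 0.4597 -0.3357  0.1185] local [326.8 -25.4] rad 327.8 ang -4.4 tangent-jaw phi should 255.55896991790854 phi 270.0 F [ 1.2  0.4 -3.3] M [-0.11  0.17 -0.01] w 0.05773426775340513
```

View pics/w36c.png

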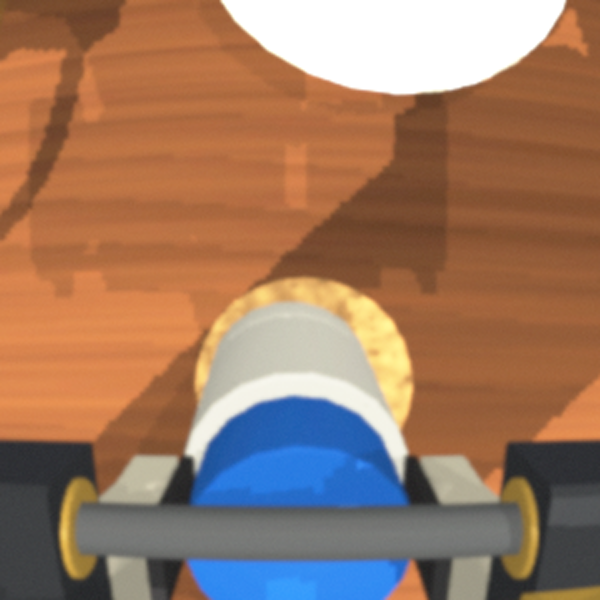

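Call:
{"api": "play_rows", "payload": {"series": [0.003,0,0,0,0.003,0,0,0,0.002,0,0,0,0.001,0,0,0,0,0,0,0]}}

```text
time_s: 57.63
tcp_pos: [0.4594, -0.3354, 0.1086]
eef_rot: [-113.0, 89.9, 157.0]
contact_force: [0.1, 0.2, -3.2]
gripper_width: 0.0575
```

Call:
{"api": "play_rows", "payload": {"series": [0.001,0,0,0,0.001,0,0,0,0.001,0,0,0,0.001,0,0,0,0,0,0,0]}}

```text
time_s: 58.05
tcp_pos: [0.4615, -0.3359, 0.1069]
eef_rot: [70.5, 89.8, -19.4]
contact_force: [1.0, 3.5, 8.7]
gripper_width: 0.0576
```

Contact has started at 8.7 N, so I'll release now.

Call:
{"api": "play_rows", "payload": {"series": [0,0,0,0,0,0,0,0,0,0,0,0,0,0,0,0,0,0,0,0], "jaw": 95}}

```text
time_s: 58.47
tcp_pos: [0.4594, -0.3356, 0.105]
eef_rot: [-89.4, 90.0, -179.4]
contact_force: [0.1, 0.2, -0.0]
gripper_width: 0.0818
```

Call:
{"api": "play_rows", "payload": {"series": [-0.015,0,0,0,-0.02,0,0,0,-0.025,0,0,0,-0.03,0,0,0,-0.03,0,0,0]}}

```text
time_s: 58.88
tcp_pos: [0.4591, -0.3355, 0.2259]
eef_rot: [-106.5, 89.9, 163.6]
contact_force: [0.2, -0.8, -0.0]
gripper_width: 0.0829
```

Call:
{"api": "play_rows", "payload": {"series": [0,0,0,0,0,0,0,0,0,0,0,0,0,0,0,0,0,0,0,0]}}

```text
time_s: 59.3
tcp_pos: [0.459, -0.3353, 0.2239]
eef_rot: [-111.1, 89.9, 158.9]
contact_force: [1.2, -0.5, 0.5]
gripper_width: 0.0834
```

```bash
python3 loc.py w37; python3 - <<'E'
from h import *
c=capture("wrist"); m=mask(c["img"],(100,120,110),(125,255,255)); m[:150]=0;m[245:]=0
k=max(cv2.findContours(m,0,1)[0],key=cv2.contourArea); (x,y),r=cv2.minEnclosingCircle(k)
print("jar",onz(c,(x,y),.129,True), "mat .4595 -.3352")
c=capture("scene");a=c["img"][150:280,90:230];cv2.imwrite("pics/s37c.png",cv2.resize(a,None,fx=5,fy=4.6,interpolation=cv2.INTER_CUBIC))
p=[.571,.379,.2]
path([([.571,.379,.215],166,30)])
E
```

```text
tcp [ 0.4591 -0.3354  0.224 ] local [326.7 -26. ] rad 327.7 ang -4.6 tangent-jaw phi should 255.4420267526077 phi 270.0 F [0.2 0.2 0.4] M [-0.12  0.17  0.01] w 0.083530564881053
jar [ 0.46981588 -0.33081339  0.129     ] mat .4595 -.3352
now [ 0.4594 -0.3355  0.2243] phi -90.0 q6 106.4 q1 -16.4 w 0.0832 F [0.8 0.3 0.2] t 59.5 err mm [111.6 714.5  -9.3] dphi -104.0
0.0003, 0.0037, -0.0238, 0.0605, 0.0003, 0.0023, -0.024, 0.0605, 0.0003, 0.0008, -0.0241, 0.0605, 0.0003, -0.0006, -0.0241, 0.0605, 0.0003, -0.0021, -0.024, 0.0605
0.0003, -0.0035, -0.0238, 0.0605, 0.0003, -0.005, -0.0236, 0.0605, 0.0003, -0.0064, -0.0232, 0.0605, 0.0003, -0.0078, -0.0228, 0.0605, 0.0003, -0.0092, -0.0223, 0.0605
0.0003, -0.0105, -0.0217, 0.0605, 0.0003, -0.0118, -0.021, 0.0605, 0.0003, -0.013, -0.0203, 0.0605, 0.0003, -0.0142, -0.0195, 0.0605, 0.0003, -0.0154, -0.0186, 0.0605
0.0003, -0.0165, -0.0176, 0.0605, 0.0003, -0.0175, -0.0166, 0.0605, 0.0003, -0.0185, -0.0155, 0.0605, 0.0003, -0.0194, -0.0143, 0.0605, 0.0003, -0.0202, -0.0131, 0.0605
0.0003, -0.021, -0.0119, 0.0605, 0.0003, -0.0216, -0.0106, 0.0605, 0.0003, -0.0223, -0.0093, 0.0605, 0.0003, -0.0228, -0.0079, 0.0605, 0.0003, -0.0232, -0.0065, 0.0605
0.0003, -0.0236, -0.0051, 0.0605, 0.0003, -0.0238, -0.0037, 0.0605, 0.0003, -0.024, -0.0022, 0.0605, 0.0003, -0.0241, -0.0008, 0.0605, 0.0003, -0.0241, 0.0007, 0.0605
--
```

View pics/w37c.png

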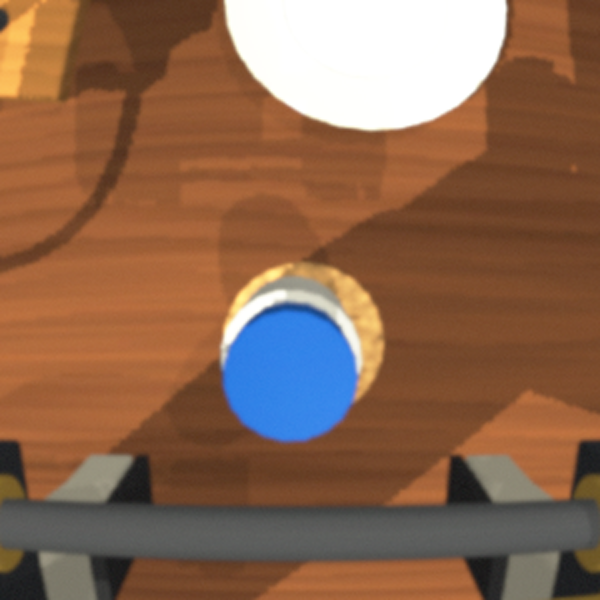

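View pics/s37c.png

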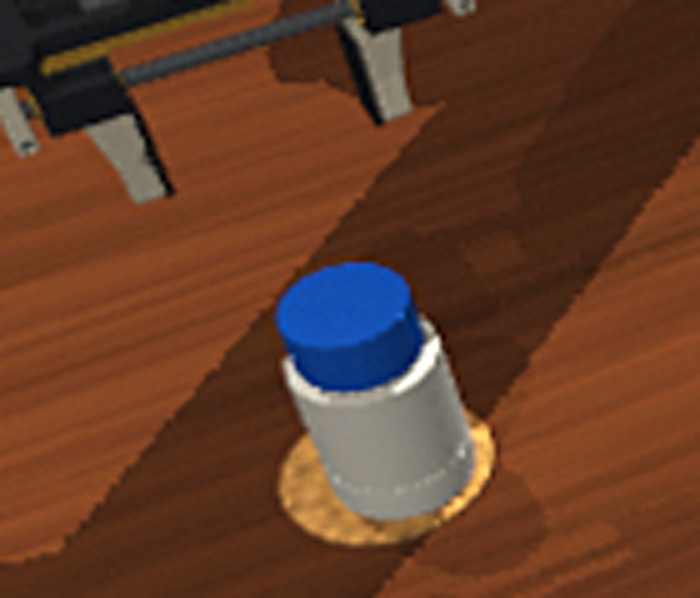

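Call:
{"api": "play_rows", "payload": {"series": [0.026,0.003,-0.001,0,0.026,0.003,-0.001,0,0.026,0.003,-0.001,0,0.026,0.0015,-0.001,0,0.0165,0,0,0]}}

```text
time_s: 59.87
tcp_pos: [0.4691, -0.3309, 0.1018]
eef_rot: [-114.6, 89.8, 155.4]
contact_force: [0.5, 0.1, -0.0]
gripper_width: 0.0835
```

Call:
{"api": "play_rows", "payload": {"series": [0,0,0,0,0,0,0,0,0,0,0,0,0,0,0,0,0,0,0,0], "jaw": 40, "squeeze": 35}}

```text
time_s: 60.28
tcp_pos: [0.471, -0.3319, 0.1062]
eef_rot: [71.1, 89.9, -18.9]
contact_force: [0.3, 1.7, 2.4]
gripper_width: 0.0574
```

Call:
{"api": "play_rows", "payload": {"series": [0,0,0,0,0,0,0,0,0,0,0,0,0,0,0,0,0,0,0,0]}}

```text
time_s: 60.7
tcp_pos: [0.471, -0.3318, 0.1061]
eef_rot: [66.3, 89.9, -23.6]
contact_force: [-0.4, 1.9, 6.9]
gripper_width: 0.0574
```

Call:
{"api": "play_rows", "payload": {"series": [-0.004,0,0,0,-0.004,0,0,0,0,-0.003,0.001,0,0,-0.004,0.002,0,0,-0.0035,0.0015,0]}}

```text
time_s: 61.12
tcp_pos: [0.4588, -0.3361, 0.1124]
eef_rot: [-121.9, 90.0, 148.1]
contact_force: [-0.1, 0.7, -3.2]
gripper_width: 0.0573
```

Call:
{"api": "play_rows", "payload": {"series": [0,0,0,0,0.003,0,0,0,0.003,0,0,0,0.0015,0,0,0,0,0,0,0]}}

```text
time_s: 61.53
tcp_pos: [0.46, -0.3362, 0.1062]
eef_rot: [33.4, 90.0, -56.6]
contact_force: [-3.6, 3.4, 9.9]
gripper_width: 0.0578
```

Call:
{"api": "play_rows", "payload": {"series": [0,0,0,0,0,0,0,0,0,0,0,0,0,0,0,0,0,0,0,0], "jaw": 95}}

```text
time_s: 61.95
tcp_pos: [0.4596, -0.3361, 0.105]
eef_rot: [-97.9, 90.0, 172.1]
contact_force: [1.4, -0.1, -0.5]
gripper_width: 0.0816
```

Call:
{"api": "play_rows", "payload": {"series": [-0.015,0,0,0,-0.02,0,0,0,-0.025,0,0,0,-0.03,0,0,0,-0.03,0,0,0]}}

```text
time_s: 62.37
tcp_pos: [0.4592, -0.3359, 0.226]
eef_rot: [-107.0, 89.9, 163.0]
contact_force: [1.4, -0.2, -0.8]
gripper_width: 0.0833
```

Call:
{"api": "play_rows", "payload": {"series": [0,0,0,0,0,0,0,0,0,0,0,0,0,0,0,0,0,0,0,0]}}

```text
time_s: 62.78
tcp_pos: [0.4591, -0.3358, 0.2239]
eef_rot: [-112.1, 89.9, 157.9]
contact_force: [0.7, 0.3, -0.0]
gripper_width: 0.0832
```

```bash
python3 loc.py w38; python3 - <<'E'
from h import *
c=capture("wrist"); m=mask(c["img"],(100,120,110),(125,255,255)); m[:150]=0;m[245:]=0
k=max(cv2.findContours(m,0,1)[0],key=cv2.contourArea); (x,y),r=cv2.minEnclosingCircle(k)
print("jar",onz(c,(x,y),.129,True), "mat .4595 -.3352")
path([([.571,.379,.215],166,30)])
E
```

```text
tcp [ 0.4592 -0.3359  0.224 ] local [327.2 -25.9] rad 328.2 ang -4.5 tangent-jaw phi should 255.46832687061863 phi 270.0 F [ 0.9 -0.6 -0.3] M [-0.07  0.17  0.02] w 0.0832664106663465
jar [ 0.45903296 -0.33470456  0.129     ] mat .4595 -.3352
now [ 0.4592 -0.336   0.2242] phi -90.0 q6 106.5 q1 -16.5 w 0.0835 F [ 0.2 -0.6 -0. ] t 62.9 err mm [111.8 715.   -9.2] dphi -104.0
0.0003, 0.0037, -0.0238, 0.0605, 0.0003, 0.0023, -0.024, 0.0605, 0.0003, 0.0008, -0.0241, 0.0605, 0.0003, -0.0006, -0.0241, 0.0605, 0.0003, -0.0021, -0.024, 0.0605
0.0003, -0.0035, -0.0239, 0.0605, 0.0003, -0.005, -0.0236, 0.0605, 0.0003, -0.0064, -0.0233, 0.0605, 0.0003, -0.0078, -0.0228, 0.0605, 0.0003, -0.0092, -0.0223, 0.0605
0.0003, -0.0105, -0.0217, 0.0605, 0.0003, -0.0118, -0.021, 0.0605, 0.0003, -0.013, -0.0203, 0.0605, 0.0003, -0.0142, -0.0195, 0.0605, 0.0003, -0.0154, -0.0186, 0.0605
0.0003, -0.0165, -0.0176, 0.0605, 0.0003, -0.0175, -0.0166, 0.0605, 0.0003, -0.0185, -0.0155, 0.0605, 0.0003, -0.0194, -0.0143, 0.0605, 0.0003, -0.0202, -0.0131, 0.0605
0.0003, -0.021, -0.0119, 0.0605, 0.0003, -0.0217, -0.0106, 0.0605, 0.0003, -0.0223, -0.0093, 0.0605, 0.0003, -0.0228, -0.0079, 0.0605, 0.0003, -0.0232, -0.0065, 0.0605
0.0003, -0.0236, -0.0051, 0.0605, 0.0003, -0.0238, -0.0037, 0.0605, 0.0003, -0.024, -0.0022, 0.0605, 0.0003, -0.0241, -0.0008, 0.0605, 0.0003, -0.0241, 0.0007, 0.0605
--
```

View pics/w38c.png

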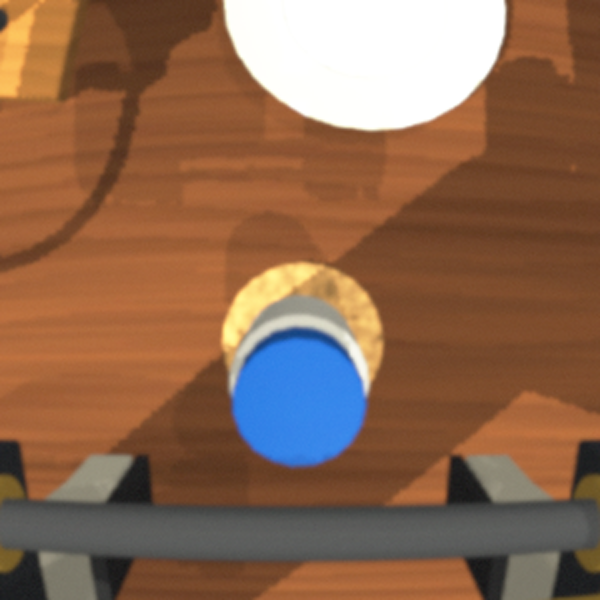

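Call:
{"api": "play_rows", "payload": {"series": [-0.002,0.0037,-0.0238,0.0605,-0.002,0.0023,-0.024,0.0605,0,0.0008,-0.0241,0.0605,0,-0.0006,-0.0241,0.0605,0,-0.0021,-0.024,0.0605]}}

```text
time_s: 63.3
tcp_pos: [0.4781, -0.216, 0.2287]
eef_rot: [-75.4, 90.0, 177.1]
contact_force: [-0.1, -0.6, 0.0]
gripper_width: 0.0834
```

Call:
{"api": "play_rows", "payload": {"series": [0,-0.0035,-0.0239,0.0605,0,-0.005,-0.0236,0.0605,0,-0.0064,-0.0233,0.0605,0,-0.0078,-0.0228,0.0605,0,-0.0092,-0.0223,0.0605]}}

```text
time_s: 63.72
tcp_pos: [0.4967, -0.0966, 0.2288]
eef_rot: [-43.1, 90.0, -167.9]
contact_force: [-0.3, -0.1, -0.7]
gripper_width: 0.083
```

Call:
{"api": "play_rows", "payload": {"series": [0,-0.0105,-0.0217,0.0605,0,-0.0118,-0.021,0.0605,0,-0.013,-0.0203,0.0605,0,-0.0142,-0.0195,0.0605,0,-0.0154,-0.0186,0.0605]}}

```text
time_s: 64.13
tcp_pos: [0.5153, 0.0225, 0.2288]
eef_rot: [-13.1, 90.0, -155.2]
contact_force: [0.6, 0.2, 0.3]
gripper_width: 0.083
```

Call:
{"api": "play_rows", "payload": {"series": [0,-0.0165,-0.0176,0.0605,0,-0.0175,-0.0166,0.0605,0,-0.0185,-0.0155,0.0605,0,-0.0194,-0.0143,0.0605,0,-0.0202,-0.0131,0.0605]}}

```text
time_s: 64.55
tcp_pos: [0.5339, 0.1416, 0.2287]
eef_rot: [14.4, 90.0, -145.1]
contact_force: [1.2, 0.9, 0.0]
gripper_width: 0.0835
```

Call:
{"api": "play_rows", "payload": {"series": [0.002,-0.021,-0.0119,0.0605,0.002,-0.0217,-0.0106,0.0605,0.002,-0.0223,-0.0093,0.0605,0.002,-0.0228,-0.0079,0.0605,0.002,-0.0232,-0.0065,0.0605]}}

```text
time_s: 64.97
tcp_pos: [0.5525, 0.2608, 0.2184]
eef_rot: [39.3, 89.9, -137.5]
contact_force: [0.4, 0.1, 0.2]
gripper_width: 0.0832
```

Call:
{"api": "play_rows", "payload": {"series": [0.002,-0.0236,-0.0051,0.0605,0.002,-0.0238,-0.0037,0.0605,0.002,-0.024,-0.0022,0.0605,0.002,-0.0241,-0.0008,0.0605,0.002,-0.0241,0.0007,0.0605]}}

```text
time_s: 65.38
tcp_pos: [0.5711, 0.3799, 0.2082]
eef_rot: [64.6, 89.9, -129.5]
contact_force: [0.3, -0.3, 0.8]
gripper_width: 0.0828
```

Call:
{"api": "play_rows", "payload": {"series": [0,0,0,0,0,0,0,0,0,0,0,0,0,0,0,0,0,0,0,0], "jaw": 70}}

```text
time_s: 65.8
tcp_pos: [0.5712, 0.378, 0.2095]
eef_rot: [-131.5, 90.0, 34.5]
contact_force: [-0.6, -1.1, 0.0]
gripper_width: 0.0619
```

```bash
python3 loc.py w39
```

```text
tcp [0.5713 0.3781 0.2096] local [-395.4  -39.5] rad 397.4 ang -174.3 tangent-jaw phi should 85.70473312422914 phi 166.0 F [ 0.4 -0.1  0.6] M [ 0.04  0.12 -0.03] w 0.061899745497944726
```

View pics/w39c.png

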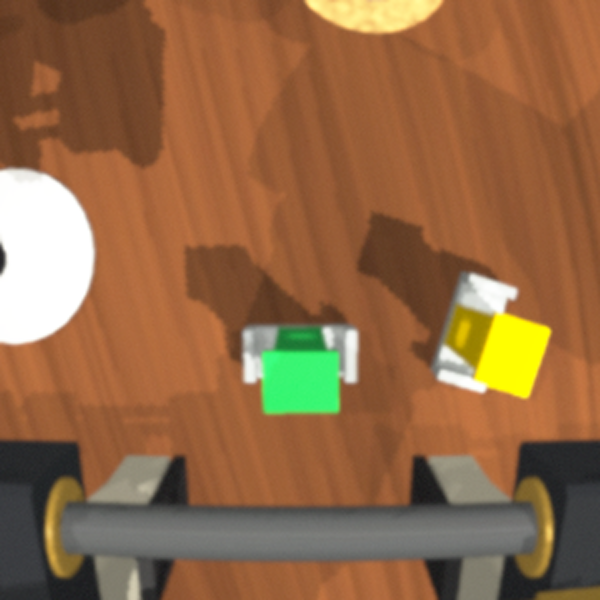

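```bash
python3 - <<'E'
from loc import *
z=np.load("w39.npz");c={"K":z["K"],"world_from_camera":z["T"]}
p,R,s=pose()
w=onz(c,np.array([301,381.5])/2+[170,0]-.25,.084,True);print(w,"tool",(R.T@(w-p)).round(4), "down",p[2]-.0268)
E
```

```text
[0.57026312 0.37950152 0.084     ] tool [ 0.1256 -0.0011  0.0014] down 0.18281626544893703
```

Call:
{"api": "play_rows", "payload": {"series": [0.034,-0.0003,0.0004,0,0.036,-0.0003,0.0004,0,0.036,-0.0003,0.0004,0,0.036,0,0,0,0.026,0,0,0]}}

```text
time_s: 66.27
tcp_pos: [0.5693, 0.3785, 0.0386]
eef_rot: [48.4, 89.9, -145.6]
contact_force: [-0.3, -0.4, -1.0]
gripper_width: 0.0614
```

Call:
{"api": "play_rows", "payload": {"series": [0.01,0,0,0,0.0044,0,0,0,0,0,0,0,0,0,0,0,0,0,0,0]}}

```text
time_s: 66.68
tcp_pos: [0.5713, 0.381, 0.0291]
eef_rot: [-121.5, 89.8, 44.5]
contact_force: [0.2, 0.3, 0.7]
gripper_width: 0.0611
```

Call:
{"api": "play_rows", "payload": {"series": [0,0,0,0,0,0,0,0,0,0,0,0,0,0,0,0,0,0,0,0], "jaw": 0, "squeeze": 25}}

```text
time_s: 67.1
tcp_pos: [0.5702, 0.38, 0.027]
eef_rot: [-118.6, 90.0, 47.4]
contact_force: [1.5, 0.5, -0.3]
gripper_width: 0.0334
```

Call:
{"api": "play_rows", "payload": {"series": [0,0,0,0,0,0,0,0,0,0,0,0,0,0,0,0,0,0,0,0]}}

```text
time_s: 67.52
tcp_pos: [0.5703, 0.38, 0.0269]
eef_rot: [-142.2, 90.0, 23.8]
contact_force: [0.7, -0.3, 1.7]
gripper_width: 0.028
```

Call:
{"api": "play_rows", "payload": {"series": [-0.005,0,0,0,-0.02,0,0,0,-0.035,0,0,0,-0.035,0,0,0,-0.035,0,0,0]}}

```text
time_s: 67.93
tcp_pos: [0.5696, 0.3794, 0.1578]
eef_rot: [56.2, 89.9, -137.8]
contact_force: [0.0, 0.8, -1.6]
gripper_width: 0.0279
```

Call:
{"api": "play_rows", "payload": {"series": [-0.01,0,0,0,0,0,0,0,0,0,0,0,0,0,0,0,0,0,0,0]}}

```text
time_s: 68.35
tcp_pos: [0.5694, 0.3793, 0.1648]
eef_rot: [55.6, 89.8, -138.4]
contact_force: [0.1, -0.2, -1.6]
gripper_width: 0.0283
```

```bash
python3 loc.py w40;  python3 - <<'E'
from h import *
path([([.4622,.113,.166],170.2,15)])
E
```

```text
tcp [0.5695 0.3794 0.1649] local [-396.4  -41.4] rad 398.5 ang -174.0 tangent-jaw phi should 85.96752291950389 phi 166.0 F [-0.1  0.1 -2.3] M [ 0.05  0.02 -0.  ] w 0.0277773228501726
now [0.5695 0.3794 0.1649] phi 166.0 q6 -63.9 q1 49.9 w 0.0278 F [-0.1  0.1 -2.3] t 68.4 err mm [-107.3 -266.4    1.1] dphi 4.2
-0, 0.019, 0.0027, -0.0049, -0, 0.0189, 0.0027, -0.0049, -0, 0.0189, 0.0028, -0.0049, -0, 0.0189, 0.0029, -0.0049, -0, 0.0189, 0.003, -0.0049
-0, 0.0189, 0.0031, -0.0049, -0, 0.0189, 0.0032, -0.0049, -0, 0.0189, 0.0033, -0.0049, -0, 0.0188, 0.0034, -0.0049, -0, 0.0188, 0.0035, -0.0049
-0, 0.0188, 0.0036, -0.0049, -0, 0.0188, 0.0037, -0.0049, -0, 0.0188, 0.0038, -0.0049, -0, 0.0188, 0.0038, -0.0049, -0, 0.0187, 0.0039, -0.0049
--
```

View pics/w40c.png

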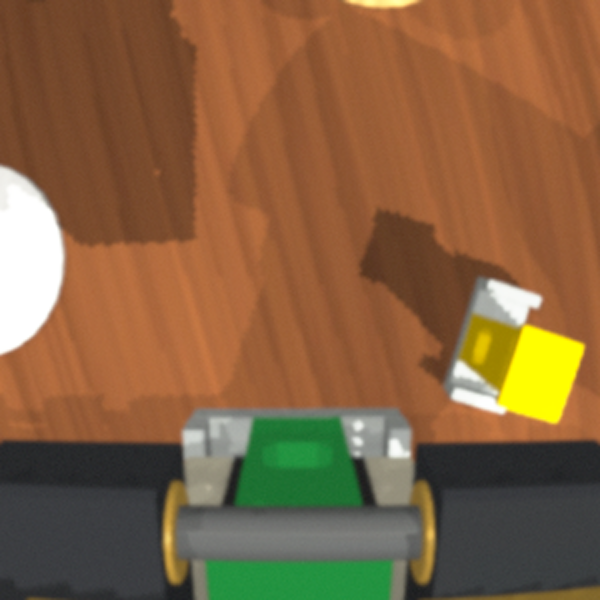

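Call:
{"api": "play_rows", "payload": {"series": [0,0.019,0.0027,-0.0049,0,0.0189,0.0027,-0.0049,0,0.0189,0.0028,-0.0049,0,0.0189,0.0029,-0.0049,0,0.0189,0.003,-0.0049]}}

```text
time_s: 68.82
tcp_pos: [0.5338, 0.2901, 0.1655]
eef_rot: [57.6, 89.9, -135.0]
contact_force: [0.6, -0.3, -1.8]
gripper_width: 0.0282
```

Call:
{"api": "play_rows", "payload": {"series": [0,0.0189,0.0031,-0.0049,0,0.0189,0.0032,-0.0049,0,0.0189,0.0033,-0.0049,0,0.0188,0.0034,-0.0049,0,0.0188,0.0035,-0.0049]}}

```text
time_s: 69.23
tcp_pos: [0.498, 0.2013, 0.1658]
eef_rot: [51.5, 89.9, -139.6]
contact_force: [0.4, -0.0, -1.7]
gripper_width: 0.0281
```

Call:
{"api": "play_rows", "payload": {"series": [0,0.0188,0.0036,-0.0049,0,0.0188,0.0037,-0.0049,0,0.0188,0.0038,-0.0049,0,0.0188,0.0038,-0.0049,0,0.0187,0.0039,-0.0049]}}

```text
time_s: 69.65
tcp_pos: [0.4622, 0.1123, 0.1662]
eef_rot: [44.9, 89.9, -144.8]
contact_force: [0.4, 0.4, -1.0]
gripper_width: 0.0279
```

Call:
{"api": "play_rows", "payload": {"series": [0.005,0,0,0,0.005,0,0,0,0.005,0,0,0,0.004,0,0,0,0,0,0,0]}}

```text
time_s: 70.07
tcp_pos: [0.4626, 0.1137, 0.1464]
eef_rot: [41.2, 89.9, -148.6]
contact_force: [-0.3, 0.2, -1.7]
gripper_width: 0.0276
```

```bash
python3 loc.py w41
```

```text
tcp [0.4628 0.1138 0.1469] local [-116.3 -100.4] rad 153.7 ang -139.2 tangent-jaw phi should 120.81000542912142 phi 170.3 F [-0.4 -0.8 -1.6] M [ 0.12  0.05 -0.02] w 0.027465066094095627
```

View pics/w41c.png

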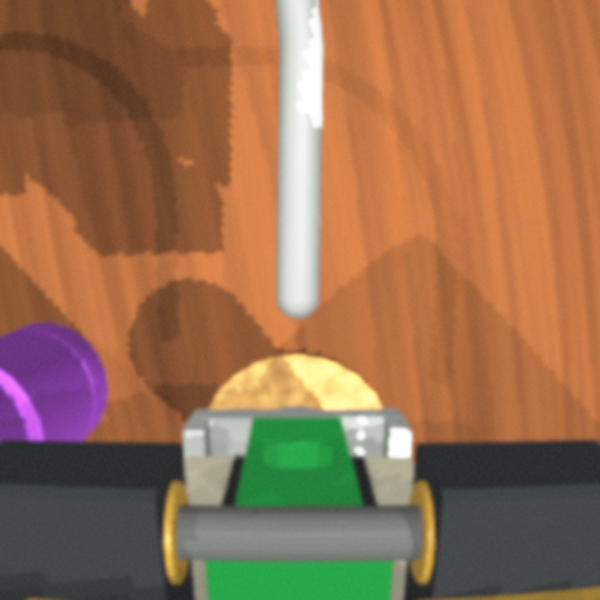

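Call:
{"api": "play_rows", "payload": {"series": [0.001,0.005,0,0,0,0.005,0,0,0,0.006,0,0,0,0.006,0,0,0,0.006,0,0]}}

```text
time_s: 70.53
tcp_pos: [0.4581, 0.0853, 0.1469]
eef_rot: [-134.1, 90.0, 36.2]
contact_force: [0.6, -0.6, -1.4]
gripper_width: 0.028
```

Call:
{"api": "play_rows", "payload": {"series": [0,0.006,0,0,0,0.006,0,0,0,0.006,0,0,0,0.006,0,0,0,0,0,0]}}

```text
time_s: 70.95
tcp_pos: [0.4538, 0.0613, 0.1467]
eef_rot: [29.2, 90.0, -160.6]
contact_force: [-0.6, -0.2, -1.4]
gripper_width: 0.0281
```

```bash
python3 loc.py w42
```

```text
tcp [0.454  0.0618 0.1468] local [ -63.6 -100. ] rad 118.5 ang -122.4 tangent-jaw phi should 137.56271414262864 phi 170.2 F [-0.4 -0.1 -1.8] M [ 0.06  0.09 -0.02] w 0.02778495016026565
```

View pics/w42c.png

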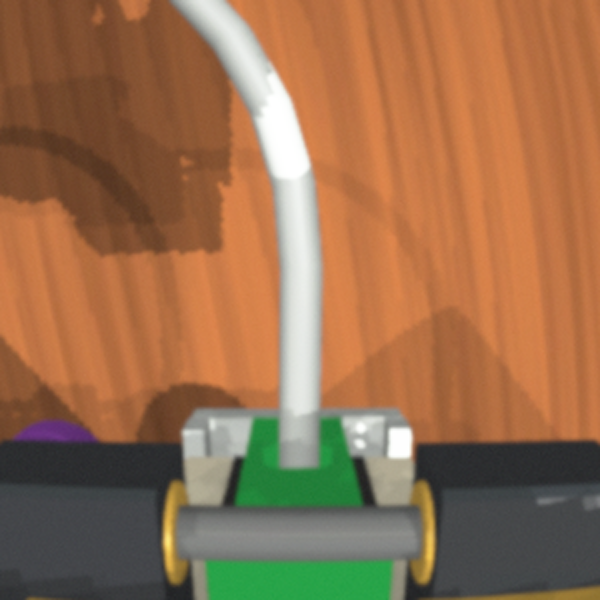

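Threaded. I'll repeat the same route round the bend.

Call:
{"api": "play_rows", "payload": {"series": [0.0006,0.0063,0,0,0,0.0063,0,0,0,0.0063,0,0,0,0.0063,0,0,0,0.0063,0,0]}}

```text
time_s: 71.42
tcp_pos: [0.4486, 0.0306, 0.1461]
eef_rot: [32.3, 90.0, -157.5]
contact_force: [-0.9, 0.3, -1.2]
gripper_width: 0.0281
```

Call:
{"api": "play_rows", "payload": {"series": [0,0.0063,0,0,0,0.0063,0,0,0,0.0063,0,0,0,0.0063,0,0,0,0.0063,0,0]}}

```text
time_s: 71.83
tcp_pos: [0.4434, -0.0004, 0.1462]
eef_rot: [-156.4, 90.0, 13.9]
contact_force: [0.1, 0.2, -1.7]
gripper_width: 0.0283
```

Call:
{"api": "play_rows", "payload": {"series": [0,0.0078,-0.0003,-0.0785,0,0.0078,-0.0003,-0.0785,0,0.0078,-0.0003,-0.0785,0,0.0078,-0.0003,-0.0785,0,0.0078,-0.0003,-0.0785]}}

```text
time_s: 72.25
tcp_pos: [0.4443, -0.0392, 0.1462]
eef_rot: [-134.8, 90.0, 58.1]
contact_force: [0.7, 0.9, -1.4]
gripper_width: 0.028
```

Call:
{"api": "play_rows", "payload": {"series": [0,0.0078,-0.0003,-0.0785,0,0.0078,-0.0003,-0.0785,0,0.0078,-0.0003,-0.0785,0,0.0078,-0.0003,-0.0785,0,0,0,0]}}

```text
time_s: 72.67
tcp_pos: [0.4564, -0.0685, 0.1461]
eef_rot: [74.2, 90.0, -74.9]
contact_force: [-0.7, -0.4, -2.2]
gripper_width: 0.028
```

```bash
python3 loc.py w43
```

```text
tcp [ 0.4559 -0.0681  0.146 ] local [ 64.  -75.6] rad 99.0 ang -49.8 tangent-jaw phi should 210.23181189034983 phi 210.6 F [ 0.1 -0.3 -1.7] M [ 0.03  0.19 -0.02] w 0.028019687334702947
```

View pics/w43c.png

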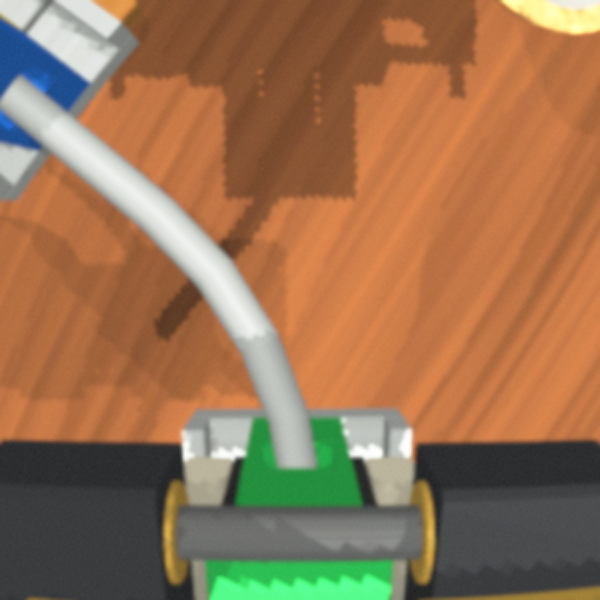

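Call:
{"api": "play_rows", "payload": {"series": [0,0.0078,-0.0001,-0.0785,0,0.0078,-0.0001,-0.0785,0,0.0078,-0.0002,-0.0785,0,0.0078,-0.0002,-0.0785,0,0.0078,-0.0002,-0.0785]}}

```text
time_s: 73.13
tcp_pos: [0.4812, -0.0968, 0.1462]
eef_rot: [-90.0, 90.0, 143.3]
contact_force: [-0.2, -0.1, -0.7]
gripper_width: 0.0286
```

Call:
{"api": "play_rows", "payload": {"series": [0,0.0078,-0.0002,-0.0785,0,0.0078,-0.0002,-0.0785,0,0.0078,-0.0002,-0.0785,0,0.0078,-0.0002,-0.0785,0,0.0078,-0.0002,-0.0785]}}

```text
time_s: 73.55
tcp_pos: [0.5161, -0.1139, 0.1461]
eef_rot: [-100.5, 90.0, 155.2]
contact_force: [0.2, -0.1, -1.2]
gripper_width: 0.0279
```

Call:
{"api": "play_rows", "payload": {"series": [0,0.0078,-0.0002,-0.0785,0,0.006,0,0,0,0.006,0,0,0,0,0,0,0,0,0,0]}}

```text
time_s: 73.97
tcp_pos: [0.5353, -0.1176, 0.1459]
eef_rot: [-87.9, 90.0, 172.1]
contact_force: [-0.3, 1.0, -1.0]
gripper_width: 0.0281
```

```bash
python3 loc.py w44
```

```text
tcp [ 0.5351 -0.1176  0.146 ] local [99. 11.] rad 99.6 ang 6.3 tangent-jaw phi should 266.3172413322616 phi 260.1 F [-0.1  1.2 -1.4] M [-0.05  0.17  0.01] w 0.02813358133881858
```

View pics/w44c.png

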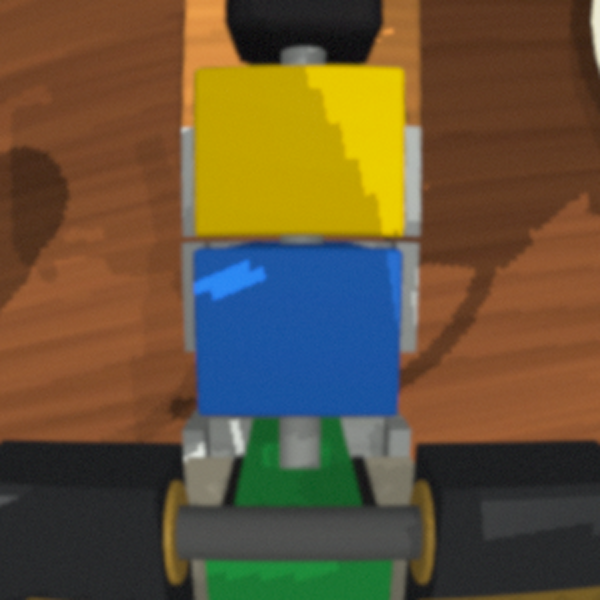

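Call:
{"api": "play_rows", "payload": {"series": [0.0006,0.005,0.0003,0,0.0006,0.005,0,0,0.0006,0.005,0,0,0.0006,0.005,0,0,0.0006,0.004,0,0]}}

```text
time_s: 74.43
tcp_pos: [0.5594, -0.1222, 0.143]
eef_rot: [-77.3, 90.0, -177.2]
contact_force: [-2.1, -0.2, -1.1]
gripper_width: 0.0281
```

Call:
{"api": "play_rows", "payload": {"series": [0,0,0,0,0,0,0,0,0,0,0,0,0,0,0,0,0,0,0,0]}}

```text
time_s: 74.85
tcp_pos: [0.559, -0.1221, 0.1432]
eef_rot: [123.4, 90.0, 23.6]
contact_force: [0.1, -0.0, -1.6]
gripper_width: 0.0282
```

```bash
python3 loc.py w45
```

```text
tcp [ 0.559  -0.1221  0.1433] local [99.2 35.3] rad 105.3 ang 19.6 tangent-jaw phi should 279.5636491723443 phi 260.2 F [-0.1  0.6 -1.7] M [-0.09  0.21  0.07] w 0.0282642274558573
```

View pics/w45c.png

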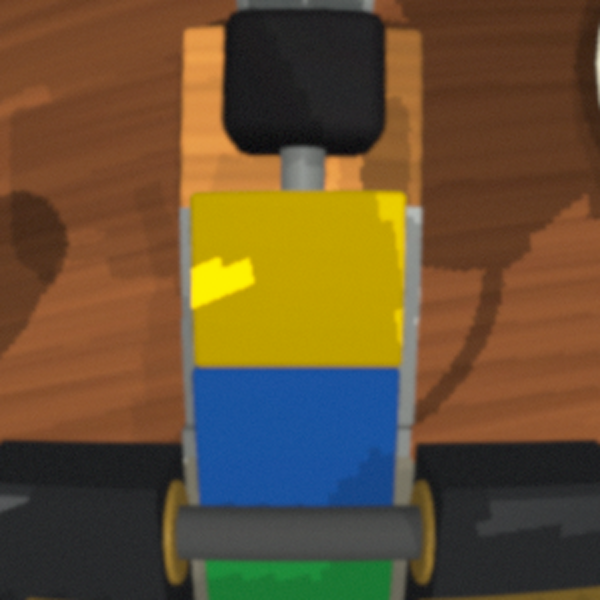

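Good. Releasing and backing off.

Call:
{"api": "play_rows", "payload": {"series": [0,0,0,0,0,0,0,0,0,0,0,0,0,0,0,0,0,0,0,0], "jaw": 65}}

```text
time_s: 75.32
tcp_pos: [0.5592, -0.1221, 0.1433]
eef_rot: [98.1, 90.0, -1.8]
contact_force: [0.3, -0.1, -0.1]
gripper_width: 0.0543
```

Call:
{"api": "play_rows", "payload": {"series": [-0.01,0,0,0,-0.015,0,0,0,-0.02,0,0,0,-0.02,0,0,0,-0.02,0,0,0]}}

```text
time_s: 75.73
tcp_pos: [0.559, -0.1222, 0.2299]
eef_rot: [75.1, 90.0, -24.7]
contact_force: [0.0, 0.3, -0.3]
gripper_width: 0.0572
```

Call:
{"api": "play_rows", "payload": {"series": [-0.02,0,0,0,-0.02,-0.01,0,0,-0.02,-0.01,0,0,-0.01,-0.01,0,0,0,0,0,0]}}

```text
time_s: 76.15
tcp_pos: [0.5292, -0.117, 0.3018]
eef_rot: [101.9, 89.7, 2.1]
contact_force: [-0.6, 0.6, -0.4]
gripper_width: 0.0567
```

Call:
{"api": "play_rows", "payload": {"series": [0,0,0,0,0,0,0,0,0,0,0,0,0,0,0,0,0,0,0,0]}}

```text
time_s: 76.57
tcp_pos: [0.5295, -0.117, 0.2972]
eef_rot: [-74.0, 89.9, -173.8]
contact_force: [0.8, -0.6, 0.1]
gripper_width: 0.057
```

```bash
python3 loc.py w46; python3 - <<'E'
from loc import *
z=np.load("w46.npz");c={"K":z["K"],"world_from_camera":z["T"]}
im=cv2.imread("pics/w46c.png")
cw=capture("wrist")
for n,lo,hi in(("yel",(20,120,90),(34,255,255)),("blu",(103,120,90),(122,255,255)),("grn",(50,100,70),(80,255,255))):
    m=mask(cw["img"],lo,hi); m[:, :270]=0;m[:,370:]=0
    k=max(cv2.findContours(m,0,1)[0],key=cv2.contourArea); x,y,w,h=cv2.boundingRect(k)
    print(n,(x,y,w,h),loc(onz(cw,(x+w/2,y+h/2),.199,True)).round(1))
cs=capture("scene");cv2.imwrite("pics/s46.png",cs["img"])
ct=capture("top");cv2.imwrite("pics/t46.png",ct["img"])
m=mask(cs["img"],(105,120,110),(120,255,255));m[:, 200:]=0
k=max(cv2.findContours(m,0,1)[0],key=cv2.contourArea);(x,y),r=cv2.minEnclosingCircle(k);print("jar cap scene",(x,y))
E
```

```text
tcp [ 0.5295 -0.117   0.2974] local [99.4  5.4] rad 99.5 ang 3.1 tangent-jaw phi should 263.0967738992489 phi 260.2 F [ 0.5 -0.3 -0.2] M [-0.04  0.18  0.06] w 0.05708606021780576
yel (296, 71, 46, 36) [98.3 96.5]
blu (297, 108, 44, 36) [98.4 65.8]
grn (297, 144, 44, 36) [98.5 35.8]
jar cap scene (156.0186004638672, 217.73194885253906)
```

View pics/w46c.png

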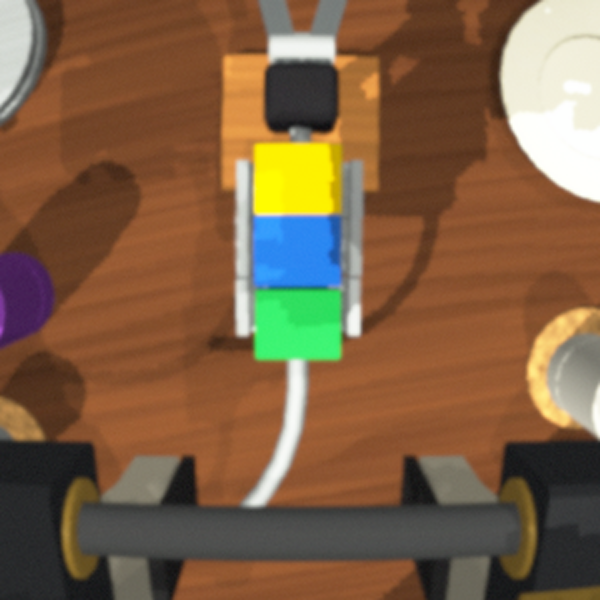

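View pics/s46.png

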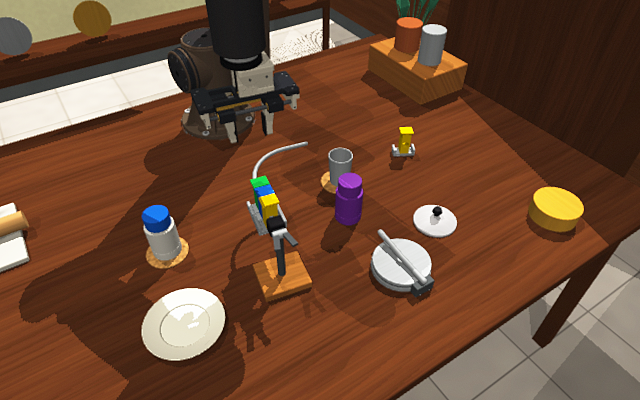

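View pics/t46.png

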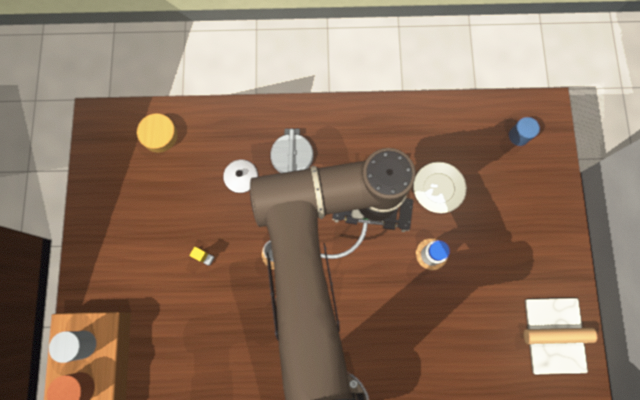

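```bash
python3 -c "
from plant import close_job
print(close_job())"
```

```text
the job is handed in; nothing more can be done
None
```

The job is handed in at about 77 s of the 210 s allowed. `close_job()` gave no verdict, so what follows is from my own last measurements.

**What I did**
- **Swap:** I moved the tumbler to a spare spot, put the jar on the far coaster, then put the tumbler on the near coaster.
- **Runners:** Three were present: yellow (the one nearest the base), blue and green; there was no red one. I carried each onto the rail and round the bend to the straight part before the clamp.
- **Jar knocked aside:** Between the second and third runners the jar was found tilted, partly off its coaster. I put it back. It was about 11 mm off centre, so I placed it again.

**Last checks**
- **Runners:** They hang touching each other, with their middles about 96, 66 and 36 mm past the end of the bend. Their sideways reading was about 98.5 mm, against limits of 90 to 110.
- **Jar:** It stands upright, about 1 mm from the far coaster's centre.
- **Tumbler:** It was within 1 mm of the near coaster's centre when placed, and the last scene picture shows it still there.
- **Kettle lid, plate and puri press:** They look unmoved in the last top and scene pictures.
- **Arm:** It ended about 100 mm above the runners, touching nothing.

**What disagreed**
- **Cameras:** The three cameras differed by 2 to 4 mm in y, and the wrist view put the rail about 2 mm to one side of the top view. I used the wrist readings for threading, and no contact was felt.
- **Runner grip:** The fingers could not close on the 26 mm body. They closed to 28 mm, so I think each runner was held by its flange, and none slipped.

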